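# Stack the keyed peg bins and gauge the stack

### The arm

A 6-joint arm with a two-finger parallel gripper is mounted at the origin on the work surface. World frame = base frame: x ahead of the robot, y to its left, z up, the work surface at z = 0. Lengths are in m, angles in degrees, forces in N, time in s.
With the tool pointing down it reaches from about 0.4 to 0.825 m from the base axis. Payload 7 kg.
Tool frame: the origin (TCP) lies at the very end of the fingers, on their centre line; the grasp point (between the pads) lies 19 mm behind it; z points along the fingers, x is the direction in which the jaws open and shut, and the axes are right-handed (so a half turn about z gives the same grasp; the last joint's range is limited). The gripper opens to 88 mm and grips with 3 to 60 N. Pads are 19 mm wide; open, the fingers measure 130 mm over their backs; the gripper's body (78 mm by 193 mm) begins 47 mm behind the grasp point.
Start: joints at [84.517, 20.546, 0.682, 0, -70.136, -16.507], TCP at [0.253, 0.626, 0.192] pointing down, gripper open.
Joint ranges: [-176.03, 176.03], [-82.01, 121.73], [-58.28, 71.71], [-173.87, 95.51], [-174.79, -0.11], [-173.66, 173.66]. Speed limits (degrees/s): [136.94, 136.94, 172.46, 180, 180, 180].

### API

Orientations are given as [roll, pitch, yaw] about the fixed x, y, z axes, in that order (R = Rz(yaw) Ry(pitch) Rx(roll)).
In Python, from plant import get_state, optics, order, finder gives the robot as it stands.
- The arm moves only by the shell command python3 -m crank 'ROWS' [FORCE]. ROWS is JSON, a list of rows, each an object of numbers: "dx", "dy", "dz": the shift along the tool's x, y, z in mm; "wx", "wy", "wz": the turn, a rotation vector about the tool's x, y, z in degrees; "hand": the opening in per cent of the stroke, from 0 (shut) to 100 (fully open). A call has 1 to 10 rows; each row shifts and turns the commanded pose from where the row before left it, along the tool's axes as they then stand; what a row does not reach is not made up. A row lasts 1/8 s, in which the tool goes at most 62.5 mm and 10.7 degrees, less where a joint would pass 70% of its speed; a pose out of reach is approached as far as the arm can. A call is refused whole if a number of a shift passes 62.5 or a number of a turn 10.7, either way. A call with a gripper value outside its range is refused whole. The fingers move at their own pace and stop on an object; FORCE is the grip in N (left out, the last holds). Time passes only in rows, so rows that do not move let the fingers close. It gives the time, the measured TCP pose, the force and the opening at its end, in the units of the state.
- get_state(): the state, without advancing time (a new reading comes with each control period).
- optics.capture(name): name is "scene" or "side" or "wrist"; returns the picture (480x640x3 uint8, blue, green, red); there is no depth.
- optics.calibration(name): a dict with "intrinsics" (3x3 intrinsics, pixels), "R" (3x3) and "t" (3): a world point X has camera coordinates R X + t; the wrist camera has in their place "T_tool_cam" (4x4, takes a point from camera to tool coordinates, whose origin is the TCP and whose axes are the tool frame's). Camera axes: x right, y down, z forward; pixel columns grow to the right and rows downward; lengths in m; the calibration is good to about 2 mm. A picture is of the moment at which its call begins: read the wrist's pose just before it. calibration takes no time and is no camera call.
- order.close_job(): hands the job in, once; it reports no verdict.
Trained networks look in the newest picture that a camera, given by its name, has taken for a name from the list of things; names that differ only in an ending like _2 or _b are one class to them, and where a whole thing is asked for, a point or a joint stands for the part that bears it (a point fixed in the world has none). Each returns a list of dicts, best first, with "conf" (0 to 1); they miss things now and then, are a little off and sometimes report something else, mostly with a low value. They report only what shows in the picture. A call takes as long as a camera call. They do not tell look-alikes from the thing itself.
- finder.masks_of(thing, camera): "mask" (480x640 bool, what is visible of it) and "rect" ([centre column, centre row, width, height] in pixels, round what is visible of it).
- finder.place_of(thing, camera): "centre" ([column, row] in pixels: a listed point, or the origin of a listed thing).
The state is a dict: "time_s": time; "joints": joint angles; "qd": joint speeds; "joint_torque": joint torques, N m; "tcp_pos": TCP position; "eef_rot": TCP orientation; "contact_force": force on the tool from outside, world axes, zero at the start; "moment": the same for the moment, N m; "gripper_width": finger opening in m.
Only numpy, scipy, OpenCV 4.12 (cv2) and the standard library are available. Lean on these libraries where they do the work, as an engineer would, in place of code of your own. Each camera call takes 0.05 s, during which the arm holds its last target.

### The job

Stack all the green peg bins (in any order) on the grey sliding tray, orange key over orange key so that every lug drops fully home in its notch, and put the white lid on top in the same way. Then slide the tray right up under the height gauge, press the red knob gently until the gauge foot stands on the lid and hold it there for a second, let it spring back up, and slide the tray with the stack intact back to its loading-end stop, leaving the bucket, pot, trowel and slide-lid box where they are.

Things in the scene. Friction and masses are not known exactly. Their poses are not given: they have to be found in the camera images.
- bin_a: Green peg bin (pegs fixed inside), 110 mm long (x) by 62 wide (y), 8 mm walls, 0.14 kg. Origin: centre of plan at the tips of its lugs; z up; floor underside at z = 8, rim at z = 42 mm. Three lugs below, z 0 to 8: 30 mm wide mid each end wall, and an orange key lug, 18 mm wide, under the +y long wall at x = +30 mm. Rim notches above the lugs, 10 mm deep, 2 mm wider each side.
- bin_b: A second bin, just like bin_a. All stand upright on the shelf, each turned its own way, some about half round. A bin nests on another (or on the tray) only with the orange keys on the same side and end: its floor then rests on the rim below, adding 34 mm per bin. Turned half round it stands about 8 mm proud.
- bin_c: A third bin, just like bin_a. Three or all four of the bins are present. Bins and lid are gripped across their 62 mm width.
- bin_d: A fourth bin, just like bin_a.
- lid: White solid lid, 110 mm (x) by 62 mm (y), 0.15 kg, with the same three lugs below as a bin (orange key lug under +y at x = +30 mm, orange mark above it on the top); flat top without notches. Origin: centre of plan at the lug tips; slab underside at z = 8 mm, top at z = 32 mm. Seated, the slab rests on the rim of the bin below.
- station: Fixed aluminium gauging stand. Origin on the shelf under the centre of the tray when the tray is at the loading end; the tray slides along the stand's +y to the gauge, whose vertical axis is at x = 0, y = +180 mm. Upright post 30 x 26 mm at x = +112, y = +180 mm, 229 mm high, with an arm from it over the gauge axis (underside 215 mm high, 26 mm wide).
- carriage (a joint): The grey sliding tray with its handle: m moved from the loading end (0, against its stop) towards the gauge (0.18, against its stop, centred under the gauge). Stays where it is left (about 4 N friction).
- tray (a point): Centre of the tray's keyed seat, level with its rim (34 mm above the shelf), axes like the stand's: a 110 x 62 mm frame with a bin's three notches (orange key on +y at x = +30 mm). The lowest bin's origin sits 8 mm below this point, each next one 34 mm higher, the lid on n bins at 34 n - 8 mm; all axes parallel to this point's.
- handle (a point): Top centre of the tray's black upright handle post, 18 mm in diameter and 60 mm tall, 140 mm from the tray centre towards the robot; its top is 82 mm above the shelf. Moves with the tray.
- gauge (a joint): The gauge plunger: m pressed down from its rest (0) to at most 0.056. A light spring returns it up (1.3 N at rest to 2.1 N at the bottom, net of weight). The height of what the foot stands on is 208 mm minus this reading.
- foot (a point): Centre of the underside of the gauge's black rubber foot (40 mm disc), 208 mm above the shelf at rest. Moves with the plunger.
- knob_top (a point): Centre of the top of the red knob (40 mm disc, 19 mm thick) to press down on, 99 mm above the foot. Moves with the plunger.
- bucket: Bystander: yellow bucket, 170 mm across, 142 mm high with bail. Origin under its centre.
- pot: Bystander: lidded blue ceramic pot, 100 mm across, 106 mm high. Origin under its centre.
- trowel: Bystander: stainless hand trowel lying down, 280 mm long along its x, blade to +x, 62 mm wide. Origin at the shelf, at its middle.
- slide_box: Bystander: wooden box with sliding lid, 90 (x) x 150 (y) x 59 mm. Origin under its centre.
There are look-alikes about, which are no part of the job. What is shaped like the bin_a but pink, purple or yellow is not meant.

How it is judged (in metres and radians):
On the way, in this order (a step that is already met when the one before it is completed fails the run):
1. all bins and the lid are stacked on the tray, every lug home (x of bin_a in the frame of tray between -0.006 and 0.006 m and y of bin_a in the frame of tray between -0.006 and 0.006 m and angle between the x axis of each of bin_a, bin_b, bin_c, bin_d, lid and the x axis of tray, either way round below 0.08 rad and angle between each of bin_a, bin_b, bin_c, bin_d, lid's own z axis and vertical below 0.04 rad and (z of bin_a in the frame of tray between -0.011 and -0.005 m or z of bin_a in the frame of tray between 0.023 and 0.029 m or z of bin_a in the frame of tray between 0.057 and 0.063 m or z of bin_a in the frame of tray between 0.091 and 0.097 m) and x of bin_b in the frame of tray between -0.006 and 0.006 m and y of bin_b in the frame of tray between -0.006 and 0.006 m and (z of bin_b in the frame of tray between -0.011 and -0.005 m or z of bin_b in the frame of tray between 0.023 and 0.029 m or z of bin_b in the frame of tray between 0.057 and 0.063 m or z of bin_b in the frame of tray between 0.091 and 0.097 m) and x of bin_c in the frame of tray between -0.006 and 0.006 m and y of bin_c in the frame of tray between -0.006 and 0.006 m and (z of bin_c in the frame of tray between -0.011 and -0.005 m or z of bin_c in the frame of tray between 0.023 and 0.029 m or z of bin_c in the frame of tray between 0.057 and 0.063 m or z of bin_c in the frame of tray between 0.091 and 0.097 m) and x of bin_d in the frame of tray between -0.006 and 0.006 m and y of bin_d in the frame of tray between -0.006 and 0.006 m and (z of bin_d in the frame of tray between -0.011 and -0.005 m or z of bin_d in the frame of tray between 0.023 and 0.029 m or z of bin_d in the frame of tray between 0.057 and 0.063 m or z of bin_d in the frame of tray between 0.091 and 0.097 m) and x of lid in the frame of tray between -0.006 and 0.006 m and y of lid in the frame of tray between -0.006 and 0.006 m and (z of lid in the frame of tray between 0.091 and 0.097 m or z of lid in the frame of tray between 0.125 and 0.131 m)), for 0.2 s.
2. the tray with the whole stack is under the gauge (all of step 1 and value of joint carriage above 0.17 m), for 0.2 s.
3. the gauge foot is pressed down on to the lid and held there (all of step 2 and value of joint gauge above 0.008 m and contact force between station and lid above 0.8 N), for 0.4 s.
4. the gauge has sprung back up (all of step 1 and value of joint gauge below 0.006 m), for 0.2 s.
At the end, for the whole second after the job is handed in: Every bin present and the lid on top are stacked on the tray with all lugs home (within 3 mm in height, 6 mm sideways, 0.08 rad), the gauge is up (within 6 mm), the tray is back within 12 mm of its loading-end stop, and all is at rest (all of step 4 and value of joint carriage below 0.012 m and linear speed of each of bin_a, bin_b, bin_c, bin_d, lid below 0.02 m/s); the robot touches nothing.
It fails at once if bucket disturbed (moved over 25 mm) (distance of bucket from where it was at the start of the episode above 0.025 m).
It fails at once if pot disturbed (moved over 25 mm) (distance of pot from where it was at the start of the episode above 0.025 m).
It fails at once if trowel disturbed (moved over 25 mm) (distance of trowel from where it was at the start of the episode above 0.025 m).
It fails at once if slide_box disturbed (moved over 25 mm) (distance of slide_box from where it was at the start of the episode above 0.025 m).
It fails at once if gauge foot rammed on the lid (over 40 N) (contact force between station and lid above 40 N).
Of bin_a, bin_b, bin_c, bin_d only 3 to 4 are there at a start; the rules pass over those that are not, and their reading is None.
At some moment in a run one of bin_a, bin_b, bin_c, bin_d, lid may be knocked a few centimetres aside while the robot is not near it.
Once in a run the grip may slacken for a moment while it holds something.
It also fails if it takes over 210 s, if anything falls off the work surface, if the arm or the gripper's body presses on something with over 40 N, if the wrist force passes 120 N, or if a joint passes its speed limit or range.

## Working session

There is one attempt and no reset: what is moved stays moved. The work goes in short steps, Python scripts to look and compute and a shell command to move; the robot and the scene stay as the last step left them, time stands still between calls to the robot, and variables do not carry over. Pictures are saved under pics/ and viewed, and the job is handed in when it is done.

```bash
ls -la; mkdir -p pics
python3 - <<'E'
from plant import get_state, optics, order, finder
import cv2, json
print(get_state())
for n in ("scene","side","wrist"):
    im=optics.capture(n); cv2.imwrite(f"pics/{n}_0.png",im)
    c=optics.calibration(n); print(n,{k:(v.tolist() if hasattr(v,'tolist') else v) for k,v in c.items()})
E
```

```text
total 12
drwxr-xr-x  3 agent agent 4096 Dec  7 16:43 .
drwxr-xr-x 23 root  root  4096 Dec  7 16:43 ..
drwxr-xr-x  2 agent agent 4096 Dec  7 16:43 pics
{'time_s': 0.0, 'joints': array([ 8.45181148e+01,  2.05917294e+01,  6.34070865e-01, -2.02185533e-02,
       -7.01367541e+01, -1.65095590e+01]), 'qd': array([-0.06976502, -0.08515803, -0.02171873, -0.05562718,  0.0543252 ,
       -0.01663914]), 'joint_torque': array([ 2.09843631e-03, -5.82705474e+01,  2.93064952e+01,  6.99726373e+00,
        7.04070000e-03, -1.56944425e-04]), 'tcp_pos': array([0.25256076, 0.62537461, 0.19082137]), 'eef_rot': array([-1.79991391e+02, -9.59218449e-02, -1.11998337e+02]), 'contact_force': array([ 0.08846422, -0.98851469, -1.06786701]), 'moment': array([ 0.00405137, -0.00855618,  0.01926558]), 'gripper_width': 0.08735342071022674}
scene {'intrinsics': [[534.9673645005051, 0.0, 321.4407468736354], [0.0, 534.9673645005051, 233.57878215267846], [0.0, 0.0, 1.0]], 'R': [[0.9025672491984914, 0.43038744124700284, -0.011790296481684266], [0.35887138508793254, -0.7671557964166613, -0.5316797090254498], [-0.23787326381
[... 255 characters left out ...]
[[-0.8620943866028942, -0.5064822522622452, 0.016401119813684317], [-0.3872717439037727, 0.6376191905716748, -0.6659296991338144], [0.32682390512554316, -0.5804459457676359, -0.7458341900720323]], 't': [0.452797268505506, 0.3854531194737365, 1.947789404165541]}
wrist {'intrinsics': [[345.8562345341654, 0.0, 320.6776122950989], [0.0, 345.8562345341654, 242.68134328009205], [0.0, 0.0, 1.0]], 'T_tool_cam': [[0.9999994092762207, -0.0007278049093080917, 0.0008073086297095385, 7.582687602014637e-05], [0.0005038400512266482, 0.9684976932696501, 0.24902201564634774, -0.06657903706977397], [-0.0009631159911435169, -0.24902146178870024, 0.9684974878522953, -0.19195714000637673], [0.0, 0.0, 0.0, 1.0]]}
```

View pics/scene_0.png

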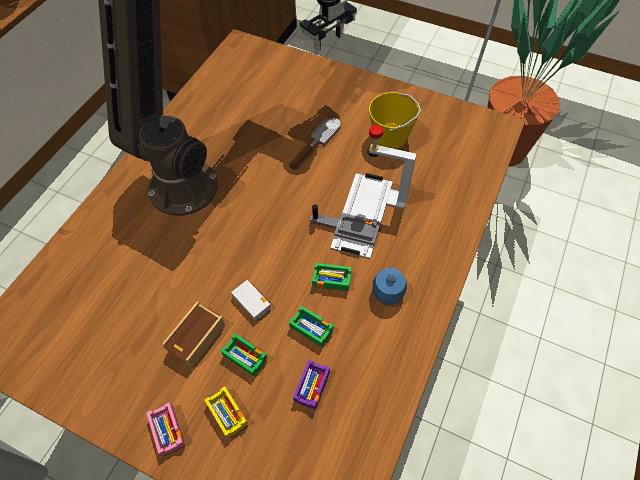

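View pics/side_0.png

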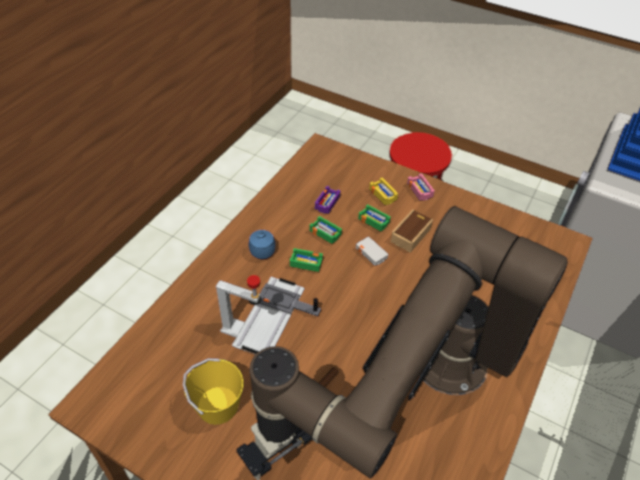

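View pics/wrist_0.png

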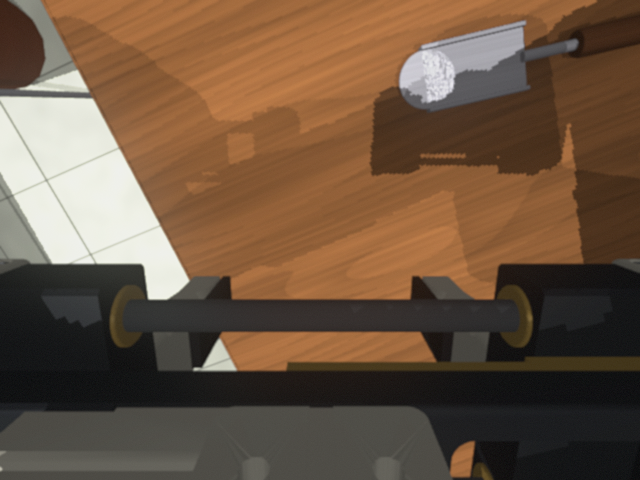

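```bash
cat > h.py <<'E'
import numpy as np, cv2
from scipy.spatial.transform import Rotation as Ro
from scipy.optimize import least_squares
from plant import get_state, optics, order, finder
def tool(s=None):
    s=s or get_state()
    T=np.eye(4);T[:3,:3]=Ro.from_euler('xyz',s['eef_rot'],degrees=True).as_matrix();T[:3,3]=s['tcp_pos'];return T
def cam(name,T=None):
    c=optics.calibration(name);K=np.array(c['intrinsics'])
    if name=='wrist':
        M=np.linalg.inv((tool() if T is None else T)@np.array(c['T_tool_cam']));return K,M[:3,:3],M[:3,3]
    return K,np.array(c['R']),np.array(c['t'])
def ray(c,px):
    K,R,t=c;o=-R.T@t;d=R.T@np.linalg.solve(K,[px[0],px[1],1.]);return o,d/np.linalg.norm(d)
def onplane(c,px,z):
    o,d=ray(c,px);return o+d*(z-o[2])/d[2]
def proj(c,X):
    K,R,t=c;p=(np.atleast_2d(X)@R.T+t)@K.T;return p[:,:2]/p[:,2:]
def tri(obs):
    A=np.zeros((3,3));b=np.zeros(3)
    for c,px in obs:
        o,d=ray(c,px);P=np.eye(3)-np.outer(d,d);A+=P;b+=P@o
    X=np.linalg.solve(A,b);e=[np.linalg.norm(proj(c,X)[0]-px) for c,px in obs];return X,e
def st():
    s=get_state();print('t %.2f tcp %s rot %s F %s w %.4f'%(s['time_s'],s['tcp_pos'].round(4),s['eef_rot'].round(2),s['contact_force'].round(1),s['gripper_width']));return s
E
python3 - <<'E'
from h import *
import itertools
C={n:cam(n) for n in('scene','side')}
for n in C: optics.capture(n)
for th in ['bin_a','lid','tray','handle','foot','knob_top','station','bucket','pot','trowel','slide_box']:
    r={n:[(np.round(d['centre'],1),round(d['conf'],2)) for d in finder.place_of(th,n)] for n in C}
    print(th)
    for n in r: print('  ',n,[(list(map(float,a)),b) for a,b in r[n]])
    best=[]
    for a,b in itertools.product(r['scene'],r['side']):
        X,e=tri([(C['scene'],a[0]),(C['side'],b[0])])
        if max(e)<6: print('    ',X.round(4),np.round(e,1),a[1],b[1])
print(get_state()['time_s'])
E
```

```text
bin_a
   scene [([312.2, 385.2], 0.87), ([169.1, 431.1], 0.82), ([335.4, 279.5], 0.75), ([312.4, 328.1], 0.71), ([225.4, 415.5], 0.63), ([242.4, 353.8], 0.61)]
   side [([323.6, 235.1], 0.91), ([380.1, 197.0], 0.89), ([419.0, 193.5], 0.78), ([368.9, 223.2], 0.73), ([304.2, 263.6], 0.72), ([327.6, 203.9], 0.65)]
     [ 0.6782 -0.3819 -0.1416] [1.3 1. ] 0.87 0.91
     [ 6.942e-01 -4.206e-01  3.000e-04] [0.8 0.6] 0.87 0.65
     [ 0.405  -0.6866 -0.0148] [0.2 0.1] 0.82 0.78
     [ 0.6156 -0.1018  0.0013] [1.2 1. ] 0.75 0.72
     [ 0.6235 -0.2689 -0.0044] [0.1 0.1] 0.71 0.91
     [ 0.643  -0.3143  0.1165] [2.  1.4] 0.71 0.65
     [ 0.5269 -0.5851 -0.0116] [2.8 1.8] 0.63 0.89
     [ 0.4998 -0.4558  0.1065] [5.  3.4] 0.61 0.89
     [ 0.4907 -0.4187  0.0015] [4.3 3.1] 0.61 0.73
lid
   scene [([250.5, 300.0], 0.6), ([373.0, 152.0], 0.37)]
   side [([371.0, 255.1], 0.76)]
     [ 0.4192 -0.2691  0.0009] [0.3 0.2] 0.6 0.76
tray
   scene [([352.4, 227.5], 0.93)]
   side [([278.4, 296.7], 0.74)]
     [0.599  0.084  0.0223] [1.6 1.5] 0.93 0.74
handle
   scene [([316.8, 203.7], 0.59), ([194.4, 335.1
[... 281 characters left out ...]
76.4, 131.6], 0.72)]
   side [([253.0, 278.4], 0.46)]
     [0.5877 0.2407 0.3034] [0.3 0.3] 0.72 0.46
station
   scene [([355.0, 234.4], 0.86)]
   side [([280.3, 294.2], 0.61)]
     [0.6093 0.0671 0.0113] [0.3 0.3] 0.86 0.61
bucket
   scene [([387.8, 134.8], 0.72)]
   side [([217.4, 405.7], 0.62), ([262.3, 252.2], 0.4)]
     [0.5477 0.5156 0.0011] [0.8 1. ] 0.72 0.62
pot
   scene [([387.2, 293.7], 0.59)]
   side [([263.0, 249.8], 0.68)]
     [ 0.7785 -0.079   0.0037] [0.2 0.2] 0.59 0.68
trowel
   scene [([315.5, 146.4], 0.83)]
   side []
slide_box
   scene [([195.2, 336.6], 0.84), ([387.7, 290.7], 0.62)]
   side [([410.2, 236.3], 0.72)]
     [ 0.3322 -0.4361 -0.0016] [0.7 0.5] 0.84 0.72
1.35
```

```bash
python3 -m crank '[{"dz":-53,"wz":10.2},{"dz":-53,"wz":10.2},{"dz":-53,"wz":10.2},{"wz":10.2},{"wz":10.2},{"wz":10.2},{"wz":10.2},{"wz":10.2},{"wz":10.2},{"wz":10.2}]'
cat >> h.py <<'E'
def goto(x,y,z,yaw=None,s=None):
    "print the remaining shift/turn in tool axes (mm, deg) to a tool-down target"
    T=tool(s);d=T[:3,:3].T@(np.array([x,y,z])-T[:3,3])*1000
    out='shift '+str(d.round(1))
    if yaw is not None:
        Rt=Ro.from_euler('xyz',[180,0,yaw],degrees=True).as_matrix()
        out+=' turn '+str((Ro.from_matrix(T[:3,:3].T@Rt).as_rotvec()*180/np.pi).round(2))
    print(out)
E
```

```text
validation failed for argument at $[0]...
```

```bash
python3 -m crank '[{"wz":10.2},{"wz":10.2},{"wz":10.2},{"wz":10.2},{"wz":10.2}]'; python3 -c "
from h import *
st(); goto(0.50,-0.15,0.35,95)"
```

```text
t 1.35 tcp [0.2527 0.6259 0.1918] rot [ 180.      0.   -111.99] F [-0.7 -0.   0.4] w 0.0877
shift [ 626.8 -519.8 -158.3] turn [  0.    -0.   153.01]validation failed for argument at $[0]...
```

```bash
python3 -m crank '[{"dx":0,"dy":0,"dz":-53,"wx":0,"wy":0,"wz":10.2,"hand":100}]'; python3 -m crank --help | head -30
```

```text
time_s: 1.48
tcp_pos: [0.2519, 0.6234, 0.2406]
eef_rot: [-179.8, -0.5, -122.4]
contact_force: [0.7, 1.8, 0.4]
gripper_width: 0.0879invalid input: not JSON, or not a number
```

```bash
python3 -m crank '[{"dx":0,"dy":0,"dz":-53,"wx":0,"wy":0,"wz":10.2,"hand":100},{"dx":0,"dy":0,"dz":-53,"wx":0,"wy":0,"wz":10.2,"hand":100},{"dx":0,"dy":0,"dz":0,"wx":0,"wy":0,"wz":10.2,"hand":100},{"dx":0,"dy":0,"dz":0,"wx":0,"wy":0,"wz":10.2,"hand":100},{"dx":0,"dy":0,"dz":0,"wx":0,"wy":0,"wz":10.2,"hand":100},{"dx":0,"dy":0,"dz":0,"wx":0,"wy":0,"wz":10.2,"hand":100},{"dx":0,"dy":0,"dz":0,"wx":0,"wy":0,"wz":10.2,"hand":100},{"dx":0,"dy":0,"dz":0,"wx":0,"wy":0,"wz":10.2,"hand":100},{"dx":0,"dy":0,"dz":0,"wx":0,"wy":0,"wz":10.2,"hand":100},{"dx":0,"dy":0,"dz":0,"wx":0,"wy":0,"wz":10.2,"hand":100}]';python3 -m crank '[{"dx":0,"dy":0,"dz":0,"wx":0,"wy":0,"wz":10.2,"hand":100},{"dx":0,"dy":0,"dz":0,"wx":0,"wy":0,"wz":10.2,"hand":100},{"dx":0,"dy":0,"dz":0,"wx":0,"wy":0,"wz":10.2,"hand":100},{"dx":0,"dy":0,"dz":0,"wx":0,"wy":0,"wz":10.2,"hand":100}]'; python3 -c "
from h import *
st(); goto(0.50,-0.15,0.35,95)"
```

```text
time_s: 2.72
tcp_pos: [0.2528, 0.6258, 0.3508]
eef_rot: [180.0, -0.0, 135.5]
contact_force: [-0.2, 0.5, -0.5]
gripper_width: 0.0876
time_s: 3.22
tcp_pos: [0.2527, 0.6259, 0.3507]
eef_rot: [-180.0, 0.0, 94.7]
contact_force: [-1.1, 0.1, 0.1]
gripper_width: 0.0878
t 3.23 tcp [0.2527 0.6259 0.3507] rot [-180.      0.     94.67] F [-1.1  0.1  0.1] w 0.0878
shift [-7.934e+02  1.832e+02  7.000e-01] turn [-0.    0.   -0.33]
```

```bash
python3 -m crank '[{"dx":-56,"dy":13,"dz":0,"wx":0,"wy":0,"wz":0,"hand":100},{"dx":-56,"dy":13,"dz":0,"wx":0,"wy":0,"wz":0,"hand":100},{"dx":-56,"dy":13,"dz":0,"wx":0,"wy":0,"wz":0,"hand":100},{"dx":-56,"dy":13,"dz":0,"wx":0,"wy":0,"wz":0,"hand":100},{"dx":-56,"dy":13,"dz":0,"wx":0,"wy":0,"wz":0,"hand":100},{"dx":-56,"dy":13,"dz":0,"wx":0,"wy":0,"wz":0,"hand":100},{"dx":-56,"dy":13,"dz":0,"wx":0,"wy":0,"wz":0,"hand":100},{"dx":-56,"dy":13,"dz":0,"wx":0,"wy":0,"wz":0,"hand":100},{"dx":-56,"dy":13,"dz":0,"wx":0,"wy":0,"wz":0,"hand":100},{"dx":-56,"dy":13,"dz":0,"wx":0,"wy":0,"wz":0,"hand":100}]'; python3 -m crank '[{"dx":-56,"dy":13,"dz":0,"wx":0,"wy":0,"wz":0,"hand":100},{"dx":-56,"dy":13,"dz":0,"wx":0,"wy":0,"wz":0,"hand":100},{"dx":-56,"dy":13,"dz":0,"wx":0,"wy":0,"wz":0,"hand":100},{"dx":-56,"dy":13,"dz":0,"wx":0,"wy":0,"wz":0,"hand":100},{"dx":0,"dy":0,"dz":0,"wx":0,"wy":0,"wz":0,"hand":100}]'
python3 - <<'E'
from h import *
s=st(); c=cam('wrist'); im=optics.capture('wrist'); cv2.imwrite('pics/w1.png',im)
for th,z in [('bin_a',0),('lid',0),('tray',0.034),('handle',0.082),('station',0),('foot',.208)]:
    for d in finder.place_of(th,'wrist'): print(th,np.round(d['centre'],1),round(d['conf'],2),onplane(c,d['centre'],z).round(4))
np.save('w1.npy',tool(s))
E
```

```text
time_s: 4.47
tcp_pos: [0.4313, 0.0775, 0.3513]
eef_rot: [179.9, -0.0, 95.0]
contact_force: [1.1, 0.3, 0.2]
gripper_width: 0.0876
time_s: 5.1
tcp_pos: [0.5027, -0.1426, 0.3498]
eef_rot: [-179.9, 0.0, 94.7]
contact_force: [-0.1, 0.0, -0.9]
gripper_width: 0.0879
t 5.10 tcp [ 0.5027 -0.1426  0.3498] rot [-1.7989e+02  2.0000e-02  9.4710e+01] F [-0.1  0.  -0.9] w 0.0879
bin_a [338.4 260.8] 0.92 [ 0.6023 -0.106   0.    ]
bin_a [236.6 264. ] 0.73 [ 0.6215 -0.2722  0.    ]
bin_a [133.8 173.7] 0.72 [ 0.4885 -0.4331  0.    ]
bin_a [146.4 298. ] 0.61 [ 0.6942 -0.4225  0.    ]
bin_a [ 38.4 191.2] 0.57 [ 0.5277 -0.5829  0.    ]
lid [236.7 137.1] 0.72 [ 0.4215 -0.2764  0.    ]
lid [481.1 192.3] 0.69 [0.4729 0.1051 0.    ]
tray [462.5 280.2] 0.58 [0.6075 0.087  0.034 ]
handle [480.7 190.9] 0.76 [0.4656 0.0659 0.082 ]
station [444.3 272.8] 0.58 [0.6086 0.0704 0.    ]
```

View pics/w1.png

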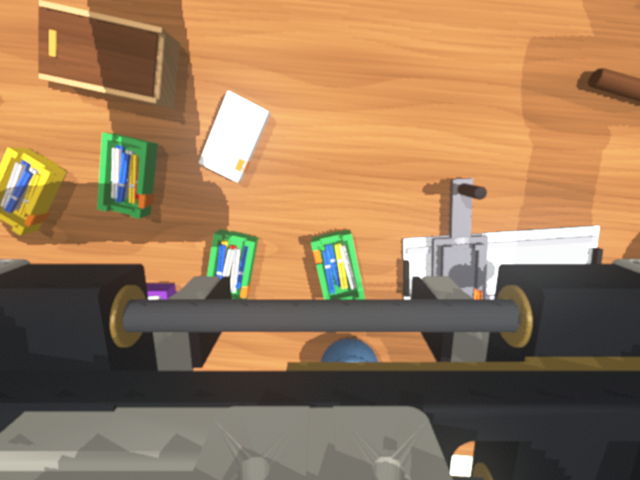

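```bash
python3 -c "
from h import *
goto(0.645,0.07,0.22,95)"
```

```text
shift [194.6 160.4 131.4] turn [ 0.06 -0.    0.12]
```

```bash
python3 -m crank '[{"dx":39,"dy":32,"dz":26,"wx":0,"wy":0,"wz":0,"hand":100},{"dx":39,"dy":32,"dz":26,"wx":0,"wy":0,"wz":0,"hand":100},{"dx":39,"dy":32,"dz":26,"wx":0,"wy":0,"wz":0,"hand":100},{"dx":39,"dy":32,"dz":26,"wx":0,"wy":0,"wz":0,"hand":100},{"dx":39,"dy":32,"dz":26,"wx":0,"wy":0,"wz":0,"hand":100},{"dx":0,"dy":0,"dz":0,"wx":0,"wy":0,"wz":0,"hand":100}]'
python3 - <<'E'
from h import *
s=st(); c=cam('wrist'); im=optics.capture('wrist'); cv2.imwrite('pics/w2.png',im)
for th,z in [('tray',0.034),('handle',0.082),('station',0),('foot',.208),('knob_top',.307)]:
    for d in finder.place_of(th,'wrist'): print(th,np.round(d['centre'],1),round(d['conf'],2),onplane(c,d['centre'],z).round(4))
np.save('w2.npy',tool(s))
E
```

```text
time_s: 6.2
tcp_pos: [0.6445, 0.0727, 0.2171]
eef_rot: [-179.7, 0.0, 95.3]
contact_force: [-1.1, -0.3, 0.2]
gripper_width: 0.0878
t 6.20 tcp [0.6445 0.0727 0.2171] rot [-1.7971e+02  5.0000e-02  9.5250e+01] F [-1.1 -0.3  0.2] w 0.0878
tray [337.9 185. ] 0.61 [0.6076 0.0873 0.034 ]
station [319.6 184.9] 0.67 [0.6121 0.0678 0.    ]
station [335.1 184.7] 0.27 [0.6102 0.0859 0.    ]
foot [628. 196.] 0.59 [0.5852 0.2459 0.208 ]
```

View pics/w2.png

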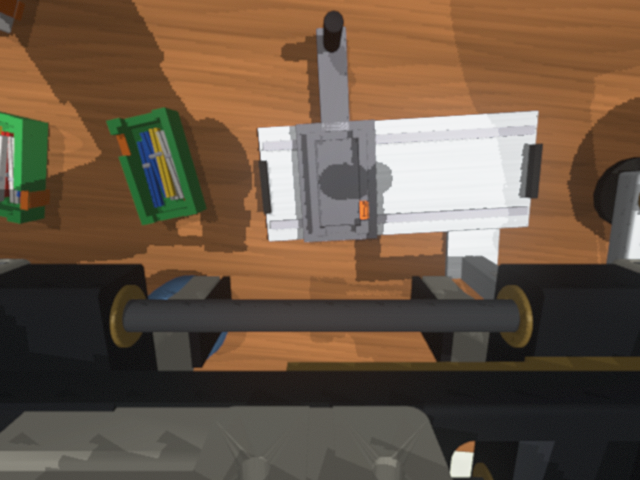

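```bash
python3 -c "
import cv2
im=cv2.imread('pics/w2.png')
cv2.imwrite('pics/w2z.png',cv2.resize(im[100:260,240:400],None,fx=4.9,fy=3.7,interpolation=cv2.INTER_CUBIC))"
```

```text
(no output)
```

View pics/w2z.png

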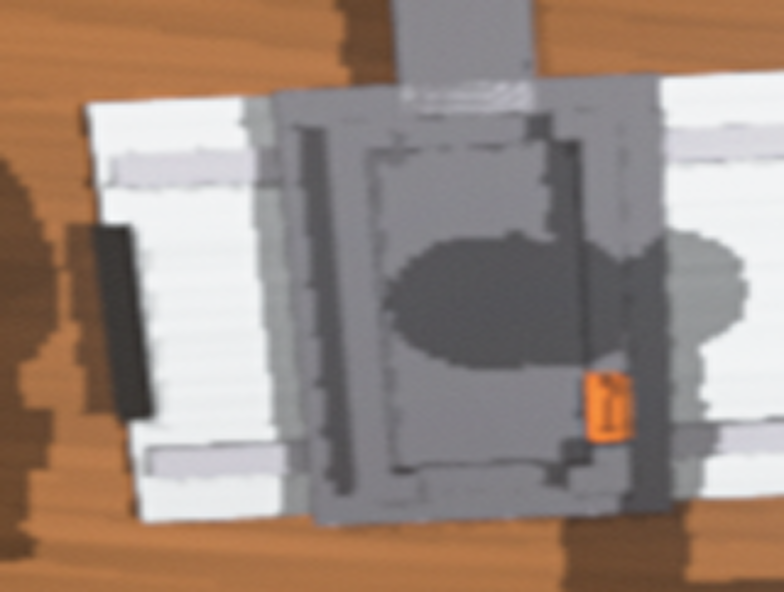

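Run:
```python
from h import *
im=cv2.imread('pics/w2.png'); c=cam('wrist',np.load('w2.npy'))
for a,b in [((258,128),(537,111.5)),((268,241),(527,226))]:
    A,B=onplane(c,a,.01),onplane(c,b,.01); d=B-A; print('edge yaw',np.degrees(np.arctan2(-d[0],d[1])),np.linalg.norm(d))
hsv=cv2.cvtColor(im,cv2.COLOR_BGR2HSV)
m=cv2.inRange(hsv[:260],(5,150,150),(16,255,255)); 
n,l,s,ce=cv2.connectedComponentsWithStats(m[:, :])
for i in range(1,n):
    if s[i,4]>30: print('orange',s[i],ce[i],onplane(c,ce[i],.024).round(4),onplane(c,ce[i],.034).round(4))
cv2.imwrite('pics/w2h.png',cv2.resize(im[0:70,290:380],None,fx=8,fy=8,interpolation=cv2.INTER_CUBIC))
```

```text
edge yaw 8.42702655398317 0.3042767724994865
edge yaw 8.650962545487872 0.3056676957054922
orange [  133     0   507    95 17869] [377.64424422  28.03391348] [0.4513 0.1113 0.024 ] [0.4546 0.1101 0.034 ]
orange [  148    24   161   116 10821] [229.86618612  74.59717217] [ 0.5072 -0.0338  0.024 ] [ 0.509  -0.0312  0.034 ]
orange [   0   38  101  135 5050] [ 41.30059406 104.31584158] [ 0.5536 -0.2294  0.024 ] [ 0.5543 -0.2217  0.034 ]
orange [ 502   74  138   52 2028] [599.17258383  93.2647929 ] [0.4903 0.3475 0.024 ] [0.4926 0.3402 0.034 ]
orange [554 119  36  13 201] [570.53233831 125.44278607] [0.524  0.3264 0.024 ] [0.5254 0.3197 0.034 ]
orange [556 132  28  15 187] [570.3368984  139.24064171] [0.5377 0.3299 0.024 ] [0.5388 0.3231 0.034 ]
orange [119 139  10  15  83] [123.39759036 146.3373494 ] [ 0.5885 -0.1459  0.024 ] [ 0.5882 -0.1404  0.034 ]
orange [ 22 193   5  15  72] [ 23.91666667 199.91666667] [ 0.6567 -0.2593  0.024 ] [ 0.6547 -0.2508  0.034 ]
orange [360 201   9  19 139] [363.45323741 209.92086331] [0.6333 0.1193 0.024 ] [0.6319 0.1179 0.034 ]
orange [178 220  24  16 331] [189.54380665 227.9305136 ] [ 0.6718 -0.0752  0.024 ] [ 0.6694 -0.0715  0.034 ]
orange [ 148  227  145   33 1439] [223.29673384 250.76025017] [ 0.6953 -0.0363  0.024 ] [ 0.6923 -0.0336  0.034 ]
orange [552 240  54  20 253] [583.96047431 252.03952569] [0.6587 0.3788 0.024 ] [0.6566 0.3707 0.034 ]
orange [293 244  62  16 440] [327.85227273 254.03636364] [0.6882 0.0845 0.024 ] [0.6853 0.084  0.034 ]
orange [547 254  41   6  89] [565.41573034 256.65168539] [0.6661 0.359  0.024 ] [0.6638 0.3514 0.034 ]
orange [128 258  28   2  38] [140.86842105 258.73684211] [ 0.7137 -0.1316  0.024 ] [ 0.7102 -0.1265  0.034 ]
```

View pics/w2h.png

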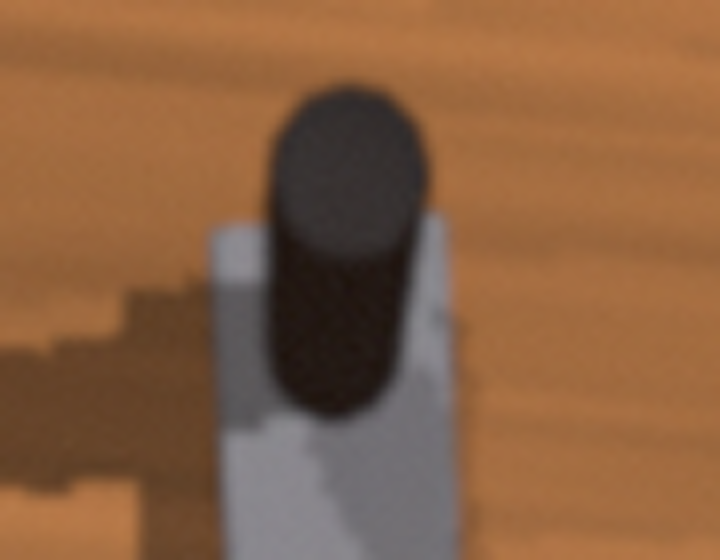

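Run:
```python
from h import *
im=cv2.imread('pics/w2.png'); c=cam('wrist',np.load('w2.npy'))
H=onplane(c,(333.75,21.25),.082); print('handle',H)
y=np.radians(8.5); R=lambda a:np.array([[np.cos(a),-np.sin(a)],[np.sin(a),np.cos(a)]])
print('tray from handle',H[:2]+R(y)@[.14,0]); k=onplane(c,(363.5,210),.024); print('from key',k[:2]-R(y)@[.03,.027])
# overlay
def draw(img,tx,ty,a,sc,off):
    def P(p,z): 
        q=np.c_[(np.array(p)/1000)@R(a).T+[tx,ty],np.full(len(p),z/1000)]
        return np.round((proj(c,q)-off)*sc).astype(int)
    for w,h in((55,31),(47,23)): cv2.polylines(img,[P([(-w,-h),(w,-h),(w,h),(-w,h)],34)],True,(0,255,255),1)
    cv2.polylines(img,[P([(19,23),(41,23),(41,31),(19,31)],24)],True,(255,0,0),1)
    cv2.polylines(img,[P([(-140+9*np.cos(t),9*np.sin(t)) for t in np.linspace(0,6.3,30)],82)],True,(0,255,0),1)
off=np.array([230,0]);sc=3.4
z=cv2.resize(im[0:176+80,230:430],None,fx=sc,fy=sc,interpolation=cv2.INTER_CUBIC)
t=H[:2]+R(y)@[.14,0]
draw(z,t[0],t[1],y,sc,off); cv2.imwrite('pics/w2o.png',z[280:,:])
```

```text
handle [0.46875446 0.06719057 0.082     ]
tray from handle [0.60721668 0.08788388]
from key [0.60769973 0.08820938]
```

View pics/w2o.png

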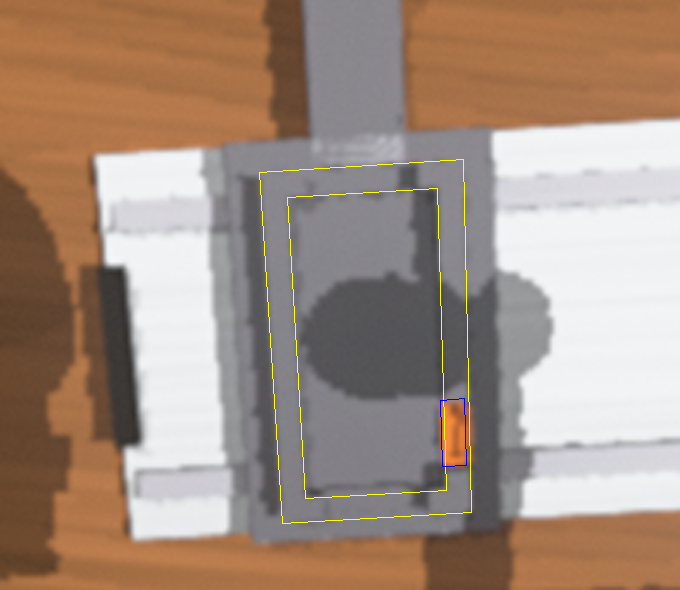

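```bash
cat >> h.py <<'E'
from scipy.optimize import minimize
def R2(a): return np.array([[np.cos(a),-np.sin(a)],[np.sin(a),np.cos(a)]])
def sil(c,p,z0=4,z1=42,S=4):
    pts=[]
    for sx in(-55,55):
        for sy in(-31,31):
            for z in(z0,z1): pts.append([sx,sy,z])
    pts=np.array(pts)/1000.; X=np.c_[pts[:,:2]@R2(p[2]).T+p[:2],pts[:,2]]
    return cv2.convexHull((proj(c,X)*S).astype(np.float32))
def greenmask(im): 
    h=cv2.cvtColor(im,cv2.COLOR_BGR2HSV); return cv2.inRange(h,(45,90,40),(80,255,255))
def fitbin(im,c,guess,mask=None,z=(4,42),rowmax=262,base=0.,S=4,near=.08):
    "fit x,y,yaw(mod pi) by silhouette overlap; then pick half turn by orange at key"
    m=greenmask(im) if mask is None else mask.astype(np.uint8)*255
    g=np.array([guess[0],guess[1],guess[2] if len(guess)>2 else 0.])
    # keep only near pixels
    ctr=proj(c,[g[0],g[1],.03+base])[0]; yy,xx=np.mgrid[:480,:640]; K,Rc,t=c
    depth=(Rc@np.array([g[0],g[1],.03+base])+t)[2]; rad=near*K[0,0]/depth
    m=m*((xx-ctr[0])**2+(yy-ctr[1])**2<rad**2).astype(np.uint8)
    m[rowmax:]=0
    ys,xs=np.nonzero(m); hull=cv2.convexHull(np.c_[xs,ys].astype(np.int32))
    mm=np.zeros((480,640),np.uint8); cv2.fillConvexPoly(mm,hull,1)
    box=[max(xs.min()-25,0),max(ys.min()-25,0),min(xs.max()+25,640),min(ys.max()+25,rowmax)]
    big=cv2.resize(mm[box[1]:box[3],box[0]:box[2]],None,fx=S,fy=S,interpolation=cv2.INTER_LINEAR)
    def cost(p):
        q=(sil(c,p,z[0]+base*1000,z[1]+base*1000,S)-np.array(box[:2])*S+S/2-.5); o=np.zeros_like(big); cv2.fillConvexPoly(o,np.round(q*16).astype(np.int32),1,shift=4)
        return 1-(o&big).sum()/max((o|big).sum(),1)
    best=None
    yaws=[g[2]] if len(guess)>2 else np.radians(np.arange(0,180,30))
    for y0 in yaws:
        sx=np.array([[g[0],g[1],y0],[g[0]+.015,g[1],y0],[g[0],g[1]+.015,y0],[g[0],g[1],y0+.3]])
        r=minimize(cost,sx[0],method='Nelder-Mead',options=dict(initial_simplex=sx,xatol=1e-5,fatol=1e-5,maxiter=300))
        if best is None or r.fun<best.fun: best=r
    return best.x,best.fun
def orange(im,c,p,kz=.034,ky=.027):
    h=cv2.cvtColor(im,cv2.COLOR_BGR2HSV); m=cv2.inRange(h,(5,150,140),(17,255,255)); out=[]
    for s in(1,-1):
        for sy in (1,-1):
            u=np.linspace(-.008,.008,9);v=np.linspace(-.003,.003,5)
            q=np.array([[s*(.03+a),s*sy*(ky+b)] for a in u for b in v])@R2(p[2]).T+p[:2]
            px=np.round(proj(c,np.c_[q,np.full(len(q),kz)])).astype(int); px=np.clip(px,0,[639,479])
            out.append(round(float(m[px[:,1],px[:,0]].mean()/255),2))
    return out  # [yaw, mirrored, yaw+pi, mirrored]
E
python3 - <<'E'
from h import *
im=cv2.imread('pics/w2.png'); c=cam('wrist',np.load('w2.npy'))
p,f=fitbin(im,c,(.6023,-.106)); print(p[:2],np.degrees(p[2]),f,orange(im,c,p))
im=cv2.imread('pics/w1.png'); c=cam('wrist',np.load('w1.npy'))
for g in [(.489,-.433),(.6215,-.272),(.6023,-.106)]:
    p,f=fitbin(im,c,g,near=.07); print(p[:2],np.degrees(p[2]),f,orange(im,c,p))
h=cv2.cvtColor(im,cv2.COLOR_BGR2HSV); wm=cv2.inRange(h,(0,0,150),(180,60,255))>0
p,f=fitbin(im,c,(.4215,-.2764),mask=wm,z=(4,32)); print('lid',p[:2],np.degrees(p[2]),f,orange(im,c,p,.032,.025))
E
```

```text
[ 0.6077682  -0.10758319] 17.270068191730363 0.02984742530197071 [0.0, 0.0, 0.73, 0.0]
[ 0.48990548 -0.43047054] -7.706985682186484 0.037144907348782286 [0.89, 0.0, 0.0, 0.0]
[ 0.62220741 -0.27627829] -7.838489639962683 0.03398352032028307 [0.18, 0.0, 0.0, 0.0]
[ 0.60882282 -0.10664035] 17.73645108967561 0.09357570749845079 [0.0, 0.0, 0.2, 0.0]
lid [ 0.42274072 -0.2757576 ] -21.829293907216513 0.02499043733265327 [0.0, 0.0, 0.0, 0.0]
```

```bash
python3 -c "
from h import *
goto(0.565,-0.12,0.17,-72.7)"
```

```text
shift [-181.   -96.1   51.9] turn [-3.0000e-02 -1.8000e-01  1.6769e+02]
```

```bash
python3 -m crank '[{"dx":-45,"dy":-24,"dz":13,"wx":0,"wy":0,"wz":0,"hand":100},{"dx":-45,"dy":-24,"dz":13,"wx":0,"wy":0,"wz":0,"hand":100},{"dx":-45,"dy":-24,"dz":13,"wx":0,"wy":0,"wz":0,"hand":100},{"dx":-45,"dy":-24,"dz":13,"wx":0,"wy":0,"wz":0,"hand":100},{"dx":0,"dy":0,"dz":0,"wx":0,"wy":0,"wz":-10.7,"hand":100},{"dx":0,"dy":0,"dz":0,"wx":0,"wy":0,"wz":-10.7,"hand":100},{"dx":0,"dy":0,"dz":0,"wx":0,"wy":0,"wz":-10.7,"hand":100},{"dx":0,"dy":0,"dz":0,"wx":0,"wy":0,"wz":-10.7,"hand":100},{"dx":0,"dy":0,"dz":0,"wx":0,"wy":0,"wz":-10.7,"hand":100},{"dx":0,"dy":0,"dz":0,"wx":0,"wy":0,"wz":-10.7,"hand":100}]'; python3 -m crank '[{"dx":0,"dy":0,"dz":0,"wx":0,"wy":0,"wz":-10.7,"hand":100},{"dx":0,"dy":0,"dz":0,"wx":0,"wy":0,"wz":-10.7,"hand":100},{"dx":0,"dy":0,"dz":0,"wx":0,"wy":0,"wz":-10.7,"hand":100},{"dx":0,"dy":0,"dz":0,"wx":0,"wy":0,"wz":-10.7,"hand":100},{"dx":0,"dy":0,"dz":0,"wx":0,"wy":0,"wz":-10.7,"hand":100},{"dx":0,"dy":0,"dz":0,"wx":0,"wy":0,"wz":-10.7,"hand":100},{"dx":0,"dy":0,"dz":0,"wx":0,"wy":0,"wz":-10.7,"hand":100},{"dx":0,"dy":0,"dz":0,"wx":0,"wy":0,"wz":-10.7,"hand":100},{"dx":0,"dy":0,"dz":0,"wx":0,"wy":0,"wz":-10.7,"hand":100},{"dx":0,"dy":0,"dz":0,"wx":0,"wy":0,"wz":-10.7,"hand":100}]'; python3 -c "
from h import *
st();goto(0.565,-0.12,0.17,-72.7)"
```

```text
time_s: 7.75
tcp_pos: [0.5648, -0.1194, 0.17]
eef_rot: [179.9, 0.1, 159.5]
contact_force: [-1.0, -0.2, -0.3]
gripper_width: 0.0878
time_s: 9.0
tcp_pos: [0.5649, -0.1193, 0.17]
eef_rot: [-179.9, 0.0, -93.5]
contact_force: [-0.6, -0.3, -0.1]
gripper_width: 0.0876
t 9.00 tcp [ 0.5649 -0.1193  0.17  ] rot [-1.7988e+02  2.0000e-02 -9.3490e+01] F [-0.6 -0.3 -0.1] w 0.0876
shift [ 0.7 -0.2 -0. ] turn [ -0.12  -0.   -20.79]
```

```bash
python3 -m crank '[{"dx":0,"dy":0,"dz":0,"wx":0,"wy":0,"wz":-10.4,"hand":100},{"dx":0,"dy":0,"dz":0,"wx":0,"wy":0,"wz":-10.4,"hand":100},{"dx":0,"dy":0,"dz":0,"wx":0,"wy":0,"wz":0,"hand":100}]'
cat > look.py <<'E'
import sys
from h import *
name=sys.argv[1]; g=tuple(float(a) for a in sys.argv[2].split(',')); kind=sys.argv[3] if len(sys.argv)>3 else 'bin'
base=float(sys.argv[4]) if len(sys.argv)>4 else 0.
s=st(); T=tool(s); c=cam('wrist',T); im=optics.capture('wrist'); cv2.imwrite(f'pics/{name}.png',im); np.save(name+'.npy',T)
if len(g)>2: g=(g[0],g[1],np.radians(g[2]))
if kind=='bin': p,f=fitbin(im,c,g,base=base)
else:
    h=cv2.cvtColor(im,cv2.COLOR_BGR2HSV); wm=cv2.inRange(h,(0,0,130),(180,70,255))>0
    p,f=fitbin(im,c,g,mask=wm,z=(4,32),base=base)
print('obj',p[:2].round(4),'yaw',np.degrees(p[2]).round(2),'cost',round(f,4),'orange',orange(im,c,p,base+(.034 if kind=='bin' else .032),.027 if kind=='bin' else .025))
rel=T[:3,:3].T@(np.r_[p[:2],0]-T[:3,3]); print('in tool frame mm',(rel*1000).round(1))
a=sil(c,p,4+1000*base,(42 if kind=='bin' else 32)+1000*base,1).astype(int)
v=im.copy(); cv2.polylines(v,[a],True,(255,0,255),1)
for z in ([42] if kind=='bin' else [32]):
    q=np.array([(-55,-31),(55,-31),(55,31),(-55,31)])/1000.@R2(p[2]).T+p[:2]
    cv2.polylines(v,[np.round(proj(c,np.c_[q,np.full(4,z/1000+base)])).astype(int)],True,(0,255,255),1)
cv2.imwrite(f'pics/{name}_o.png',v)
E
python3 look.py b1 .608,-.107
```

```text
time_s: 9.38
tcp_pos: [0.5649, -0.1192, 0.1698]
eef_rot: [-179.9, -0.0, -73.1]
contact_force: [-0.0, 0.4, 0.5]
gripper_width: 0.0874
t 9.38 tcp [ 0.5649 -0.1192  0.1698] rot [-1.799e+02 -2.000e-02 -7.311e+01] F [-0.   0.4  0.5] w 0.0874
obj [ 0.6071 -0.1075] yaw 16.98 cost 0.019 orange [0.0, 0.0, 1.0, 0.0]
in tool frame mm [  1.  -43.5 169.8]
```

View pics/b1_o.png

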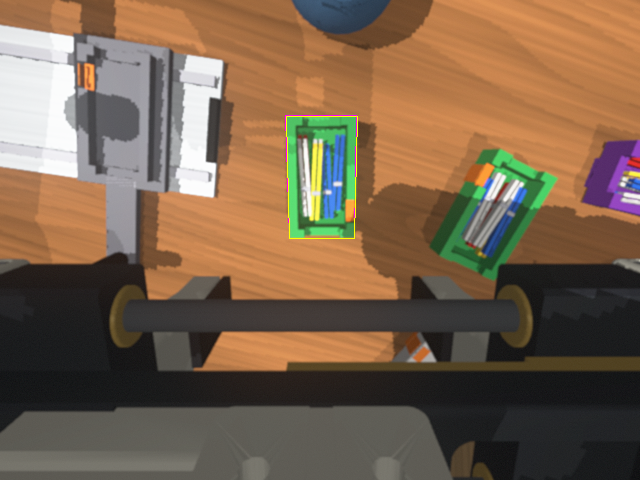

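```bash
python3 -m crank '[{"dx":1,"dy":-43.5,"dz":36,"wx":0,"wy":0,"wz":0,"hand":100},{"dx":0,"dy":0,"dz":50,"wx":0,"wy":0,"wz":0,"hand":100},{"dx":0,"dy":0,"dz":45,"wx":0,"wy":0,"wz":0,"hand":100},{"dx":0,"dy":0,"dz":25,"wx":0,"wy":0,"wz":0,"hand":100},{"dx":0,"dy":0,"dz":0,"wx":0,"wy":0,"wz":0,"hand":100},{"dx":0,"dy":0,"dz":0,"wx":0,"wy":0,"wz":0,"hand":0},{"dx":0,"dy":0,"dz":0,"wx":0,"wy":0,"wz":0,"hand":0},{"dx":0,"dy":0,"dz":0,"wx":0,"wy":0,"wz":0,"hand":0},{"dx":0,"dy":0,"dz":0,"wx":0,"wy":0,"wz":0,"hand":0},{"dx":0,"dy":0,"dz":0,"wx":0,"wy":0,"wz":0,"hand":0}]' 25
```

```text
time_s: 10.68
tcp_pos: [0.607, -0.1069, 0.013]
eef_rot: [-180.0, -0.0, -73.0]
contact_force: [0.6, -0.3, -0.0]
gripper_width: 0.0433
```

Run:
```python
from h import *
st(); cv2.imwrite('pics/g1.png',optics.capture('wrist')); cv2.imwrite('pics/g1s.png',optics.capture('scene'))
```

```text
t 10.68 tcp [ 0.607  -0.1069  0.013 ] rot [-179.98   -0.    -72.99] F [ 0.6 -0.3 -0. ] w 0.0433
```

View pics/g1.png

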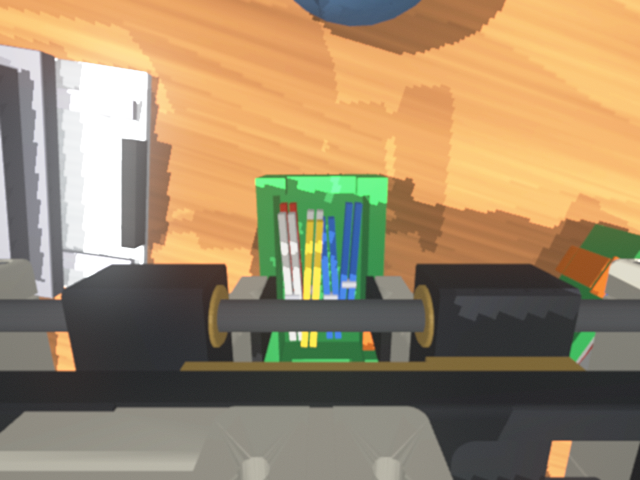

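View pics/g1s.png

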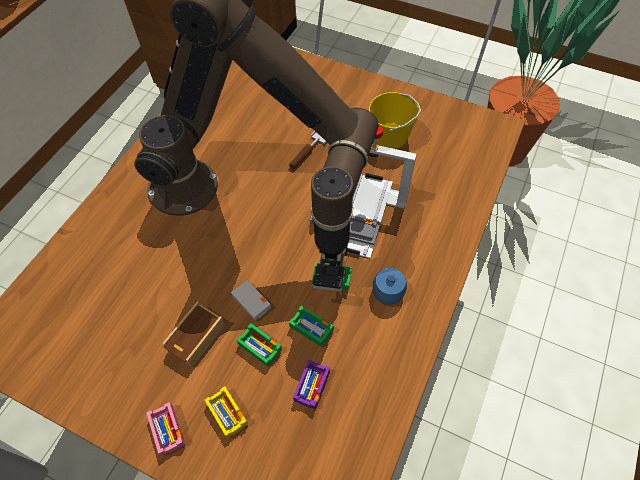

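```bash
python3 -m crank '[{"dx":0,"dy":0,"dz":0,"wx":0,"wy":0,"wz":0,"hand":0},{"dx":0,"dy":0,"dz":0,"wx":0,"wy":0,"wz":0,"hand":0}]' 25
python3 - <<'E'
from h import *
st(); im=optics.capture('wrist'); cv2.imwrite('pics/g2.png',cv2.resize(im[160:380,200:440],None,fx=3.3,fy=2.7));
E
```

```text
time_s: 11.02
tcp_pos: [0.6068, -0.107, 0.0127]
eef_rot: [180.0, 0.0, -73.0]
contact_force: [-0.4, 0.5, -0.5]
gripper_width: 0.015
t 11.03 tcp [ 0.6068 -0.107   0.0127] rot [179.99   0.   -72.99] F [-0.4  0.5 -0.5] w 0.0150
```

View pics/g2.png

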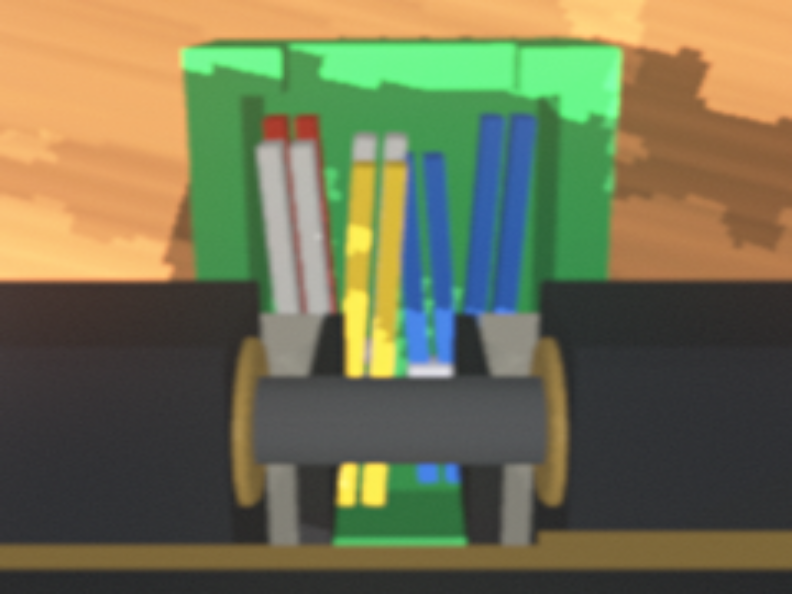

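Run:
```python
from h import *
T=tool()
for n in('scene','side'):
    im=optics.capture(n); c=cam(n); p=proj(c,T[:3,3])[0]; print(n,p)
    ps=[T[:3,3]+T[:3,:3]@np.array([0,0,-h]) for h in (0,.019,.066,.1)]
    for q in proj(c,np.array(ps)): cv2.circle(im,tuple(np.round(q).astype(int)),1,(255,0,255),-1)
    x,y=map(int,p); cv2.imwrite(f'pics/g3{n}.png',cv2.resize(im[y-60:y+40,x-60:x+60],None,fx=6,fy=6,interpolation=cv2.INTER_CUBIC))
```

```text
scene [330.87422189 278.11096897]
side [306.00016166 261.56634461]
```

View pics/g3scene.png

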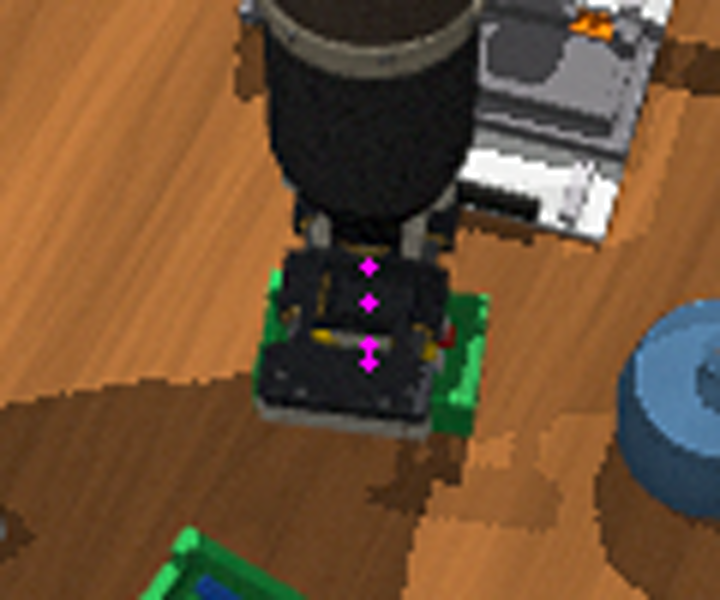

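View pics/g3side.png

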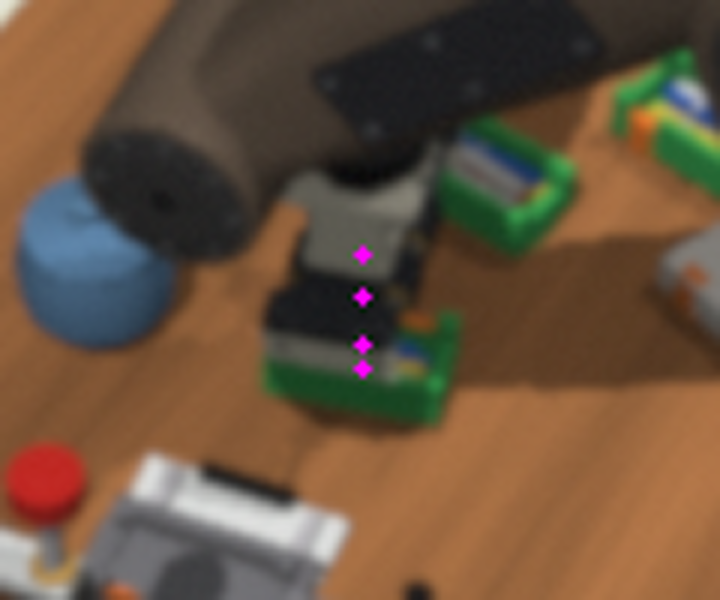

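```bash
python3 -m crank '[{"dx":0,"dy":0,"dz":-50,"wx":0,"wy":0,"wz":0,"hand":0},{"dx":0,"dy":0,"dz":-50,"wx":0,"wy":0,"wz":0,"hand":0},{"dx":0,"dy":0,"dz":0,"wx":0,"wy":0,"wz":0,"hand":0}]' 25
python3 - <<'E'
from h import *
T=tool()
for n in('scene','side','wrist'):
    im=optics.capture(n); c=cam(n); p=proj(c,T[:3,3])[0]; print(n,p)
    if n=='wrist': cv2.imwrite('pics/g4w.png',im);continue
    ps=[T[:3,3]+T[:3,:3]@np.array([0,0,-h]) for h in (0,.019,.066,.1)]
    for q in proj(c,np.array(ps)): cv2.circle(im,tuple(np.round(q).astype(int)),1,(255,0,255),-1)
    x,y=map(int,p); cv2.imwrite(f'pics/g4{n}.png',cv2.resize(im[y-60:y+40,x-60:x+60],None,fx=6,fy=6,interpolation=cv2.INTER_CUBIC))
E
```

```text
time_s: 11.55
tcp_pos: [0.6099, -0.107, 0.1176]
eef_rot: [-179.5, -0.1, -73.0]
contact_force: [0.3, 0.4, -0.5]
gripper_width: 0.0003
scene [331.97298821 261.58578896]
side [305.57416022 242.24812095]
wrist [322.47748513 268.2664545 ]
```

View pics/g4scene.png

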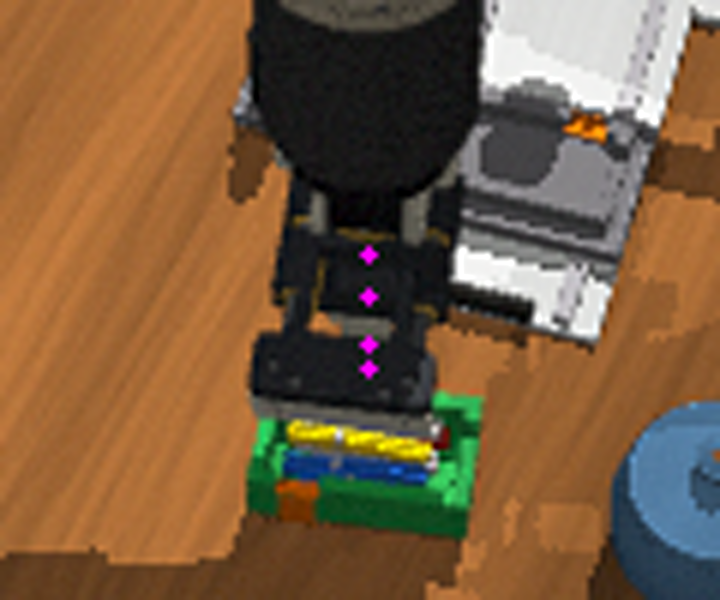

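View pics/g4side.png

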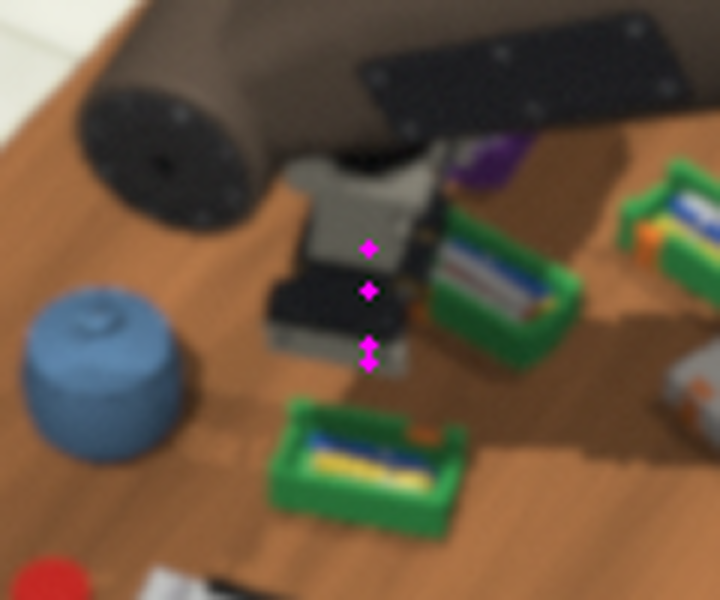

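View pics/g4w.png

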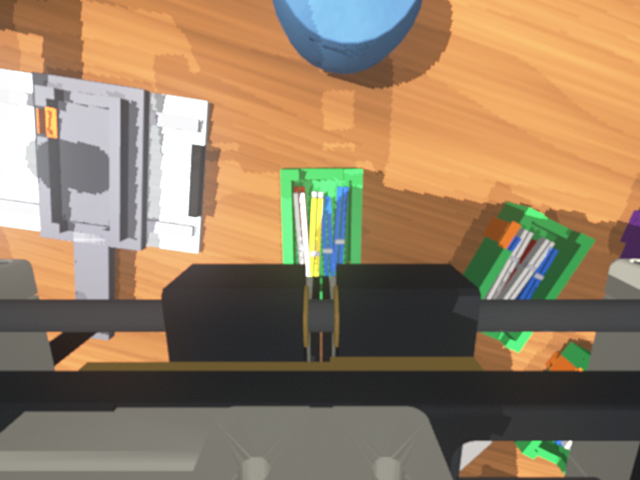

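```bash
python3 -m crank '[{"dx":0,"dy":0,"dz":0,"wx":0,"wy":0,"wz":0,"hand":100},{"dx":0,"dy":0,"dz":0,"wx":0,"wy":0,"wz":0,"hand":100},{"dx":0,"dy":0,"dz":0,"wx":0,"wy":0,"wz":0,"hand":100},{"dx":0,"dy":0,"dz":0,"wx":0,"wy":0,"wz":0,"hand":100},{"dx":0,"dy":0,"dz":0,"wx":0,"wy":0,"wz":0,"hand":100},{"dx":0,"dy":0,"dz":0,"wx":0,"wy":0,"wz":0,"hand":100},{"dx":0,"dy":0,"dz":0,"wx":0,"wy":0,"wz":0,"hand":100},{"dx":0,"dy":0,"dz":0,"wx":0,"wy":0,"wz":0,"hand":100}]' 25
python3 - <<'E'
from h import *
T=tool()
for n in('scene','side','wrist'):
    im=optics.capture(n); c=cam(n); p=proj(c,T[:3,3])[0]; print(n,p)
    if n=='wrist': cv2.imwrite('pics/g5w.png',im);continue
    x,y=map(int,p); 
    z=cv2.resize(im[y-60:y+40,x-60:x+60],None,fx=6,fy=6,interpolation=cv2.INTER_CUBIC)
    for xx in(-.044,.044):
        ps=[T[:3,3]+T[:3,:3]@np.array([xx,0,-h]) for h in (0,.019,.066)]
        for q in proj(c,np.array(ps)): cv2.circle(z,tuple(np.round((q-[x-60,y-60])*6+3).astype(int)),4,(255,0,255),-1)
    cv2.imwrite(f'pics/g5{n}.png',z)
E
```

```text
time_s: 12.7
tcp_pos: [0.6069, -0.107, 0.1128]
eef_rot: [-180.0, -0.0, -73.0]
contact_force: [-0.1, 0.8, 1.0]
gripper_width: 0.0745
scene [330.9946731  262.00274225]
side [306.30218262 243.47847187]
wrist [320.50312594 270.92167819]
```

View pics/g5scene.png

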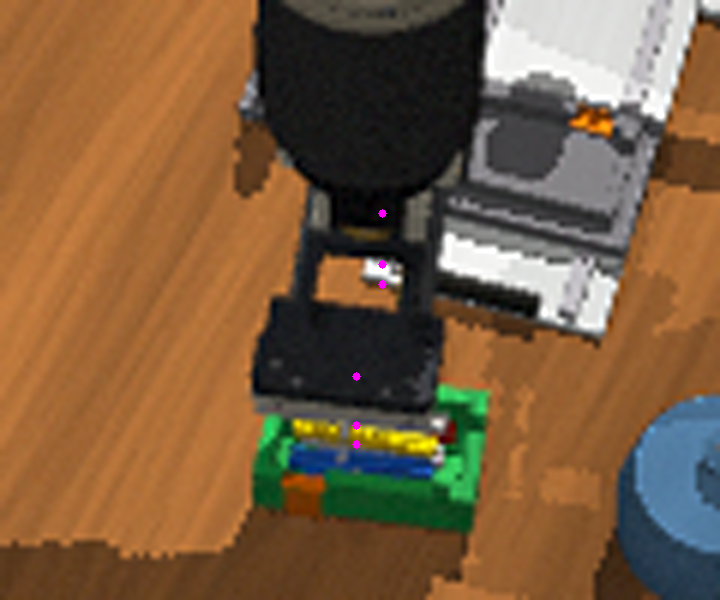

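View pics/g5side.png

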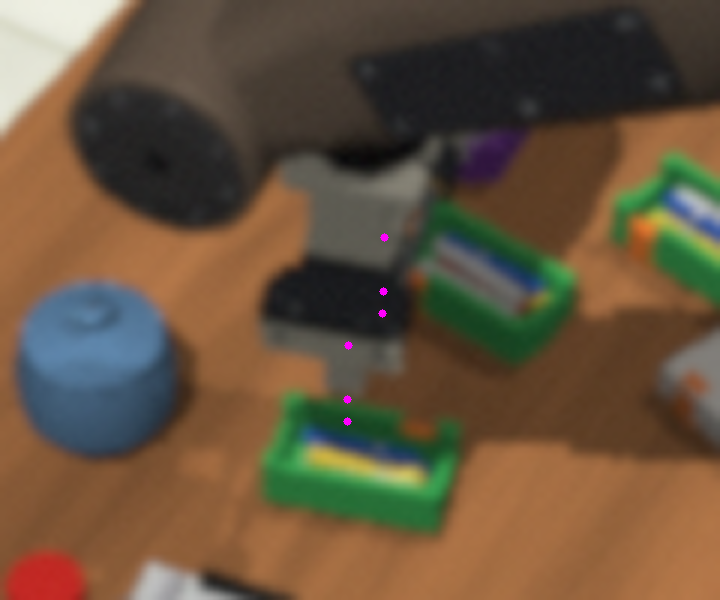

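View pics/g5w.png

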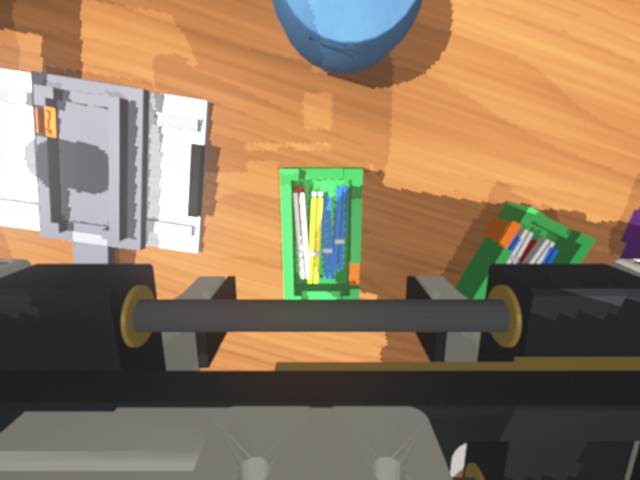

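```bash
python3 -m crank '[{"dx":0,"dy":0,"dz":50,"wx":0,"wy":0,"wz":0,"hand":100},{"dx":0,"dy":0,"dz":50,"wx":0,"wy":0,"wz":0,"hand":100},{"dx":0,"dy":0,"dz":6,"wx":0,"wy":0,"wz":0,"hand":100},{"dx":0,"dy":0,"dz":6,"wx":0,"wy":0,"wz":0,"hand":100}]' 25; python3 -m crank '[{"dx":0,"dy":0,"dz":6,"wx":0,"wy":0,"wz":0,"hand":100},{"dx":0,"dy":0,"dz":4,"wx":0,"wy":0,"wz":0,"hand":100},{"dx":0,"dy":0,"dz":0,"wx":0,"wy":0,"wz":0,"hand":100}]'; python3 -c "
from h import *
st();goto(.6071,-.1075,-.01,-73.02)"
```

```text
time_s: 13.35
tcp_pos: [0.608, -0.107, 0.0018]
eef_rot: [-179.9, -0.0, -73.0]
contact_force: [0.5, 0.7, -0.0]
gripper_width: 0.0877
time_s: 13.72
tcp_pos: [0.6071, -0.1069, -0.0088]
eef_rot: [-180.0, -0.0, -73.0]
contact_force: [0.4, 0.4, 0.9]
gripper_width: 0.0877
t 13.72 tcp [ 0.6071 -0.1069 -0.0088] rot [-1.7996e+02 -1.0000e-02 -7.2990e+01] F [0.4 0.4 0.9] w 0.0877
shift [0.6 0.1 1.2] turn [-0.04 -0.01  0.03]
```

```bash
python3 -m crank '[{"dx":0,"dy":0,"dz":2,"wx":0,"wy":0,"wz":0,"hand":40},{"dx":0,"dy":0,"dz":0,"wx":0,"wy":0,"wz":0,"hand":40},{"dx":0,"dy":0,"dz":0,"wx":0,"wy":0,"wz":0,"hand":40},{"dx":0,"dy":0,"dz":0,"wx":0,"wy":0,"wz":0,"hand":40},{"dx":0,"dy":0,"dz":0,"wx":0,"wy":0,"wz":0,"hand":40}]' 15
python3 - <<'E'
from h import *
st(); cv2.imwrite('pics/g6.png',optics.capture('wrist'));st()
E
```

```text
time_s: 14.35
tcp_pos: [0.607, -0.107, -0.0111]
eef_rot: [-180.0, -0.0, -73.0]
contact_force: [-0.1, 0.0, 0.9]
gripper_width: 0.062
t 14.35 tcp [ 0.607  -0.107  -0.0111] rot [-1.7999e+02 -1.0000e-02 -7.2990e+01] F [-0.1  0.   0.9] w 0.0620
t 14.40 tcp [ 0.607  -0.107  -0.0111] rot [-179.99   -0.    -72.99] F [-0.4  0.3  0.8] w 0.0618
```

View pics/g6.png

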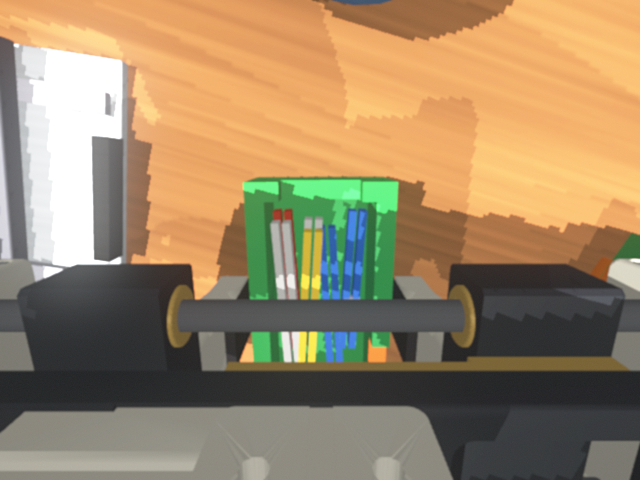

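```bash
python3 -m crank '[{"dx":0,"dy":0,"dz":0,"wx":0,"wy":0,"wz":0,"hand":40},{"dx":0,"dy":0,"dz":-8,"wx":0,"wy":0,"wz":0,"hand":40},{"dx":0,"dy":0,"dz":-30,"wx":0,"wy":0,"wz":0,"hand":40},{"dx":0,"dy":0,"dz":-40,"wx":0,"wy":0,"wz":0,"hand":40},{"dx":0,"dy":0,"dz":-40,"wx":0,"wy":0,"wz":0,"hand":40},{"dx":0,"dy":0,"dz":-10,"wx":0,"wy":0,"wz":0,"hand":40}]' 30;  python3 - <<'E'
from h import *
st(); cv2.imwrite('pics/g7.png',optics.capture('wrist'));st()
E
```

```text
time_s: 15.15
tcp_pos: [0.6085, -0.1069, 0.1203]
eef_rot: [-179.7, -0.1, -73.0]
contact_force: [-0.4, 0.1, -0.9]
gripper_width: 0.0623
t 15.15 tcp [ 0.6085 -0.1069  0.1203] rot [-1.7972e+02 -7.0000e-02 -7.2970e+01] F [-0.4  0.1 -0.9] w 0.0623
t 15.20 tcp [ 0.6082 -0.1069  0.12  ] rot [-1.7975e+02 -6.0000e-02 -7.2970e+01] F [ 1.1 -0.5 -0.5] w 0.0618
```

View pics/g7.png

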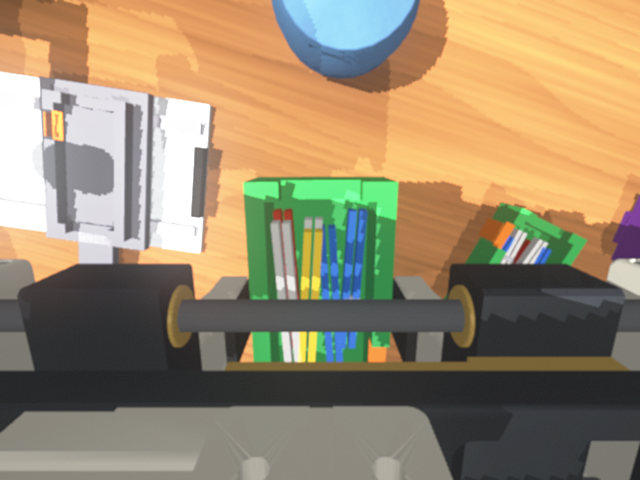

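```bash
python3 -m crank '[{"dx":0,"dy":0,"dz":0,"wx":0,"wy":0,"wz":10.5,"hand":40},{"dx":0,"dy":0,"dz":0,"wx":0,"wy":0,"wz":10.5,"hand":40},{"dx":0,"dy":0,"dz":0,"wx":0,"wy":0,"wz":10.5,"hand":40},{"dx":0,"dy":0,"dz":0,"wx":0,"wy":0,"wz":10.5,"hand":40},{"dx":0,"dy":0,"dz":0,"wx":0,"wy":0,"wz":10.5,"hand":40},{"dx":0,"dy":0,"dz":0,"wx":0,"wy":0,"wz":10.5,"hand":40},{"dx":0,"dy":0,"dz":0,"wx":0,"wy":0,"wz":10.5,"hand":40},{"dx":0,"dy":0,"dz":0,"wx":0,"wy":0,"wz":10.5,"hand":40},{"dx":0,"dy":0,"dz":0,"wx":0,"wy":0,"wz":10.5,"hand":40},{"dx":0,"dy":0,"dz":0,"wx":0,"wy":0,"wz":10.5,"hand":40}]'; python3 -m crank '[{"dx":0,"dy":0,"dz":0,"wx":0,"wy":0,"wz":10.4,"hand":40},{"dx":0,"dy":0,"dz":0,"wx":0,"wy":0,"wz":10.4,"hand":40},{"dx":0,"dy":0,"dz":0,"wx":0,"wy":0,"wz":10.4,"hand":40},{"dx":0,"dy":0,"dz":0,"wx":0,"wy":0,"wz":10.4,"hand":40},{"dx":0,"dy":0,"dz":0,"wx":0,"wy":0,"wz":10.4,"hand":40},{"dx":0,"dy":0,"dz":0,"wx":0,"wy":0,"wz":10.4,"hand":40},{"dx":0,"dy":0,"dz":0,"wx":0,"wy":0,"wz":10.4,"hand":40},{"dx":0,"dy":0,"dz":0,"wx":0,"wy":0,"wz":10.4,"hand":40},{"dx":0,"dy":0,"dz":0,"wx":0,"wy":0,"wz":0,"hand":40}]'; python3 -c "
from h import *
st();goto(.6075,.0880,.10,98.5)"
```

```text
time_s: 16.45
tcp_pos: [0.6059, -0.1069, 0.1152]
eef_rot: [180.0, -0.1, -178.4]
contact_force: [-0.9, -0.3, -0.8]
gripper_width: 0.0614
time_s: 17.58
tcp_pos: [0.606, -0.1069, 0.1155]
eef_rot: [-179.9, -0.0, 98.9]
contact_force: [0.4, 0.1, -0.7]
gripper_width: 0.062
t 17.57 tcp [ 0.606  -0.1069  0.1155] rot [-1.7988e+02 -2.0000e-02  9.8870e+01] F [ 0.4  0.1 -0.7] w 0.0620
shift [192.3  31.6  15.5] turn [-0.12 -0.02  0.37]
```

```bash
python3 -m crank '[{"dx":48,"dy":7.9,"dz":0,"wx":0,"wy":0,"wz":0.4,"hand":40},{"dx":48,"dy":7.9,"dz":0,"wx":0,"wy":0,"wz":0,"hand":40},{"dx":48,"dy":7.9,"dz":0,"wx":0,"wy":0,"wz":0,"hand":40},{"dx":48,"dy":7.9,"dz":0,"wx":0,"wy":0,"wz":0,"hand":40},{"dx":0,"dy":0,"dz":30,"wx":0,"wy":0,"wz":0,"hand":40},{"dx":0,"dy":0,"dz":10,"wx":0,"wy":0,"wz":0,"hand":40},{"dx":0,"dy":0,"dz":0,"wx":0,"wy":0,"wz":0,"hand":40}]'
python3 - <<'E'
from h import *
s=st();goto(.6075,.0880,.07,98.5)
im=optics.capture('wrist'); cv2.imwrite('pics/p1.png',im); np.save('p1.npy',tool(s))
E
```

```text
time_s: 18.45
tcp_pos: [0.609, 0.0868, 0.0758]
eef_rot: [-179.9, 0.0, 98.5]
contact_force: [-0.4, -0.8, -0.6]
gripper_width: 0.0617
t 18.45 tcp [0.609  0.0868 0.0758] rot [-1.7986e+02  5.0000e-02  9.8490e+01] F [-0.4 -0.8 -0.6] w 0.0617
shift [ 1.4 -1.3  5.8] turn [-0.14  0.05 -0.01]
```

View pics/p1.png

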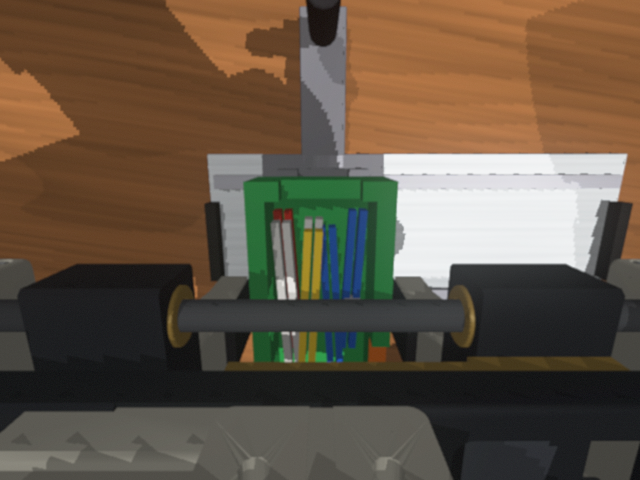

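```bash
python3 -m crank '[{"dx":1.6,"dy":-1.2,"dz":30,"wx":0,"wy":0,"wz":0,"hand":40},{"dx":0,"dy":0,"dz":10,"wx":0,"wy":0,"wz":0,"hand":40},{"dx":0,"dy":0,"dz":6,"wx":0,"wy":0,"wz":0,"hand":40},{"dx":0,"dy":0,"dz":0,"wx":0,"wy":0,"wz":0,"hand":40}]';python3 -c "
from h import *
st();goto(.6075,.0880,.015,98.5)"
python3 -m crank '[{"dx":0,"dy":0,"dz":4,"wx":0,"wy":0,"wz":0,"hand":40},{"dx":0,"dy":0,"dz":3,"wx":0,"wy":0,"wz":0,"hand":40},{"dx":0,"dy":0,"dz":0,"wx":0,"wy":0,"wz":0,"hand":40}]';python3 -c "
from h import *
st();goto(.6075,.0880,.015,98.5)"
```

```text
time_s: 19.0
tcp_pos: [0.6086, 0.0888, 0.0311]
eef_rot: [180.0, 0.0, 98.4]
contact_force: [-0.6, -0.0, -0.8]
gripper_width: 0.0618
t 19.00 tcp [0.6086 0.0888 0.0311] rot [1.7998e+02 1.0000e-02 9.8410e+01] F [-0.6 -0.  -0.8] w 0.0618
shift [-0.7 -1.2 16.1] turn [ 0.02  0.01 -0.09]
time_s: 19.38
tcp_pos: [0.6081, 0.089, 0.0236]
eef_rot: [-180.0, 0.0, 98.4]
contact_force: [0.1, -0.0, -0.3]
gripper_width: 0.0617
t 19.38 tcp [0.6081 0.089  0.0236] rot [-179.98    0.     98.41] F [ 0.1 -0.  -0.3] w 0.0617
shift [-0.9 -0.8  8.6] turn [-0.02  0.   -0.09]
```

```bash
python3 -m crank '[{"dx":-0.9,"dy":-0.7,"dz":0,"wx":0,"wy":0,"wz":0,"hand":40},{"dx":0,"dy":0,"dz":3,"wx":0,"wy":0,"wz":0,"hand":40},{"dx":0,"dy":0,"dz":0,"wx":0,"wy":0,"wz":0,"hand":40}]';python3 -m crank '[{"dx":0,"dy":0,"dz":3,"wx":0,"wy":0,"wz":0,"hand":40},{"dx":0,"dy":0,"dz":0,"wx":0,"wy":0,"wz":0,"hand":40},{"dx":0,"dy":0,"dz":0,"wx":0,"wy":0,"wz":0,"hand":40}]';python3 -c "
from h import *
st();goto(.6075,.0880,.015,98.5)"
```

```text
time_s: 19.75
tcp_pos: [0.6075, 0.088, 0.0205]
eef_rot: [-180.0, 0.0, 98.4]
contact_force: [-0.4, 0.6, -1.3]
gripper_width: 0.0616
time_s: 20.12
tcp_pos: [0.6077, 0.088, 0.0178]
eef_rot: [-180.0, 0.0, 98.4]
contact_force: [0.2, 0.3, -0.9]
gripper_width: 0.0616
t 20.12 tcp [0.6077 0.088  0.0178] rot [-180.      0.     98.41] F [ 0.2  0.3 -0.9] w 0.0616
shift [-0.  -0.3  2.8] turn [-0.    0.   -0.09]
```

```bash
python3 -m crank '[{"dx":0,"dy":0,"dz":2,"wx":0,"wy":0,"wz":0,"hand":40},{"dx":0,"dy":0,"dz":1.2,"wx":0,"wy":0,"wz":0,"hand":40},{"dx":0,"dy":0,"dz":0,"wx":0,"wy":0,"wz":0,"hand":40}]';python3 -m crank '[{"dx":0,"dy":0,"dz":1.2,"wx":0,"wy":0,"wz":0,"hand":40},{"dx":0,"dy":0,"dz":0,"wx":0,"wy":0,"wz":0,"hand":40}]';python3 -c "
from h import *
st();goto(.6075,.0880,.015,98.5)"
```

```text
time_s: 20.5
tcp_pos: [0.6077, 0.088, 0.0149]
eef_rot: [180.0, 0.0, 98.4]
contact_force: [-2.1, -0.3, 3.3]
gripper_width: 0.0618
time_s: 20.75
tcp_pos: [0.6077, 0.088, 0.0148]
eef_rot: [180.0, 0.0, 98.4]
contact_force: [-5.1, 0.7, 13.6]
gripper_width: 0.0619
t 20.75 tcp [0.6077 0.088  0.0148] rot [1.7997e+02 1.0000e-02 9.8440e+01] F [-5.1  0.7 13.6] w 0.0619
shift [-0.  -0.2 -0.2] turn [ 0.03  0.01 -0.06]
```

```bash
python3 -m crank '[{"dx":0,"dy":0,"dz":-1,"wx":0,"wy":0,"wz":0,"hand":40},{"dx":0,"dy":0,"dz":0,"wx":0,"wy":0,"wz":0,"hand":100},{"dx":0,"dy":0,"dz":0,"wx":0,"wy":0,"wz":0,"hand":100},{"dx":0,"dy":0,"dz":0,"wx":0,"wy":0,"wz":0,"hand":100},{"dx":0,"dy":0,"dz":-10,"wx":0,"wy":0,"wz":0,"hand":100},{"dx":0,"dy":0,"dz":-30,"wx":0,"wy":0,"wz":0,"hand":100},{"dx":0,"dy":0,"dz":-50,"wx":0,"wy":0,"wz":0,"hand":100},{"dx":0,"dy":0,"dz":-50,"wx":0,"wy":0,"wz":0,"hand":100},{"dx":0,"dy":0,"dz":0,"wx":0,"wy":0,"wz":0,"hand":100}]';python3 -c "
from h import *
st();goto(.651,.0945,.17,98.5)"
```

```text
time_s: 21.88
tcp_pos: [0.6106, 0.0888, 0.1601]
eef_rot: [179.5, -0.1, 98.4]
contact_force: [-0.2, 0.3, -0.6]
gripper_width: 0.088
t 21.88 tcp [0.6106 0.0888 0.1601] rot [ 1.7948e+02 -9.0000e-02  9.8450e+01] F [-0.2  0.3 -0.6] w 0.0880
shift [-0.3 40.9 -9.5] turn [ 0.52 -0.09 -0.06]
```

Now look at the placed bin from the standard viewpoint.

```bash
python3 -m crank '[{"dx":0,"dy":41,"dz":-15,"wx":0,"wy":0,"wz":0,"hand":100},{"dx":0,"dy":0,"dz":-15,"wx":0,"wy":0,"wz":0,"hand":100},{"dx":0,"dy":0,"dz":0,"wx":0,"wy":0,"wz":0,"hand":100}]'; python3 look.py t1 .6075,.088,8.5 bin .026
```

```text
time_s: 22.25
tcp_pos: [0.6486, 0.0941, 0.1851]
eef_rot: [179.9, -0.0, 98.4]
contact_force: [-0.1, -0.1, -0.4]
gripper_width: 0.0874
t 22.25 tcp [0.6486 0.0941 0.1851] rot [ 1.7993e+02 -2.0000e-02  9.8400e+01] F [-0.1 -0.1 -0.4] w 0.0874
obj [0.6064 0.0877] yaw 8.75 cost 0.0149 orange [1.0, 0.0, 0.0, 0.0]
in tool frame mm [ -0.2 -42.9 185.1]
```

View pics/t1_o.png

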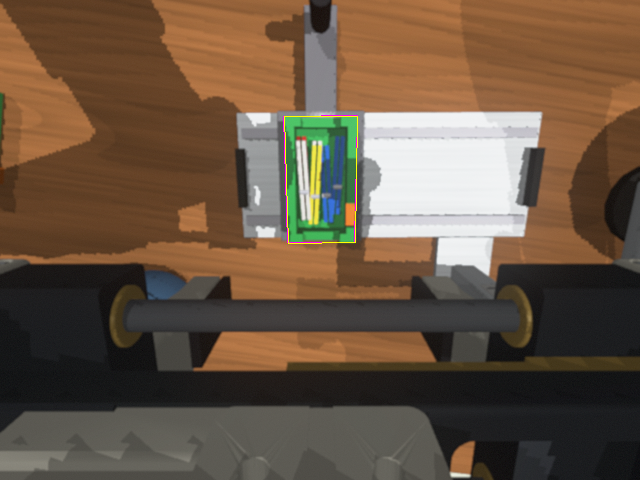

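Run:
```python
from h import *
im=cv2.imread('pics/b1.png'); c=cam('wrist',np.load('b1.npy'))
p,f=fitbin(im,c,(.622,-.272),rowmax=280); print(p[:2],np.degrees(p[2]),f,orange(im,c,p))
# view pose for tool yaw = yaw+90
y=p[2]; ty=np.radians(np.degrees(y)+90); yt=np.array([np.sin(ty),-np.cos(ty)])
v=p[:2]+.0435*yt; print('view tcp',v,'yaw',np.degrees(ty)); goto(v[0],v[1],.17,np.degrees(ty))
```

```text
[ 0.62118215 -0.27524034] -8.162731323399743 0.0245326263688187 [0.76, 0.0, 0.0, 0.0]
view tcp [ 0.66424144 -0.28141669] yaw 81.83726867660026
shift [-373.8  -38.6   14.2] turn [ 0.   -0.02 16.56]
```

```bash
python3 -m crank '[{"dx":-53.4,"dy":-5.5,"dz":0,"wx":0,"wy":0,"wz":0,"hand":100},{"dx":-53.4,"dy":-5.5,"dz":0,"wx":0,"wy":0,"wz":0,"hand":100},{"dx":-53.4,"dy":-5.5,"dz":0,"wx":0,"wy":0,"wz":0,"hand":100},{"dx":-53.4,"dy":-5.5,"dz":0,"wx":0,"wy":0,"wz":0,"hand":100},{"dx":-53.4,"dy":-5.5,"dz":0,"wx":0,"wy":0,"wz":0,"hand":100},{"dx":-53.4,"dy":-5.5,"dz":0,"wx":0,"wy":0,"wz":0,"hand":100},{"dx":-53.4,"dy":-5.5,"dz":0,"wx":0,"wy":0,"wz":0,"hand":100},{"dx":0,"dy":0,"dz":7,"wx":0,"wy":0,"wz":8.3,"hand":100},{"dx":0,"dy":0,"dz":7,"wx":0,"wy":0,"wz":8.3,"hand":100},{"dx":0,"dy":0,"dz":0,"wx":0,"wy":0,"wz":0,"hand":100}]'; python3 look.py b2 .6212,-.2752
```

```text
time_s: 23.55
tcp_pos: [0.6636, -0.2811, 0.1689]
eef_rot: [-179.9, -0.0, 81.8]
contact_force: [0.1, -0.1, 0.4]
gripper_width: 0.0876
t 23.55 tcp [ 0.6636 -0.2811  0.1689] rot [-1.7986e+02 -3.0000e-02  8.1840e+01] F [ 0.1 -0.1  0.4] w 0.0876
obj [ 0.6212 -0.2757] yaw -8.0 cost 0.0153 orange [0.0, 0.0, 0.0, 0.0]
in tool frame mm [ -0.7 -42.3 169. ]
```

View pics/b2_o.png

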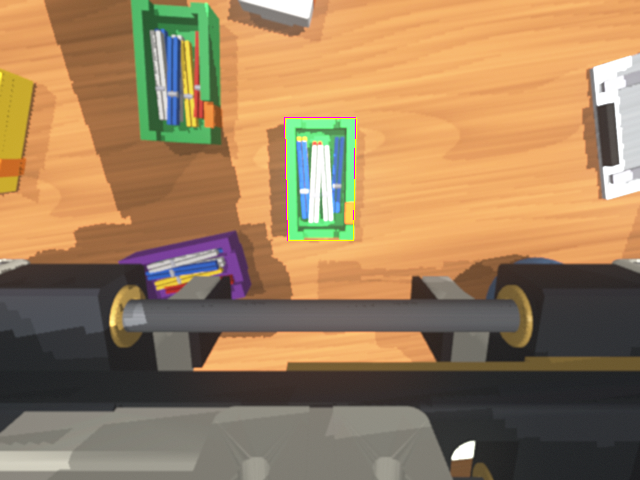

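```bash
python3 -m crank '[{"dx":-0.7,"dy":-42.3,"dz":40,"wx":0,"wy":0,"wz":0,"hand":100},{"dx":0,"dy":0,"dz":55,"wx":0,"wy":0,"wz":0,"hand":100},{"dx":0,"dy":0,"dz":50,"wx":0,"wy":0,"wz":0,"hand":100},{"dx":0,"dy":0,"dz":25,"wx":0,"wy":0,"wz":0,"hand":100},{"dx":0,"dy":0,"dz":10,"wx":0,"wy":0,"wz":0,"hand":100},{"dx":0,"dy":0,"dz":0,"wx":0,"wy":0,"wz":0,"hand":100}]';python3 -c "
from h import *
st();goto(.6212,-.2757,-.011,82)"
```

```text
time_s: 24.35
tcp_pos: [0.6231, -0.2759, -0.0094]
eef_rot: [-180.0, 0.0, 81.9]
contact_force: [-0.1, -0.0, 0.8]
gripper_width: 0.0876
t 24.35 tcp [ 0.6231 -0.2759 -0.0094] rot [-1.7999e+02  1.0000e-02  8.1910e+01] F [-0.1 -0.   0.8] w 0.0876
shift [-0.1 -1.9  1.6] turn [-0.01  0.01 -0.09]
```

```bash
python3 -m crank '[{"dx":0,"dy":-0.8,"dz":1.6,"wx":0,"wy":0,"wz":0,"hand":100},{"dx":0,"dy":0,"dz":0,"wx":0,"wy":0,"wz":0,"hand":100},{"dx":0,"dy":0,"dz":0,"wx":0,"wy":0,"wz":0,"hand":100}]';python3 -c "
from h import *
st();goto(.6212,-.2757,-.011,82)"
```

```text
time_s: 24.72
tcp_pos: [0.6225, -0.276, -0.0104]
eef_rot: [179.9, 0.0, 81.8]
contact_force: [0.4, 0.3, 0.1]
gripper_width: 0.0874
t 24.73 tcp [ 0.6225 -0.276  -0.0104] rot [179.93   0.    81.82] F [0.4 0.3 0.1] w 0.0874
shift [ 0.1 -1.4  0.6] turn [ 0.07  0.   -0.18]
```

```bash
python3 -m crank '[{"dx":0,"dy":-1.2,"dz":0.6,"wx":0,"wy":0,"wz":0,"hand":100},{"dx":0,"dy":0,"dz":0,"wx":0,"wy":0,"wz":0,"hand":40},{"dx":0,"dy":0,"dz":0,"wx":0,"wy":0,"wz":0,"hand":40},{"dx":0,"dy":0,"dz":0,"wx":0,"wy":0,"wz":0,"hand":40},{"dx":0,"dy":0,"dz":0,"wx":0,"wy":0,"wz":0,"hand":40},{"dx":0,"dy":0,"dz":0,"wx":0,"wy":0,"wz":0,"hand":40},{"dx":0,"dy":0,"dz":0,"wx":0,"wy":0,"wz":0,"hand":40}]' 30;python3 -c "
from h import *
st();goto(.6212,-.2757,-.011,82)"
```

```text
time_s: 25.6
tcp_pos: [0.621, -0.2757, -0.0119]
eef_rot: [180.0, -0.0, 81.8]
contact_force: [-0.0, 0.7, 0.6]
gripper_width: 0.0618
t 25.60 tcp [ 0.621  -0.2757 -0.0119] rot [180.    -0.    81.81] F [-0.   0.7  0.6] w 0.0618
shift [ 0.   0.2 -0.9] turn [ 0.   -0.   -0.19]
```

```bash
python3 -m crank '[{"dx":0,"dy":0,"dz":-8,"wx":0,"wy":0,"wz":0,"hand":40},{"dx":0,"dy":0,"dz":-30,"wx":0,"wy":0,"wz":0,"hand":40},{"dx":0,"dy":0,"dz":-50,"wx":0,"wy":0,"wz":0,"hand":40},{"dx":0,"dy":0,"dz":-45,"wx":0,"wy":0,"wz":0,"hand":40},{"dx":0,"dy":0,"dz":0,"wx":0,"wy":0,"wz":-8.3,"hand":40},{"dx":0,"dy":0,"dz":0,"wx":0,"wy":0,"wz":-8.3,"hand":40},{"dx":0,"dy":0,"dz":0,"wx":0,"wy":0,"wz":0,"hand":40}]' 30;python3 -c "
from h import *
s=st();goto(.607,.0878,.12,98.4); cv2.imwrite('pics/c2.png',optics.capture('wrist'))"
```

```text
time_s: 26.48
tcp_pos: [0.6207, -0.2758, 0.1215]
eef_rot: [180.0, -0.0, 98.3]
contact_force: [-0.6, -0.4, -2.1]
gripper_width: 0.0618
t 26.48 tcp [ 0.6207 -0.2758  0.1215] rot [179.99  -0.    98.35] F [-0.6 -0.4 -2.1] w 0.0618
shift [361.7  39.2   1.6] turn [ 0.01 -0.   -0.05]
```

View pics/c2.png

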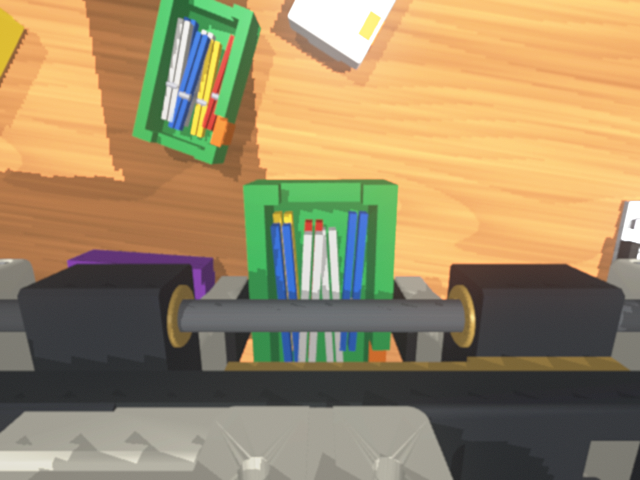

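```bash
python3 -m crank '[{"dx":51.7,"dy":5.5,"dz":0,"wx":0,"wy":0,"wz":0,"hand":40},{"dx":51.7,"dy":5.5,"dz":0,"wx":0,"wy":0,"wz":0,"hand":40},{"dx":51.7,"dy":5.5,"dz":0,"wx":0,"wy":0,"wz":0,"hand":40},{"dx":51.7,"dy":5.5,"dz":0,"wx":0,"wy":0,"wz":0,"hand":40},{"dx":51.7,"dy":5.5,"dz":0,"wx":0,"wy":0,"wz":0,"hand":40},{"dx":51.7,"dy":5.5,"dz":0,"wx":0,"wy":0,"wz":0,"hand":40},{"dx":51.7,"dy":5.5,"dz":0,"wx":0,"wy":0,"wz":0,"hand":40},{"dx":0,"dy":0,"dz":20,"wx":0,"wy":0,"wz":0,"hand":40},{"dx":0,"dy":0,"dz":20,"wx":0,"wy":0,"wz":0,"hand":40},{"dx":0,"dy":0,"dz":0,"wx":0,"wy":0,"wz":0,"hand":40}]';python3 -c "
from h import *
s=st();goto(.6067,.0878,.048,98.5); cv2.imwrite('pics/p2.png',optics.capture('wrist'))"
```

```text
time_s: 27.78
tcp_pos: [0.6047, 0.0876, 0.0796]
eef_rot: [-179.8, 0.0, 98.3]
contact_force: [0.7, -0.7, -1.5]
gripper_width: 0.0619
t 27.77 tcp [0.6047 0.0876 0.0796] rot [-1.798e+02  5.000e-02  9.827e+01] F [ 0.7 -0.7 -1.5] w 0.0619
shift [-0.   2.1 31.6] turn [-0.2   0.05 -0.23]
```

View pics/p2.png

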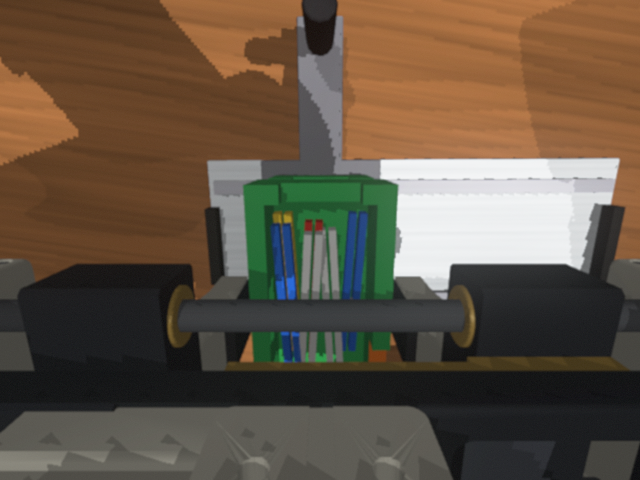

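```bash
python3 -m crank '[{"dx":0,"dy":1.3,"dz":12,"wx":0,"wy":0,"wz":-0.1,"hand":40},{"dx":0,"dy":0,"dz":6,"wx":0,"wy":0,"wz":0,"hand":40},{"dx":0,"dy":0,"dz":0,"wx":0,"wy":0,"wz":0,"hand":40},{"dx":0,"dy":0,"dz":0,"wx":0,"wy":0,"wz":0,"hand":40}]';python3 -c "
from h import *
s=st();goto(.6067,.0878,.048,98.5)"
```

```text
time_s: 28.32
tcp_pos: [0.6076, 0.088, 0.0634]
eef_rot: [180.0, 0.0, 98.5]
contact_force: [-0.1, 0.5, -1.8]
gripper_width: 0.0617
t 28.32 tcp [0.6076 0.088  0.0634] rot [179.98   0.    98.5 ] F [-0.1  0.5 -1.8] w 0.0617
shift [-0.1 -0.9 15.4] turn [ 0.02  0.   -0.  ]
```

```bash
python3 -m crank '[{"dx":0,"dy":-0.9,"dz":4,"wx":0,"wy":0,"wz":0,"hand":40},{"dx":0,"dy":0,"dz":4,"wx":0,"wy":0,"wz":0,"hand":40},{"dx":0,"dy":0,"dz":2,"wx":0,"wy":0,"wz":0,"hand":40},{"dx":0,"dy":0,"dz":0,"wx":0,"wy":0,"wz":0,"hand":40}]';python3 -c "
from h import *
s=st();goto(.6067,.0878,.048,98.5)"
```

```text
time_s: 28.82
tcp_pos: [0.6063, 0.0879, 0.0529]
eef_rot: [-180.0, 0.0, 98.5]
contact_force: [-0.6, 0.6, -1.6]
gripper_width: 0.0619
t 28.82 tcp [0.6063 0.0879 0.0529] rot [-1.7997e+02  1.0000e-02  9.8510e+01] F [-0.6  0.6 -1.6] w 0.0619
shift [-0.1  0.4  4.9] turn [-0.03  0.01  0.01]
```

Entering freely (3 mm past first touch height). Continue.

```bash
python3 -m crank '[{"dx":0,"dy":0.3,"dz":2.5,"wx":0,"wy":0,"wz":0,"hand":40},{"dx":0,"dy":0,"dz":2,"wx":0,"wy":0,"wz":0,"hand":40},{"dx":0,"dy":0,"dz":0.5,"wx":0,"wy":0,"wz":0,"hand":40},{"dx":0,"dy":0,"dz":0,"wx":0,"wy":0,"wz":0,"hand":40}]';python3 -m crank '[{"dx":0,"dy":0,"dz":1,"wx":0,"wy":0,"wz":0,"hand":40},{"dx":0,"dy":0,"dz":0,"wx":0,"wy":0,"wz":0,"hand":40}]'
```

```text
time_s: 29.32
tcp_pos: [0.6068, 0.088, 0.0482]
eef_rot: [180.0, -0.0, 98.5]
contact_force: [-0.0, -0.5, -2.1]
gripper_width: 0.0616
time_s: 29.58
tcp_pos: [0.6069, 0.088, 0.0481]
eef_rot: [180.0, 0.0, 98.5]
contact_force: [-3.6, -0.1, 5.6]
gripper_width: 0.0619
```

```bash
python3 -m crank '[{"dx":0,"dy":0,"dz":-0.6,"wx":0,"wy":0,"wz":0,"hand":40},{"dx":0,"dy":0,"dz":0,"wx":0,"wy":0,"wz":0,"hand":100},{"dx":0,"dy":0,"dz":0,"wx":0,"wy":0,"wz":0,"hand":100},{"dx":0,"dy":0,"dz":0,"wx":0,"wy":0,"wz":0,"hand":100},{"dx":0,"dy":0,"dz":-10,"wx":0,"wy":0,"wz":0,"hand":100},{"dx":0,"dy":0,"dz":-30,"wx":0,"wy":0,"wz":0,"hand":100},{"dx":0,"dy":0,"dz":-50,"wx":0,"wy":0,"wz":0,"hand":100},{"dx":0,"dy":20,"dz":-40,"wx":0,"wy":0,"wz":0,"hand":100},{"dx":0,"dy":23,"dz":-20,"wx":0,"wy":0,"wz":0,"hand":100},{"dx":0,"dy":0,"dz":0,"wx":0,"wy":0,"wz":0,"hand":100}]'; python3 look.py t2 .6068,.088,8.5 bin .06
python3 - <<'E'
from h import *
im=cv2.imread('pics/b2.png'); c=cam('wrist',np.load('b2.npy'))
p,f=fitbin(im,c,(.490,-.430,np.radians(-8))); print(p[:2],np.degrees(p[2]),f,orange(im,c,p))
im=cv2.imread('pics/c2.png')
E
```

```text
time_s: 30.82
tcp_pos: [0.6513, 0.0947, 0.2001]
eef_rot: [179.8, -0.0, 98.5]
contact_force: [-0.8, -0.0, -1.1]
gripper_width: 0.0874
t 30.82 tcp [0.6513 0.0947 0.2001] rot [ 1.7978e+02 -3.0000e-02  9.8500e+01] F [-0.8 -0.  -1.1] w 0.0874
obj [0.6066 0.088 ] yaw 8.67 cost 0.0148 orange [1.0, 0.0, 0.0, 0.0]
in tool frame mm [ -0.2 -46.  199.9]
[ 0.50121604 -0.38882961] -5.877820883551175 0.20091584952657537 [0.22, 0.0, 0.0, 0.0]
```

View pics/t2_o.png

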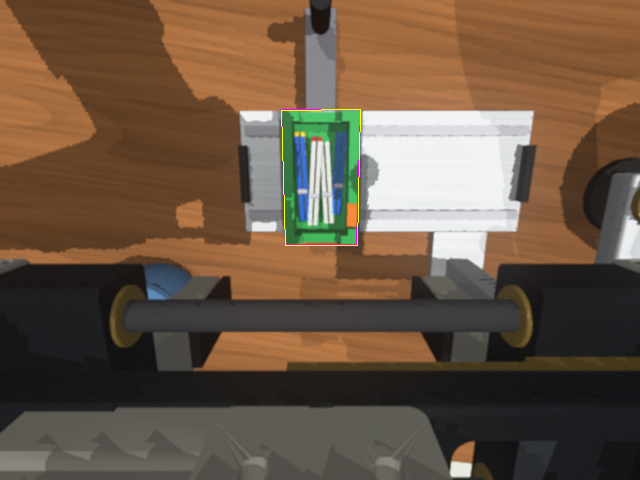

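Run:
```python
from h import *
optics.capture('scene')
c=cam('scene')
for th in('bin_a','lid'):
    for d in finder.place_of(th,'scene'): print(th,np.round(d['centre'],1),round(d['conf'],2),onplane(c,d['centre'],0).round(4))
im=cv2.imread('pics/b2.png'); c=cam('wrist',np.load('b2.npy'))
g=onplane(c,(178,75),.03); print(g)
p,f=fitbin(im,c,g[:2]); print(p[:2],np.degrees(p[2]),f,orange(im,c,p))
y=p[2]; ty=y+np.pi/2; yt=np.array([np.sin(ty),-np.cos(ty)])
v=p[:2]+.0435*yt; print('view tcp',v,'yaw',np.degrees(ty)); goto(v[0],v[1],.17,np.degrees(ty))
```

```text
bin_a [360.7 221.1] 0.84 [0.6041 0.1289 0.    ]
bin_a [260.2 345.8] 0.81 [ 0.5135 -0.3818  0.    ]
bin_a [313.5 386.2] 0.8 [ 0.7006 -0.4204  0.    ]
bin_a [223.7 414.5] 0.77 [ 0.5181 -0.5898  0.    ]
bin_a [167.7 429.8] 0.77 [ 0.4055 -0.6862  0.    ]
bin_a [357.8 225.9] 0.71 [0.603  0.1079 0.    ]
lid [249.4 302.3] 0.6 [ 0.4188 -0.2771  0.    ]
lid [357.3 219.5] 0.2 [0.5916 0.13   0.    ]
[ 0.51263066 -0.38644586  0.03      ]
[ 0.51434498 -0.3875146 ] 168.61539407370674 0.028477337366375366 [0.0, 0.0, 0.96, 0.0]
view tcp [ 0.47170087 -0.37892797] yaw 258.61539407370674
shift [-441.7 -244.5   27.5] turn [-4.0000e-02 -1.3000e-01 -1.6011e+02]
```

```bash
python3 -m crank '[{"dx":-52.4,"dy":-18.4,"dz":0,"wx":0,"wy":0,"wz":0,"hand":100},{"dx":-52.4,"dy":-18.4,"dz":0,"wx":0,"wy":0,"wz":0,"hand":100},{"dx":-52.4,"dy":-18.4,"dz":0,"wx":0,"wy":0,"wz":0,"hand":100},{"dx":-52.4,"dy":-18.4,"dz":0,"wx":0,"wy":0,"wz":0,"hand":100},{"dx":-52.4,"dy":-18.4,"dz":0,"wx":0,"wy":0,"wz":0,"hand":100},{"dx":-52.4,"dy":-18.4,"dz":0,"wx":0,"wy":0,"wz":0,"hand":100},{"dx":-52.4,"dy":-18.4,"dz":0,"wx":0,"wy":0,"wz":0,"hand":100},{"dx":-52.4,"dy":-18.4,"dz":0,"wx":0,"wy":0,"wz":0,"hand":100},{"dx":-52.4,"dy":-18.4,"dz":0,"wx":0,"wy":0,"wz":0,"hand":100}]';python3 -m crank '[{"dx":0,"dy":0,"dz":15,"wx":0,"wy":0,"wz":9.9,"hand":100},{"dx":0,"dy":0,"dz":15,"wx":0,"wy":0,"wz":9.9,"hand":100},{"dx":0,"dy":0,"dz":0,"wx":0,"wy":0,"wz":0,"hand":100},{"dx":0,"dy":0,"dz":0,"wx":0,"wy":0,"wz":0,"hand":100}]'; python3 look.py b3 .5143,-.3875,-11.4
```

```text
time_s: 32.15
tcp_pos: [0.5541, -0.3978, 0.1972]
eef_rot: [-179.9, -0.0, 98.5]
contact_force: [1.6, 0.2, 1.0]
gripper_width: 0.0878
time_s: 32.65
tcp_pos: [0.5553, -0.3964, 0.1682]
eef_rot: [-180.0, 0.0, 79.0]
contact_force: [0.7, -0.4, -0.5]
gripper_width: 0.0877
t 32.65 tcp [ 0.5553 -0.3964  0.1682] rot [-1.800e+02  2.000e-02  7.896e+01] F [ 0.7 -0.4 -0.5] w 0.0877
obj [ 0.514  -0.3877] yaw -11.23 cost 0.012 orange [0.0, 0.0, 0.0, 0.0]
in tool frame mm [  0.8 -42.3 168.2]
```

View pics/b3_o.png

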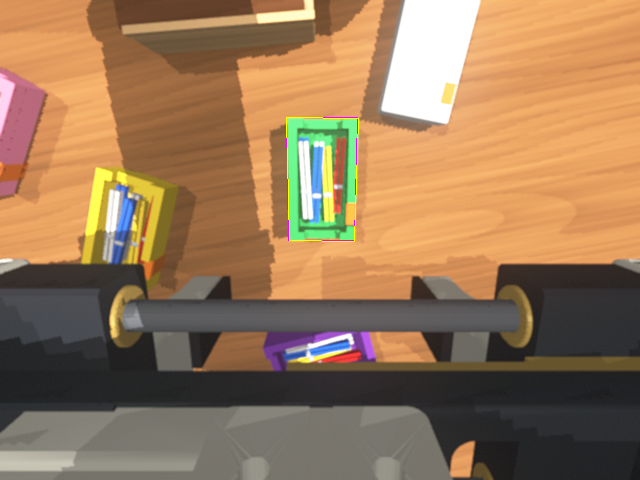

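```bash
python3 -m crank '[{"dx":0.8,"dy":-42.3,"dz":39,"wx":0,"wy":0,"wz":0.2,"hand":100},{"dx":0,"dy":0,"dz":55,"wx":0,"wy":0,"wz":0,"hand":100},{"dx":0,"dy":0,"dz":50,"wx":0,"wy":0,"wz":0,"hand":100},{"dx":0,"dy":0,"dz":25,"wx":0,"wy":0,"wz":0,"hand":100},{"dx":0,"dy":0,"dz":9,"wx":0,"wy":0,"wz":0,"hand":100},{"dx":0,"dy":0,"dz":0,"wx":0,"wy":0,"wz":0,"hand":100},{"dx":0,"dy":0,"dz":0,"wx":0,"wy":0,"wz":0,"hand":100},{"dx":0,"dy":0,"dz":0,"wx":0,"wy":0,"wz":0,"hand":100}]';python3 -c "
from h import *
st();goto(.514,-.3877,-.0115,78.7)"
```

```text
time_s: 33.7
tcp_pos: [0.5149, -0.3878, -0.0088]
eef_rot: [179.9, 0.0, 78.5]
contact_force: [-1.2, -0.4, -0.3]
gripper_width: 0.0877
t 33.70 tcp [ 0.5149 -0.3878 -0.0088] rot [1.7987e+02 2.0000e-02 7.8530e+01] F [-1.2 -0.4 -0.3] w 0.0877
shift [-0.  -0.9  2.6] turn [ 0.13  0.02 -0.17]
```

```bash
python3 -m crank '[{"dx":0,"dy":-0.8,"dz":2,"wx":0,"wy":0,"wz":0,"hand":100},{"dx":0,"dy":0,"dz":0,"wx":0,"wy":0,"wz":0,"hand":40},{"dx":0,"dy":0,"dz":0,"wx":0,"wy":0,"wz":0,"hand":40},{"dx":0,"dy":0,"dz":0,"wx":0,"wy":0,"wz":0,"hand":40},{"dx":0,"dy":0,"dz":0,"wx":0,"wy":0,"wz":0,"hand":40},{"dx":0,"dy":0,"dz":0,"wx":0,"wy":0,"wz":0,"hand":40},{"dx":0,"dy":0,"dz":0,"wx":0,"wy":0,"wz":0,"hand":40}]' 30;python3 -c "
from h import *
st();goto(.514,-.3877,-.0115,78.7)"
```

```text
time_s: 34.58
tcp_pos: [0.5132, -0.3873, -0.0123]
eef_rot: [-180.0, -0.0, 78.5]
contact_force: [0.7, 0.8, 0.8]
gripper_width: 0.0621
t 34.58 tcp [ 0.5132 -0.3873 -0.0123] rot [-180.     -0.     78.51] F [0.7 0.8 0.8] w 0.0621
shift [-0.2  0.9 -0.8] turn [-0.   -0.   -0.19]
```

```bash
python3 -m crank '[{"dx":0,"dy":0,"dz":-8,"wx":0,"wy":0,"wz":0,"hand":40},{"dx":0,"dy":0,"dz":-35,"wx":0,"wy":0,"wz":0,"hand":40},{"dx":0,"dy":0,"dz":-55,"wx":0,"wy":0,"wz":0,"hand":40},{"dx":0,"dy":0,"dz":-50,"wx":0,"wy":0,"wz":0,"hand":40},{"dx":0,"dy":0,"dz":-5,"wx":0,"wy":0,"wz":-10,"hand":40},{"dx":0,"dy":0,"dz":0,"wx":0,"wy":0,"wz":-10,"hand":40},{"dx":0,"dy":0,"dz":0,"wx":0,"wy":0,"wz":0,"hand":40},{"dx":0,"dy":0,"dz":0,"wx":0,"wy":0,"wz":0,"hand":40}]' 30;python3 -c "
from h import *
s=st();goto(.6061,.0879,.14,98.5); cv2.imwrite('pics/c3.png',optics.capture('wrist'))"
```

```text
time_s: 35.58
tcp_pos: [0.513, -0.3873, 0.1407]
eef_rot: [-180.0, -0.0, 98.3]
contact_force: [-0.2, 0.7, -1.3]
gripper_width: 0.0615
t 35.58 tcp [ 0.513  -0.3873  0.1407] rot [-1.7998e+02 -2.0000e-02  9.8290e+01] F [-0.2  0.7 -1.3] w 0.0615
shift [456.8 160.6   0.7] turn [-0.02 -0.02 -0.21]
```

View pics/c3.png

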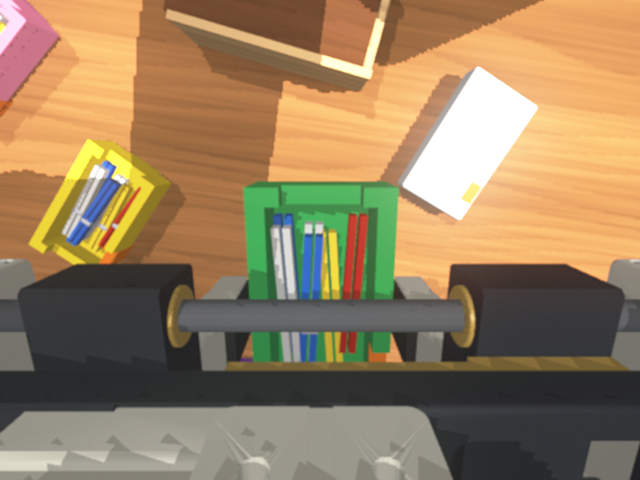

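```bash
python3 -m crank '[{"dx":50.8,"dy":17.8,"dz":0,"wx":0,"wy":0,"wz":-0.2,"hand":40},{"dx":50.8,"dy":17.8,"dz":0,"wx":0,"wy":0,"wz":0,"hand":40},{"dx":50.8,"dy":17.8,"dz":0,"wx":0,"wy":0,"wz":0,"hand":40},{"dx":50.8,"dy":17.8,"dz":0,"wx":0,"wy":0,"wz":0,"hand":40},{"dx":50.8,"dy":17.8,"dz":0,"wx":0,"wy":0,"wz":0,"hand":40},{"dx":50.8,"dy":17.8,"dz":0,"wx":0,"wy":0,"wz":0,"hand":40},{"dx":50.8,"dy":17.8,"dz":0,"wx":0,"wy":0,"wz":0,"hand":40},{"dx":50.8,"dy":17.8,"dz":0,"wx":0,"wy":0,"wz":0,"hand":40},{"dx":50.8,"dy":17.8,"dz":0,"wx":0,"wy":0,"wz":0,"hand":40}]';python3 -m crank '[{"dx":0,"dy":0,"dz":20,"wx":0,"wy":0,"wz":0,"hand":40},{"dx":0,"dy":0,"dz":10,"wx":0,"wy":0,"wz":0,"hand":40},{"dx":0,"dy":0,"dz":0,"wx":0,"wy":0,"wz":0,"hand":40},{"dx":0,"dy":0,"dz":0,"wx":0,"wy":0,"wz":0,"hand":40},{"dx":0,"dy":0,"dz":0,"wx":0,"wy":0,"wz":0,"hand":40}]';python3 -c "
from h import *
s=st();goto(.6061,.0879,.0817,98.5); cv2.imwrite('pics/p3.png',optics.capture('wrist'))"
```

```text
time_s: 36.75
tcp_pos: [0.6026, 0.0906, 0.1408]
eef_rot: [180.0, 0.0, 98.6]
contact_force: [1.5, -0.8, -1.5]
gripper_width: 0.0617
time_s: 37.38
tcp_pos: [0.603, 0.0884, 0.1116]
eef_rot: [179.9, -0.0, 98.7]
contact_force: [0.5, -0.9, -1.9]
gripper_width: 0.0619
t 37.38 tcp [0.603  0.0884 0.1116] rot [ 1.7993e+02 -1.0000e-02  9.8650e+01] F [ 0.5 -0.9 -1.9] w 0.0619
shift [-1.   3.  29.9] turn [ 0.07 -0.01  0.15]
```

View pics/p3.png

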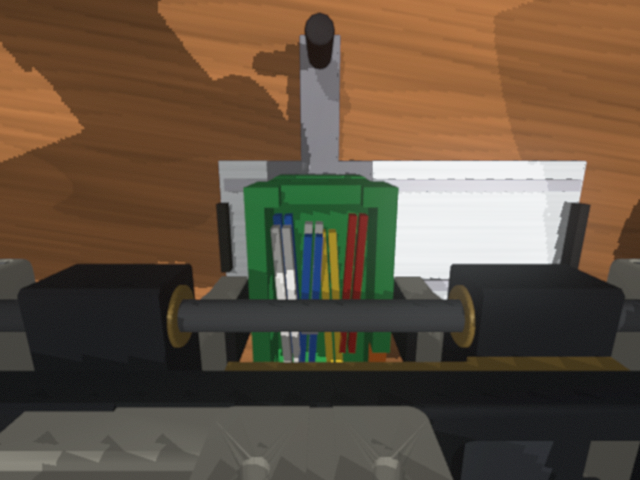

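```bash
python3 -m crank '[{"dx":-0.9,"dy":2.5,"dz":10,"wx":0,"wy":0,"wz":0.1,"hand":40},{"dx":0,"dy":0,"dz":5,"wx":0,"wy":0,"wz":0,"hand":40},{"dx":0,"dy":0,"dz":0,"wx":0,"wy":0,"wz":0,"hand":40},{"dx":0,"dy":0,"dz":0,"wx":0,"wy":0,"wz":0,"hand":40}]';python3 -c "
from h import *
s=st();goto(.6061,.0879,.0817,98.5)"
```

```text
time_s: 37.92
tcp_pos: [0.6051, 0.0883, 0.0957]
eef_rot: [-180.0, 0.0, 98.6]
contact_force: [0.4, 0.6, -1.0]
gripper_width: 0.0615
t 37.92 tcp [0.6051 0.0883 0.0957] rot [-1.7999e+02  1.0000e-02  9.8610e+01] F [ 0.4  0.6 -1. ] w 0.0615
shift [-0.5  0.9 14. ] turn [-0.01  0.01  0.11]
```

```bash
python3 -m crank '[{"dx":-0.5,"dy":0.9,"dz":3,"wx":0,"wy":0,"wz":0.1,"hand":40},{"dx":0,"dy":0,"dz":0,"wx":0,"wy":0,"wz":0,"hand":40},{"dx":0,"dy":0,"dz":3,"wx":0,"wy":0,"wz":0,"hand":40},{"dx":0,"dy":0,"dz":3,"wx":0,"wy":0,"wz":0,"hand":40},{"dx":0,"dy":0,"dz":0,"wx":0,"wy":0,"wz":0,"hand":40}]';python3 -c "
from h import *
s=st();goto(.6061,.0879,.0817,98.5)"
```

```text
time_s: 38.55
tcp_pos: [0.6058, 0.0878, 0.0864]
eef_rot: [-180.0, 0.0, 98.5]
contact_force: [-0.8, 0.3, -1.8]
gripper_width: 0.0616
t 38.55 tcp [0.6058 0.0878 0.0864] rot [-1.7996e+02  1.0000e-02  9.8510e+01] F [-0.8  0.3 -1.8] w 0.0616
shift [0.  0.3 4.7] turn [-0.04  0.01  0.01]
```

```bash
python3 -m crank '[{"dx":0,"dy":0.2,"dz":2.5,"wx":0,"wy":0,"wz":0,"hand":40},{"dx":0,"dy":0,"dz":2,"wx":0,"wy":0,"wz":0,"hand":40},{"dx":0,"dy":0,"dz":0.5,"wx":0,"wy":0,"wz":0,"hand":40},{"dx":0,"dy":0,"dz":0,"wx":0,"wy":0,"wz":0,"hand":40}]';python3 -m crank '[{"dx":0,"dy":0,"dz":1,"wx":0,"wy":0,"wz":0,"hand":40},{"dx":0,"dy":0,"dz":0,"wx":0,"wy":0,"wz":0,"hand":40}]'
```

```text
time_s: 39.05
tcp_pos: [0.6063, 0.088, 0.0818]
eef_rot: [180.0, 0.0, 98.5]
contact_force: [0.2, -0.2, -2.2]
gripper_width: 0.0619
time_s: 39.3
tcp_pos: [0.6064, 0.088, 0.0817]
eef_rot: [180.0, 0.0, 98.5]
contact_force: [-2.7, -0.2, 4.9]
gripper_width: 0.0618
```

```bash
python3 -m crank '[{"dx":0,"dy":0,"dz":-0.5,"wx":0,"wy":0,"wz":0,"hand":40},{"dx":0,"dy":0,"dz":0,"wx":0,"wy":0,"wz":0,"hand":100},{"dx":0,"dy":0,"dz":0,"wx":0,"wy":0,"wz":0,"hand":100},{"dx":0,"dy":0,"dz":0,"wx":0,"wy":0,"wz":0,"hand":100},{"dx":0,"dy":0,"dz":-10,"wx":0,"wy":0,"wz":0,"hand":100},{"dx":0,"dy":0,"dz":-30,"wx":0,"wy":0,"wz":0,"hand":100},{"dx":0,"dy":0,"dz":-50,"wx":0,"wy":0,"wz":0,"hand":100},{"dx":0,"dy":20,"dz":-40,"wx":0,"wy":0,"wz":0,"hand":100},{"dx":0,"dy":23,"dz":-20,"wx":0,"wy":0,"wz":0,"hand":100},{"dx":0,"dy":0,"dz":0,"wx":0,"wy":0,"wz":0,"hand":100}]'; python3 look.py t3 .6066,.088,8.5 bin .094
python3 - <<'E'
from h import *
im=cv2.imread('pics/c3.png'); 
optics.capture('scene'); c=cam('scene')
for d in finder.place_of('lid','scene'): print(np.round(d['centre'],1),round(d['conf'],2),onplane(c,d['centre'],0).round(4))
im=cv2.imread('pics/b3.png'); c=cam('wrist',np.load('b3.npy'))
im1=cv2.imread('pics/w1.png'); c1=cam('wrist',np.load('w1.npy'))
E
```

```text
time_s: 40.55
tcp_pos: [0.6506, 0.0947, 0.2334]
eef_rot: [179.8, -0.0, 98.5]
contact_force: [-0.8, 1.4, -0.6]
gripper_width: 0.0878
t 40.55 tcp [0.6506 0.0947 0.2334] rot [ 1.798e+02 -3.000e-02  9.850e+01] F [-0.8  1.4 -0.6] w 0.0878
obj [0.6074 0.0882] yaw 8.78 cost 0.0141 orange [1.0, 0.0, 0.0, 0.0]
in tool frame mm [-1.000e-01 -4.460e+01  2.333e+02]
[251.7 303. ] 0.73 [ 0.4261 -0.2762  0.    ]
```

View pics/t3_o.png

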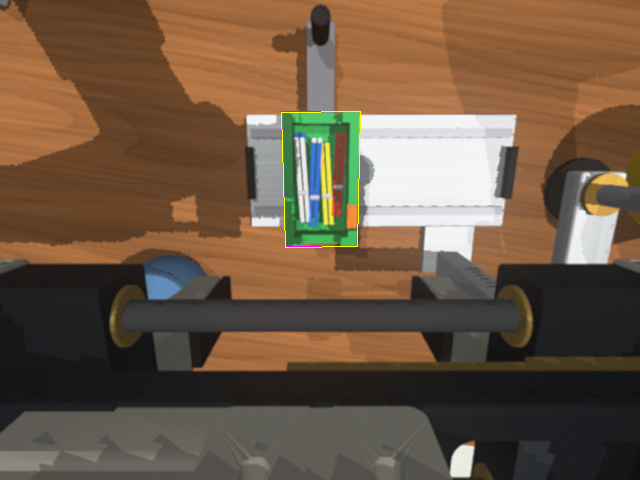

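```bash
python3 -m crank '[{"dx":-44.3,"dy":-30.3,"dz":0,"wx":0,"wy":0,"wz":0,"hand":100},{"dx":-44.3,"dy":-30.3,"dz":0,"wx":0,"wy":0,"wz":0,"hand":100},{"dx":-44.3,"dy":-30.3,"dz":0,"wx":0,"wy":0,"wz":0,"hand":100},{"dx":-44.3,"dy":-30.3,"dz":0,"wx":0,"wy":0,"wz":0,"hand":100},{"dx":-44.3,"dy":-30.3,"dz":0,"wx":0,"wy":0,"wz":0,"hand":100},{"dx":-44.3,"dy":-30.3,"dz":0,"wx":0,"wy":0,"wz":0,"hand":100},{"dx":-44.3,"dy":-30.3,"dz":0,"wx":0,"wy":0,"wz":0,"hand":100},{"dx":-44.3,"dy":-30.3,"dz":0,"wx":0,"wy":0,"wz":0,"hand":100}]';python3 -m crank '[{"dx":0,"dy":0,"dz":25,"wx":0,"wy":0,"wz":10.1,"hand":100},{"dx":0,"dy":0,"dz":25,"wx":0,"wy":0,"wz":10.1,"hand":100},{"dx":0,"dy":0,"dz":13,"wx":0,"wy":0,"wz":10.1,"hand":100},{"dx":0,"dy":0,"dz":0,"wx":0,"wy":0,"wz":0,"hand":100},{"dx":0,"dy":0,"dz":0,"wx":0,"wy":0,"wz":0,"hand":100}]'; python3 look.py l1 .4227,-.2758,-21.8 lid
```

```text
time_s: 41.7
tcp_pos: [0.4596, -0.293, 0.2308]
eef_rot: [-180.0, -0.0, 98.5]
contact_force: [1.2, -0.5, 0.8]
gripper_width: 0.0877
time_s: 42.32
tcp_pos: [0.4615, -0.292, 0.1687]
eef_rot: [180.0, 0.0, 68.5]
contact_force: [0.2, -0.9, -0.2]
gripper_width: 0.0874
t 42.33 tcp [ 0.4615 -0.292   0.1687] rot [1.7998e+02 1.0000e-02 6.8450e+01] F [ 0.2 -0.9 -0.2] w 0.0874
obj [ 0.4233 -0.2753] yaw -21.66 cost 0.0216 orange [0.0, 0.0, 0.0, 0.0]
in tool frame mm [  1.6 -41.7 168.7]
```

View pics/l1_o.png

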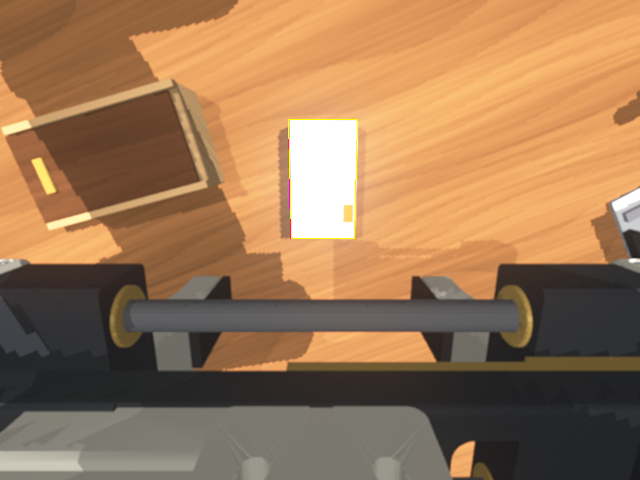

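Run:
```python
from h import *
T=np.load('l1.npy'); c=cam('wrist',T)
for px in [(175,82),(190,92),(218,183),(207,187)]:
    for z in (.059,0): 
        X=onplane(c,px,z); r=T[:3,:3].T@(X-T[:3,3])*1000; print(px,z,X.round(3),(r-[1.6,-41.7,0]).round(0))
```

```text
(175, 82) 0.059 [ 0.304 -0.356  0.059] [-119.  -81.  110.]
(175, 82) 0 [ 0.285 -0.374  0.   ] [-142.  -92.  169.]
(190, 92) 0.059 [ 0.315 -0.349  0.059] [-108.  -74.  110.]
(190, 92) 0 [ 0.299 -0.364  0.   ] [-129.  -83.  169.]
(218, 183) 0.059 [ 0.389 -0.359  0.059] [-91.  -1. 110.]
(218, 183) 0 [ 0.387 -0.377  0.   ] [-108.    4.  169.]
(207, 187) 0.059 [ 0.389 -0.37   0.059] [-100.    3.  110.]
(207, 187) 0 [ 0.387 -0.39   0.   ] [-120.    8.  169.]
```

```bash
python3 -m crank '[{"dx":9.6,"dy":-41.7,"dz":40,"wx":0,"wy":0,"wz":0.2,"hand":100},{"dx":0,"dy":0,"dz":55,"wx":0,"wy":0,"wz":0,"hand":100},{"dx":0,"dy":0,"dz":50,"wx":0,"wy":0,"wz":0,"hand":100},{"dx":0,"dy":0,"dz":25,"wx":0,"wy":0,"wz":0,"hand":100},{"dx":0,"dy":0,"dz":9,"wx":0,"wy":0,"wz":0,"hand":100},{"dx":0,"dy":0,"dz":0,"wx":0,"wy":0,"wz":0,"hand":100},{"dx":0,"dy":0,"dz":0,"wx":0,"wy":0,"wz":0,"hand":100},{"dx":0,"dy":0,"dz":0,"wx":0,"wy":0,"wz":0,"hand":100}]';python3 -c "
from h import *
st();goto(.4233,-.2753,-.016,68.2); cv2.imwrite('pics/l2.png',optics.capture('wrist'))"
```

```text
time_s: 43.38
tcp_pos: [0.4273, -0.2679, -0.0096]
eef_rot: [179.9, -0.0, 68.0]
contact_force: [0.2, 0.2, 0.4]
gripper_width: 0.0874
t 43.38 tcp [ 0.4273 -0.2679 -0.0096] rot [ 1.7987e+02 -2.0000e-02  6.8030e+01] F [0.2 0.2 0.4] w 0.0874
shift [-8.4 -0.9  6.4] turn [ 0.13 -0.02 -0.17]
```

View pics/l2.png

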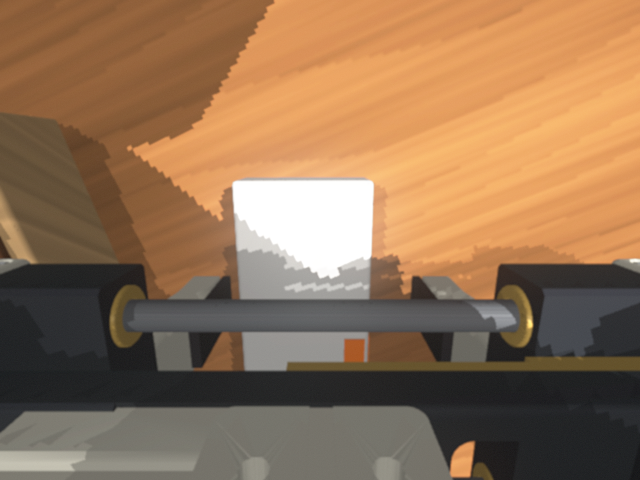

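```bash
python3 -m crank '[{"dx":0,"dy":-0.7,"dz":3,"wx":0,"wy":0,"wz":0,"hand":100},{"dx":0,"dy":0,"dz":3,"wx":0,"wy":0,"wz":0,"hand":100},{"dx":0,"dy":0,"dz":0,"wx":0,"wy":0,"wz":0,"hand":100},{"dx":0,"dy":0,"dz":0,"wx":0,"wy":0,"wz":0,"hand":40},{"dx":0,"dy":0,"dz":0,"wx":0,"wy":0,"wz":0,"hand":40},{"dx":0,"dy":0,"dz":0,"wx":0,"wy":0,"wz":0,"hand":40},{"dx":0,"dy":0,"dz":0,"wx":0,"wy":0,"wz":0,"hand":40},{"dx":0,"dy":0,"dz":0,"wx":0,"wy":0,"wz":0,"hand":40},{"dx":0,"dy":0,"dz":0,"wx":0,"wy":0,"wz":0,"hand":40}]' 30;python3 -c "
from h import *
st();goto(.4233,-.2753,-.016,68.2); cv2.imwrite('pics/l3.png',optics.capture('wrist'))"
```

```text
time_s: 44.55
tcp_pos: [0.4256, -0.2674, -0.0168]
eef_rot: [-180.0, 0.0, 68.0]
contact_force: [-0.4, -1.0, 0.4]
gripper_width: 0.0621
t 44.55 tcp [ 0.4256 -0.2674 -0.0168] rot [-179.99    0.     68.01] F [-0.4 -1.   0.4] w 0.0621
shift [-8.2  0.8 -0.8] turn [-0.01  0.   -0.19]
```

View pics/l3.png

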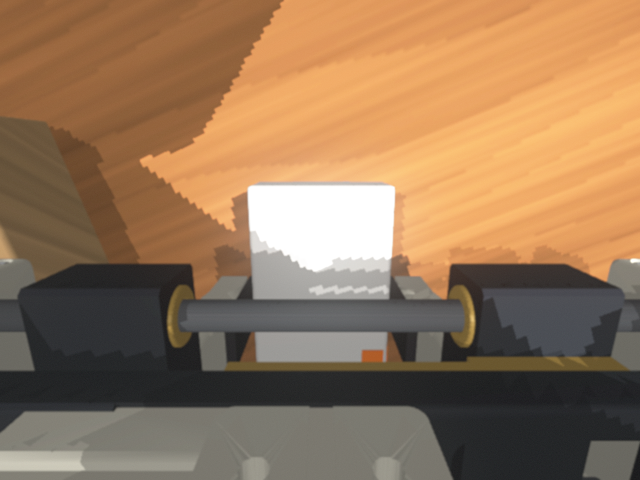

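Run:
```python
from h import *
c=optics.calibration('wrist');K=np.array(c['intrinsics']);M=np.linalg.inv(np.array(c['T_tool_cam']))
cc=(K,M[:3,:3],M[:3,3])
# tool frame: z down; top of lid z_tool = -(.032+.0168)
for y in (0,.001): print('lid',y,proj(cc,[[-.031,-.055+y,-.0488],[.031,-.055+y,-.0488]]).round(1))
for y in (0,.001): print('bin',y,proj(cc,[[-.031,-.055+y,-.0543],[.031,-.055+y,-.0543]]).round(1))
im=cv2.imread('pics/l3.png'); g=cv2.cvtColor(im,cv2.COLOR_BGR2HSV)
print(im[178:192,320].tolist())
im=cv2.imread('pics/c3.png');print(im[176:190,320].tolist())
```

```text
lid 0 [[245.5 183.6]
 [397.  183.5]]
lid 0.001 [[245.6 186. ]
 [396.8 186. ]]
bin 0 [[242.6 184.7]
 [399.9 184.7]]
bin 0.001 [[242.7 187.3]
 [399.8 187.2]]
[[133, 194, 248], [135, 195, 249], [142, 194, 247], [161, 189, 231], [176, 187, 204], [182, 187, 192], [191, 196, 201], [222, 226, 229], [250, 252, 253], [255, 255, 255], [255, 255, 255], [255, 255, 255], [255, 255, 255], [255, 255, 255]]
[[112, 184, 247], [111, 182, 246], [109, 181, 246], [109, 180, 247], [104, 172, 242], [86, 148, 181], [70, 128, 100], [67, 124, 70], [72, 136, 72], [85, 160, 78], [94, 178, 84], [98, 185, 85], [97, 184, 85], [98, 185, 85]]
```

```bash
python3 -m crank '[{"dx":0,"dy":0,"dz":-8,"wx":0,"wy":0,"wz":0,"hand":40},{"dx":0,"dy":0,"dz":-35,"wx":0,"wy":0,"wz":0,"hand":40},{"dx":0,"dy":0,"dz":-50,"wx":0,"wy":0,"wz":0,"hand":40},{"dx":0,"dy":0,"dz":-50,"wx":0,"wy":0,"wz":0,"hand":40},{"dx":0,"dy":0,"dz":-35,"wx":0,"wy":0,"wz":-10.2,"hand":40},{"dx":0,"dy":0,"dz":0,"wx":0,"wy":0,"wz":-10.1,"hand":40},{"dx":0,"dy":0,"dz":0,"wx":0,"wy":0,"wz":-10.1,"hand":40},{"dx":0,"dy":0,"dz":0,"wx":0,"wy":0,"wz":0,"hand":40}]' 30;python3 -c "
from h import *
s=st();goto(.6066,.0880,.16,98.4); cv2.imwrite('pics/c4.png',optics.capture('wrist'))"
```

```text
time_s: 45.6
tcp_pos: [0.4255, -0.2672, 0.1617]
eef_rot: [180.0, -0.0, 98.3]
contact_force: [0.1, -0.1, -2.9]
gripper_width: 0.0618
t 45.60 tcp [ 0.4255 -0.2672  0.1617] rot [ 1.7997e+02 -1.0000e-02  9.8340e+01] F [ 0.1 -0.1 -2.9] w 0.0618
shift [325.2 230.7   1.8] turn [ 0.03 -0.01 -0.06]
```

View pics/c4.png

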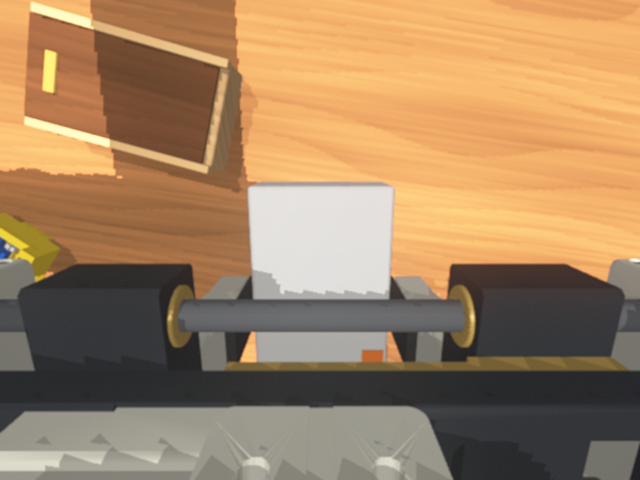

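```bash
python3 -m crank '[{"dx":40.6,"dy":28.8,"dz":0,"wx":0,"wy":0,"wz":0,"hand":40},{"dx":40.6,"dy":28.8,"dz":0,"wx":0,"wy":0,"wz":0,"hand":40},{"dx":40.6,"dy":28.8,"dz":0,"wx":0,"wy":0,"wz":0,"hand":40},{"dx":40.6,"dy":28.8,"dz":0,"wx":0,"wy":0,"wz":0,"hand":40},{"dx":40.6,"dy":28.8,"dz":0,"wx":0,"wy":0,"wz":0,"hand":40},{"dx":40.6,"dy":28.8,"dz":0,"wx":0,"wy":0,"wz":0,"hand":40},{"dx":40.6,"dy":28.8,"dz":0,"wx":0,"wy":0,"wz":0,"hand":40},{"dx":40.6,"dy":28.8,"dz":0,"wx":0,"wy":0,"wz":0,"hand":40},{"dx":0,"dy":0,"dz":10,"wx":0,"wy":0,"wz":0,"hand":40},{"dx":0,"dy":0,"dz":10,"wx":0,"wy":0,"wz":0,"hand":40}]';python3 -m crank '[{"dx":0,"dy":0,"dz":10,"wx":0,"wy":0,"wz":0,"hand":40},{"dx":0,"dy":0,"dz":0,"wx":0,"wy":0,"wz":0,"hand":40},{"dx":0,"dy":0,"dz":0,"wx":0,"wy":0,"wz":0,"hand":40},{"dx":0,"dy":0,"dz":0,"wx":0,"wy":0,"wz":0,"hand":40}]';python3 -c "
from h import *
s=st();goto(.6066,.0880,.1112,98.4); cv2.imwrite('pics/p4.png',optics.capture('wrist'))"
```

```text
time_s: 46.9
tcp_pos: [0.6056, 0.0877, 0.1402]
eef_rot: [-179.9, 0.0, 98.3]
contact_force: [0.2, -0.1, -2.7]
gripper_width: 0.0618
time_s: 47.4
tcp_pos: [0.6064, 0.0874, 0.1319]
eef_rot: [179.9, -0.0, 98.4]
contact_force: [-0.8, -0.5, -2.1]
gripper_width: 0.0615
t 47.40 tcp [0.6064 0.0874 0.1319] rot [ 1.7994e+02 -1.0000e-02  9.8380e+01] F [-0.8 -0.5 -2.1] w 0.0615
shift [ 0.5  0.3 20.7] turn [ 0.06 -0.01 -0.02]
```

View pics/p4.png

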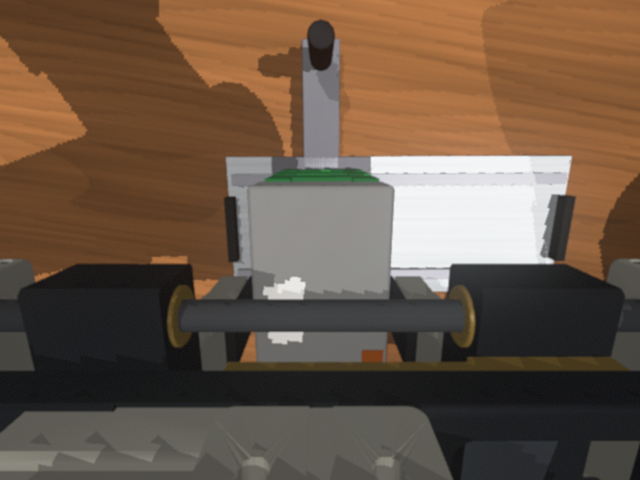

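```bash
python3 -m crank '[{"dx":0.5,"dy":0.3,"dz":6,"wx":0,"wy":0,"wz":0,"hand":40},{"dx":0,"dy":0,"dz":3,"wx":0,"wy":0,"wz":0,"hand":40},{"dx":0,"dy":0,"dz":0,"wx":0,"wy":0,"wz":0,"hand":40},{"dx":0,"dy":0,"dz":0,"wx":0,"wy":0,"wz":0,"hand":40}]';python3 -c "
from h import *
s=st();goto(.6066,.0880,.1112,98.4)"
```

```text
time_s: 47.95
tcp_pos: [0.6064, 0.0882, 0.1222]
eef_rot: [-180.0, 0.0, 98.4]
contact_force: [0.3, 0.8, -2.4]
gripper_width: 0.0618
t 47.95 tcp [0.6064 0.0882 0.1222] rot [-1.800e+02  1.000e-02  9.841e+01] F [ 0.3  0.8 -2.4] w 0.0618
shift [-0.2  0.2 11. ] turn [-0.    0.01  0.01]
```

```bash
python3 -m crank '[{"dx":-0.2,"dy":0.2,"dz":3,"wx":0,"wy":0,"wz":0,"hand":40},{"dx":0,"dy":0,"dz":3,"wx":0,"wy":0,"wz":0,"hand":40},{"dx":0,"dy":0,"dz":0,"wx":0,"wy":0,"wz":0,"hand":40}]';python3 -m crank '[{"dx":0,"dy":0,"dz":2,"wx":0,"wy":0,"wz":0,"hand":40},{"dx":0,"dy":0,"dz":2,"wx":0,"wy":0,"wz":0,"hand":40},{"dx":0,"dy":0,"dz":0.8,"wx":0,"wy":0,"wz":0,"hand":40},{"dx":0,"dy":0,"dz":0,"wx":0,"wy":0,"wz":0,"hand":40}]'
```

```text
time_s: 48.32
tcp_pos: [0.6063, 0.0879, 0.1158]
eef_rot: [-180.0, 0.0, 98.4]
contact_force: [-0.7, -0.2, -2.2]
gripper_width: 0.0617
time_s: 48.82
tcp_pos: [0.6065, 0.088, 0.1114]
eef_rot: [-180.0, 0.0, 98.4]
contact_force: [-0.1, 0.4, -1.3]
gripper_width: 0.0616
```

```bash
python3 -m crank '[{"dx":0,"dy":0,"dz":1,"wx":0,"wy":0,"wz":0,"hand":40},{"dx":0,"dy":0,"dz":0,"wx":0,"wy":0,"wz":0,"hand":40}]'
```

```text
time_s: 49.08
tcp_pos: [0.6068, 0.088, 0.1112]
eef_rot: [180.0, -0.0, 98.4]
contact_force: [-2.5, -0.9, 5.0]
gripper_width: 0.0616
```

```bash
python3 -m crank '[{"dx":0,"dy":0,"dz":-0.5,"wx":0,"wy":0,"wz":0,"hand":40},{"dx":0,"dy":0,"dz":0,"wx":0,"wy":0,"wz":0,"hand":100},{"dx":0,"dy":0,"dz":0,"wx":0,"wy":0,"wz":0,"hand":100},{"dx":0,"dy":0,"dz":0,"wx":0,"wy":0,"wz":0,"hand":100},{"dx":0,"dy":0,"dz":-10,"wx":0,"wy":0,"wz":0,"hand":100},{"dx":0,"dy":0,"dz":-30,"wx":0,"wy":0,"wz":0,"hand":100},{"dx":0,"dy":0,"dz":-50,"wx":0,"wy":0,"wz":0,"hand":100},{"dx":0,"dy":20,"dz":-40,"wx":0,"wy":0,"wz":0,"hand":100},{"dx":0,"dy":23,"dz":-20,"wx":0,"wy":0,"wz":0,"hand":100},{"dx":0,"dy":0,"dz":0,"wx":0,"wy":0,"wz":0,"hand":100}]'
python3 - <<'E'
from h import *
s=st(); T=tool(s); im=optics.capture('wrist'); cv2.imwrite('pics/t4.png',im); np.save('t4.npy',T)
im2=optics.capture('scene'); cv2.imwrite('pics/t4s.png',cv2.resize(im2[80:330,230:490],None,fx=2.4,fy=2.4,interpolation=cv2.INTER_CUBIC))
im3=optics.capture('side'); cv2.imwrite('pics/t4d.png',cv2.resize(im3[180:400,170:420],None,fx=2.4,fy=2.4,interpolation=cv2.INTER_CUBIC))
E
```

```text
time_s: 50.32
tcp_pos: [0.6509, 0.0946, 0.2631]
eef_rot: [179.8, -0.0, 98.4]
contact_force: [-0.8, 0.1, -0.7]
gripper_width: 0.0877
t 50.33 tcp [0.6509 0.0946 0.2631] rot [ 1.7981e+02 -3.0000e-02  9.8400e+01] F [-0.8  0.1 -0.7] w 0.0877
```

View pics/t4.png

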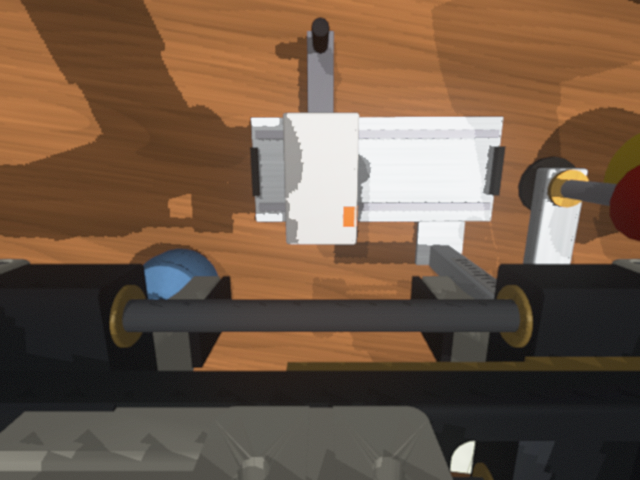

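View pics/t4s.png

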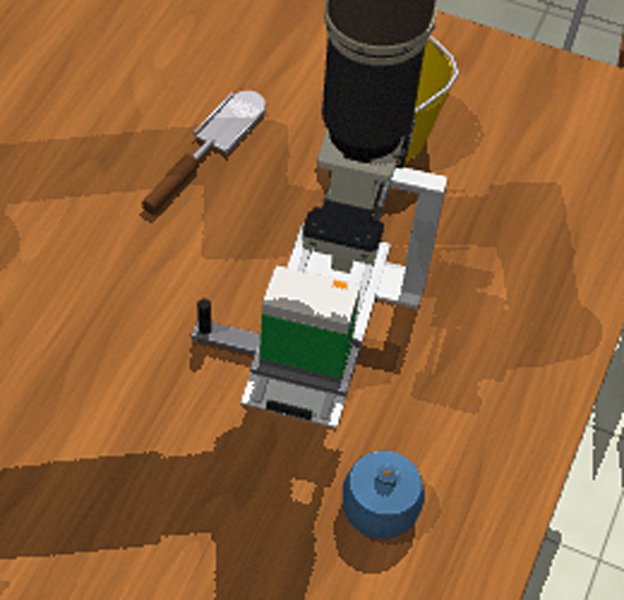

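View pics/t4d.png

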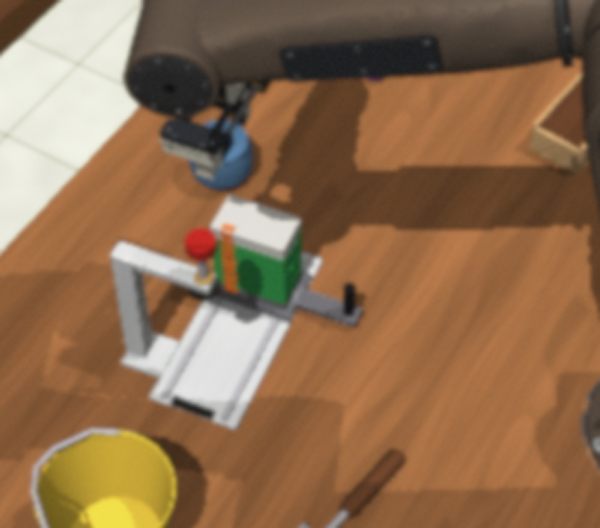

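```bash
python3 -m crank '[{"dx":0,"dy":-46,"dz":0,"wx":0,"wy":0,"wz":0,"hand":100},{"dx":0,"dy":-46,"dz":0,"wx":0,"wy":0,"wz":0,"hand":100},{"dx":0,"dy":-46,"dz":0,"wx":0,"wy":0,"wz":0,"hand":100},{"dx":0,"dy":-46,"dz":0,"wx":0,"wy":0,"wz":0,"hand":60},{"dx":0,"dy":0,"dz":45,"wx":0,"wy":0,"wz":0,"hand":60},{"dx":0,"dy":0,"dz":45,"wx":0,"wy":0,"wz":0,"hand":60},{"dx":0,"dy":0,"dz":45,"wx":0,"wy":0,"wz":0,"hand":60},{"dx":0,"dy":0,"dz":0,"wx":0,"wy":0,"wz":0,"hand":60},{"dx":0,"dy":0,"dz":0,"wx":0,"wy":0,"wz":0,"hand":60}]' 20;python3 -c "
from h import *
s=st();goto(.4686,.0671,.025,98.5); cv2.imwrite('pics/h1.png',optics.capture('wrist'))
c=optics.calibration('scene'); print(onplane(cam('scene'),(315.5,146.4),0))"
```

```text
time_s: 51.6
tcp_pos: [0.4678, 0.0675, 0.1274]
eef_rot: [179.9, 0.0, 98.4]
contact_force: [0.2, 0.2, 1.0]
gripper_width: 0.0523
t 51.60 tcp [0.4678 0.0675 0.1274] rot [1.7993e+02 1.0000e-02 9.8440e+01] F [0.2 0.2 1. ] w 0.0523
shift [ -0.5   0.6 102.4] turn [ 0.07  0.01 -0.06]
[0.33139189 0.35473814 0.        ]
```

View pics/h1.png

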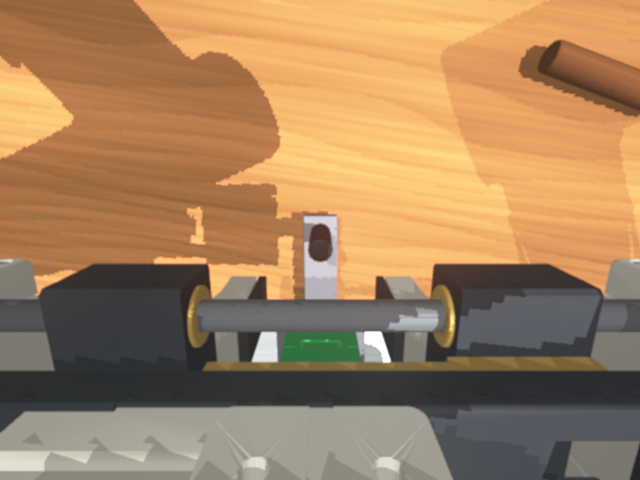

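```bash
python3 -m crank '[{"dx":-0.3,"dy":0.4,"dz":45,"wx":0,"wy":0,"wz":0,"hand":60},{"dx":0,"dy":0,"dz":35,"wx":0,"wy":0,"wz":0,"hand":60},{"dx":0,"dy":0,"dz":12,"wx":0,"wy":0,"wz":0,"hand":60},{"dx":0,"dy":0,"dz":8,"wx":0,"wy":0,"wz":0,"hand":60},{"dx":0,"dy":0,"dz":0,"wx":0,"wy":0,"wz":0,"hand":60}]' 20;python3 -c "
from h import *
s=st();goto(.4686,.0671,.025,98.5); cv2.imwrite('pics/h2.png',optics.capture('wrist'))
T=np.load('t4.npy')"
```

```text
time_s: 52.28
tcp_pos: [0.4682, 0.0675, 0.0267]
eef_rot: [179.9, -0.0, 98.4]
contact_force: [-0.3, 0.2, 0.4]
gripper_width: 0.0526
t 52.27 tcp [0.4682 0.0675 0.0267] rot [ 1.7994e+02 -2.0000e-02  9.8420e+01] F [-0.3  0.2  0.4] w 0.0526
shift [-0.4  0.3  1.7] turn [ 0.06 -0.02 -0.08]
```

View pics/h2.png

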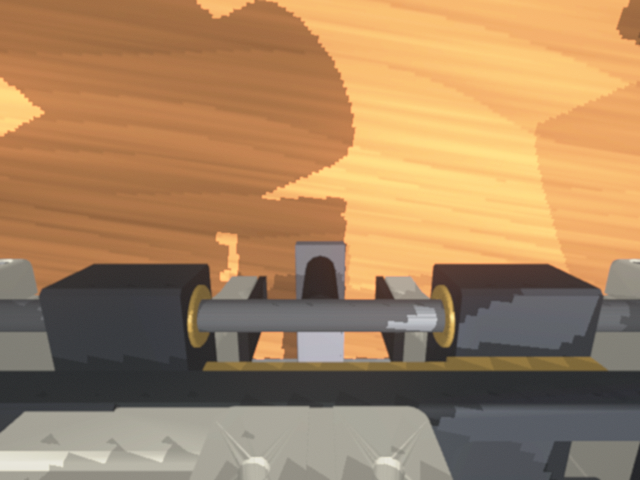

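```bash
python3 -m crank '[{"dx":0,"dy":0,"dz":0,"wx":0,"wy":0,"wz":0,"hand":5},{"dx":0,"dy":0,"dz":0,"wx":0,"wy":0,"wz":0,"hand":5},{"dx":0,"dy":0,"dz":0,"wx":0,"wy":0,"wz":0,"hand":5},{"dx":0,"dy":0,"dz":0,"wx":0,"wy":0,"wz":0,"hand":5},{"dx":0,"dy":0,"dz":0,"wx":0,"wy":0,"wz":0,"hand":5},{"dx":0,"dy":0,"dz":0,"wx":0,"wy":0,"wz":0,"hand":5}]' 15
```

```text
time_s: 53.08
tcp_pos: [0.4676, 0.067, 0.026]
eef_rot: [-180.0, 0.0, 98.4]
contact_force: [0.0, -1.3, 1.7]
gripper_width: 0.0175
```

```bash
python3 -m crank '[{"dx":3,"dy":0,"dz":0,"wx":0,"wy":0,"wz":0,"hand":5},{"dx":6,"dy":0,"dz":0,"wx":0,"wy":0,"wz":0,"hand":5},{"dx":8,"dy":0,"dz":0,"wx":0,"wy":0,"wz":0,"hand":5},{"dx":10,"dy":0,"dz":0,"wx":0,"wy":0,"wz":0,"hand":5},{"dx":10,"dy":0,"dz":0,"wx":0,"wy":0,"wz":0,"hand":5},{"dx":8,"dy":0,"dz":0,"wx":0,"wy":0,"wz":0,"hand":5},{"dx":5,"dy":0,"dz":0,"wx":0,"wy":0,"wz":0,"hand":5}]';python3 -c "
from h import *
s=st()
cv2.imwrite('pics/m1.png',optics.capture('wrist'))"
```

```text
time_s: 53.95
tcp_pos: [0.46, 0.1172, 0.026]
eef_rot: [-180.0, 0.0, 98.4]
contact_force: [0.3, -4.2, 5.1]
gripper_width: 0.0173
t 53.95 tcp [0.46   0.1172 0.026 ] rot [-1.7999e+02  1.0000e-02  9.8440e+01] F [ 0.3 -4.2  5.1] w 0.0173
```

View pics/m1.png

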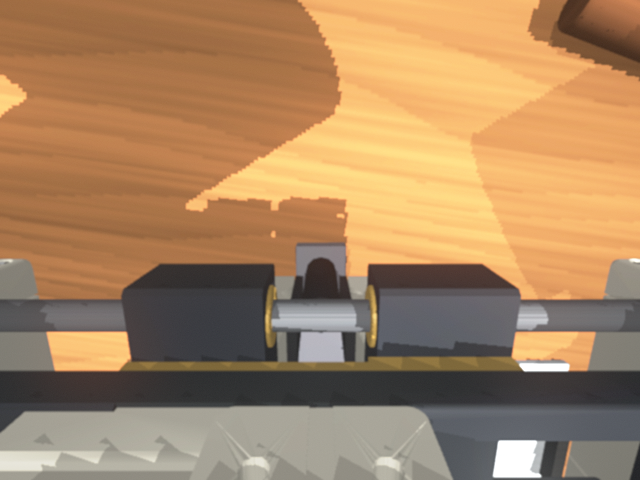

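```bash
python3 -m crank '[{"dx":6,"dy":0,"dz":0,"wx":0,"wy":0,"wz":0,"hand":5},{"dx":9,"dy":0,"dz":0,"wx":0,"wy":0,"wz":0,"hand":5},{"dx":12,"dy":0,"dz":0,"wx":0,"wy":0,"wz":0,"hand":5},{"dx":12,"dy":0,"dz":0,"wx":0,"wy":0,"wz":0,"hand":5},{"dx":12,"dy":0,"dz":0,"wx":0,"wy":0,"wz":0,"hand":5},{"dx":12,"dy":0,"dz":0,"wx":0,"wy":0,"wz":0,"hand":5},{"dx":10,"dy":0,"dz":0,"wx":0,"wy":0,"wz":0,"hand":5},{"dx":8,"dy":0,"dz":0,"wx":0,"wy":0,"wz":0,"hand":5},{"dx":6,"dy":0,"dz":0,"wx":0,"wy":0,"wz":0,"hand":5},{"dx":4,"dy":0,"dz":0,"wx":0,"wy":0,"wz":0,"hand":5}]';python3 -m crank '[{"dx":4,"dy":0,"dz":0,"wx":0,"wy":0,"wz":0,"hand":5},{"dx":3,"dy":0,"dz":0,"wx":0,"wy":0,"wz":0,"hand":5},{"dx":2,"dy":0,"dz":0,"wx":0,"wy":0,"wz":0,"hand":5}]'
```

```text
time_s: 55.25
tcp_pos: [0.4464, 0.2067, 0.026]
eef_rot: [-180.0, 0.0, 98.4]
contact_force: [-0.8, -5.1, 6.4]
gripper_width: 0.0175
time_s: 55.62
tcp_pos: [0.4451, 0.2155, 0.026]
eef_rot: [-180.0, 0.0, 98.4]
contact_force: [-1.8, -5.0, 6.9]
gripper_width: 0.0175
```

```bash
python3 -m crank '[{"dx":2,"dy":0,"dz":0,"wx":0,"wy":0,"wz":0,"hand":5},{"dx":2,"dy":0,"dz":0,"wx":0,"wy":0,"wz":0,"hand":5},{"dx":2,"dy":0,"dz":0,"wx":0,"wy":0,"wz":0,"hand":5}]';python3 -m crank '[{"dx":1.5,"dy":0,"dz":0,"wx":0,"wy":0,"wz":0,"hand":5},{"dx":1.5,"dy":0,"dz":0,"wx":0,"wy":0,"wz":0,"hand":5},{"dx":0,"dy":0,"dz":0,"wx":0,"wy":0,"wz":0,"hand":5}]'
```

```text
time_s: 56.0
tcp_pos: [0.4443, 0.2213, 0.026]
eef_rot: [-180.0, 0.0, 98.4]
contact_force: [-1.2, -4.1, 7.1]
gripper_width: 0.0175
time_s: 56.38
tcp_pos: [0.4438, 0.2244, 0.026]
eef_rot: [-180.0, 0.0, 98.4]
contact_force: [-1.3, -3.3, 7.5]
gripper_width: 0.0172
```

```bash
python3 -m crank '[{"dx":1.5,"dy":0,"dz":0,"wx":0,"wy":0,"wz":0,"hand":5},{"dx":1.5,"dy":0,"dz":0,"wx":0,"wy":0,"wz":0,"hand":5},{"dx":0,"dy":0,"dz":0,"wx":0,"wy":0,"wz":0,"hand":5}]';python3 -m crank '[{"dx":1.5,"dy":0,"dz":0,"wx":0,"wy":0,"wz":0,"hand":5},{"dx":1.5,"dy":0,"dz":0,"wx":0,"wy":0,"wz":0,"hand":5},{"dx":0,"dy":0,"dz":0,"wx":0,"wy":0,"wz":0,"hand":5}]'
```

```text
time_s: 56.75
tcp_pos: [0.4435, 0.2247, 0.0259]
eef_rot: [-179.9, 0.2, 98.4]
contact_force: [6.1, -14.4, 6.7]
gripper_width: 0.0172
time_s: 57.12
tcp_pos: [0.4433, 0.2248, 0.0258]
eef_rot: [-179.8, 0.5, 98.4]
contact_force: [15.3, -28.6, 8.6]
gripper_width: 0.0175
```

```bash
python3 -m crank '[{"dx":-5,"dy":0,"dz":0,"wx":0,"wy":0,"wz":0,"hand":5},{"dx":0,"dy":0,"dz":0,"wx":0,"wy":0,"wz":0,"hand":5}]';python3 -m crank '[{"dx":0,"dy":0,"dz":0,"wx":0,"wy":0,"wz":0,"hand":50},{"dx":0,"dy":0,"dz":0,"wx":0,"wy":0,"wz":0,"hand":50},{"dx":0,"dy":0,"dz":0,"wx":0,"wy":0,"wz":0,"hand":50},{"dx":0,"dy":0,"dz":0,"wx":0,"wy":0,"wz":0,"hand":50},{"dx":0,"dy":0,"dz":-15,"wx":0,"wy":0,"wz":0,"hand":50},{"dx":0,"dy":0,"dz":-40,"wx":0,"wy":0,"wz":0,"hand":50},{"dx":0,"dy":0,"dz":-50,"wx":0,"wy":0,"wz":0,"hand":50},{"dx":0,"dy":0,"dz":0,"wx":0,"wy":0,"wz":0,"hand":50}]'
python3 - <<'E'
from h import *
s=st(); T=tool(s); im=optics.capture('wrist'); cv2.imwrite('pics/u1.png',im); np.save('u1.npy',T)
im2=optics.capture('scene'); cv2.imwrite('pics/u1s.png',cv2.resize(im2[80:330,230:490],None,fx=2.4,fy=2.4,interpolation=cv2.INTER_CUBIC))
im3=optics.capture('side'); cv2.imwrite('pics/u1d.png',cv2.resize(im3[180:400,170:420],None,fx=2.4,fy=2.4,interpolation=cv2.INTER_CUBIC))
C={n:cam(n) for n in('scene','side')}
for th in('knob_top','foot'):
    a=finder.place_of(th,'scene')[:1]; b=finder.place_of(th,'side')[:1]; print(th,[(d['centre'],d['conf']) for d in a+b])
    if a and b: print(tri([(C['scene'],a[0]['centre']),(C['side'],b[0]['centre'])]))
E
```

```text
time_s: 57.38
tcp_pos: [0.4436, 0.2246, 0.0259]
eef_rot: [-179.9, 0.0, 98.4]
contact_force: [-0.4, -5.1, 6.6]
gripper_width: 0.0177
time_s: 58.38
tcp_pos: [0.4462, 0.2274, 0.1348]
eef_rot: [179.6, -0.2, 98.4]
contact_force: [-0.6, -0.2, -0.1]
gripper_width: 0.0434
t 58.38 tcp [0.4462 0.2274 0.1348] rot [179.64  -0.25  98.45] F [-0.6 -0.2 -0.1] w 0.0434
knob_top [([377.4, 128.8], 0.78), ([250.6, 279.0], 0.81)]
(array([0.58873519, 0.24859272, 0.30810069]), [np.float64(0.21765212863936856), np.float64(0.2115643303566722)])
foot [([371.4, 150.3], 0.73), ([257.3, 298.2], 0.57)]
(array([0.57701666, 0.24272369, 0.21487442]), [np.float64(0.49337655997457225), np.float64(0.48563550082404433)])
```

View pics/u1s.png

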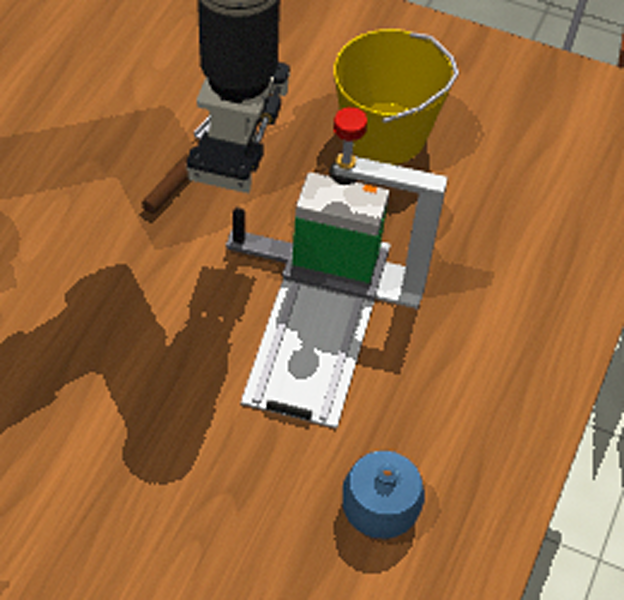

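View pics/u1d.png

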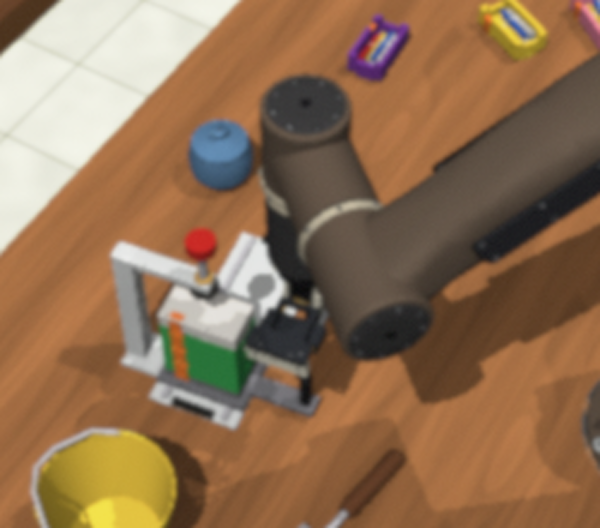

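View pics/u1.png

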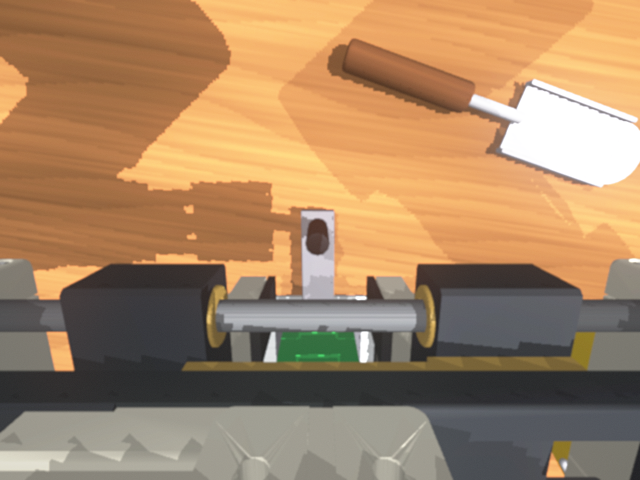

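```bash
python3 -m crank '[{"dx":0,"dy":0,"dz":-58,"wx":0,"wy":0,"wz":0,"hand":0},{"dx":0,"dy":0,"dz":-58,"wx":0,"wy":0,"wz":0,"hand":0},{"dx":0,"dy":0,"dz":-58,"wx":0,"wy":0,"wz":0,"hand":0},{"dx":0,"dy":0,"dz":-58,"wx":0,"wy":0,"wz":0,"hand":0},{"dx":0,"dy":0,"dz":0,"wx":0,"wy":0,"wz":0,"hand":0},{"dx":0,"dy":0,"dz":0,"wx":0,"wy":0,"wz":0,"hand":0},{"dx":0,"dy":0,"dz":0,"wx":0,"wy":0,"wz":0,"hand":0}]'
python3 - <<'E'
from h import *
s=st(); goto(.583,.2457,.36,98.4)
c=cam('wrist',tool(s)); im=optics.capture('wrist'); cv2.imwrite('pics/k1.png',im)
for d in finder.place_of('knob_top','wrist'): print(d['centre'],d['conf'],onplane(c,d['centre'],.307))
E
```

```text
time_s: 59.6
tcp_pos: [0.4437, 0.2251, 0.3613]
eef_rot: [-179.9, 0.1, 98.4]
contact_force: [-0.1, -0.5, -0.0]
gripper_width: 0.0005
t 59.60 tcp [0.4437 0.2251 0.3613] rot [-1.7986e+02  1.0000e-01  9.8410e+01] F [-0.1 -0.5 -0. ] w 0.0005
shift [  0.  140.8   1. ] turn [-0.14  0.1   0.01]
```

```bash
python3 -m crank '[{"dx":0,"dy":46,"dz":0,"wx":0,"wy":0,"wz":0,"hand":0},{"dx":0,"dy":46,"dz":0,"wx":0,"wy":0,"wz":0,"hand":0},{"dx":0,"dy":46,"dz":0,"wx":0,"wy":0,"wz":0,"hand":0},{"dx":0,"dy":46,"dz":0,"wx":0,"wy":0,"wz":0,"hand":0},{"dx":0,"dy":0,"dz":0,"wx":0,"wy":0,"wz":0,"hand":0},{"dx":0,"dy":0,"dz":0,"wx":0,"wy":0,"wz":0,"hand":0}]'
python3 - <<'E'
from h import *
s=st(); goto(.583,.2457,.36,98.4)
c=cam('wrist',tool(s)); im=optics.capture('wrist'); cv2.imwrite('pics/k2.png',im)
for d in finder.place_of('knob_top','wrist'): print(d['centre'],d['conf'],onplane(c,d['centre'],.307))
h=cv2.cvtColor(im,cv2.COLOR_BGR2HSV); m=cv2.inRange(h,(0,150,90),(4,255,255))|cv2.inRange(h,(174,150,90),(180,255,255)); m[260:]=0
M=cv2.moments(m,True); ctr=(M['m10']/M['m00'],M['m01']/M['m00']); print(M['m00'],ctr,onplane(c,ctr,.307))
E
```

```text
time_s: 60.45
tcp_pos: [0.6261, 0.2521, 0.3617]
eef_rot: [-179.9, 0.1, 98.4]
contact_force: [-1.1, 0.4, 0.1]
gripper_width: 0.0
t 60.45 tcp [0.6261 0.2521 0.3617] rot [-1.7989e+02  6.0000e-02  9.8390e+01] F [-1.1  0.4  0.1] w 0.0000
shift [ -0.1 -43.5   1.8] turn [-0.11  0.06 -0.01]
[319.3, 188.5] 0.63 [0.58351545 0.24456267 0.307     ]
2210.0 (320.56742081447965, 186.49411764705883) [0.58199242 0.24524604 0.307     ]
```

View pics/k2.png

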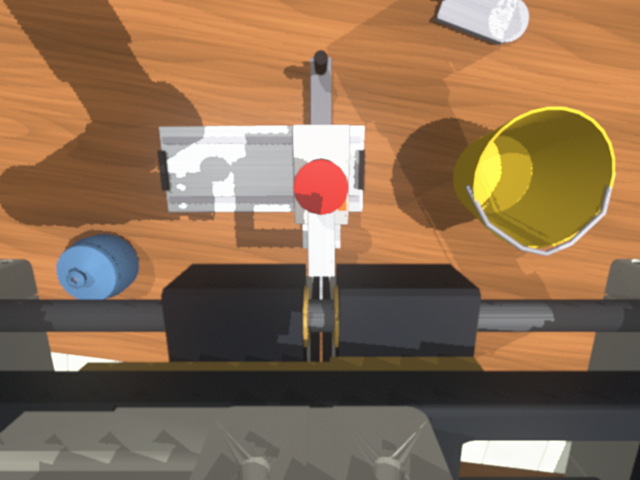

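```bash
python3 -m crank '[{"dx":0,"dy":-43.5,"dz":0,"wx":0,"wy":0,"wz":0,"hand":0},{"dx":0,"dy":0,"dz":25,"wx":0,"wy":0,"wz":0,"hand":0},{"dx":0,"dy":0,"dz":10,"wx":0,"wy":0,"wz":0,"hand":0},{"dx":0,"dy":0,"dz":4,"wx":0,"wy":0,"wz":0,"hand":0},{"dx":0,"dy":0,"dz":0,"wx":0,"wy":0,"wz":0,"hand":0}]';python3 -c "
from h import *
s=st();goto(.583,.2455,.307,98.4); cv2.imwrite('pics/k3.png',optics.capture('wrist')); im3=optics.capture('scene'); cv2.imwrite('pics/k3s.png',cv2.resize(im3[60:260,270:470],None,fx=3,fy=3,interpolation=cv2.INTER_CUBIC))"
```

```text
time_s: 61.18
tcp_pos: [0.5833, 0.246, 0.3241]
eef_rot: [180.0, 0.0, 98.4]
contact_force: [-0.3, 0.5, 0.7]
gripper_width: 0.0005
t 61.17 tcp [0.5833 0.246  0.3241] rot [1.800e+02 1.000e-02 9.841e+01] F [-0.3  0.5  0.7] w 0.0005
shift [-0.4 -0.4 17.1] turn [0.   0.01 0.01]
```

View pics/k3s.png

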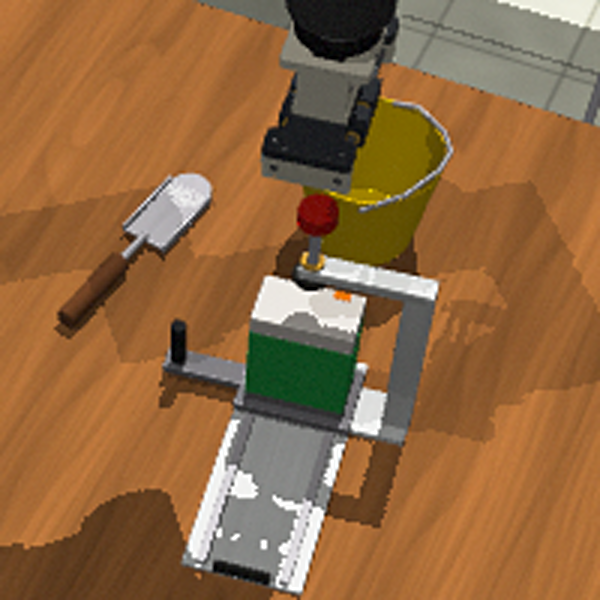

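```bash
python3 -m crank '[{"dx":-0.3,"dy":-0.3,"dz":5,"wx":0,"wy":0,"wz":0,"hand":0},{"dx":0,"dy":0,"dz":5,"wx":0,"wy":0,"wz":0,"hand":0},{"dx":0,"dy":0,"dz":5,"wx":0,"wy":0,"wz":0,"hand":0},{"dx":0,"dy":0,"dz":5,"wx":0,"wy":0,"wz":0,"hand":0},{"dx":0,"dy":0,"dz":5,"wx":0,"wy":0,"wz":0,"hand":0},{"dx":0,"dy":0,"dz":5,"wx":0,"wy":0,"wz":0,"hand":0},{"dx":0,"dy":0,"dz":5,"wx":0,"wy":0,"wz":0,"hand":0},{"dx":0,"dy":0,"dz":5,"wx":0,"wy":0,"wz":0,"hand":0},{"dx":0,"dy":0,"dz":5,"wx":0,"wy":0,"wz":0,"hand":0},{"dx":0,"dy":0,"dz":0,"wx":0,"wy":0,"wz":0,"hand":0}]';python3 -c "
from h import *
s=st(); im3=optics.capture('scene'); cv2.imwrite('pics/k4s.png',cv2.resize(im3[60:260,270:470],None,fx=3,fy=3,interpolation=cv2.INTER_CUBIC))"
```

```text
time_s: 62.52
tcp_pos: [0.5827, 0.2455, 0.2785]
eef_rot: [-180.0, 0.0, 98.4]
contact_force: [-0.5, -0.3, 0.7]
gripper_width: 0.0006
t 62.52 tcp [0.5827 0.2455 0.2785] rot [-1.7996e+02  2.0000e-02  9.8410e+01] F [-0.5 -0.3  0.7] w 0.0006
```

View pics/k4s.png

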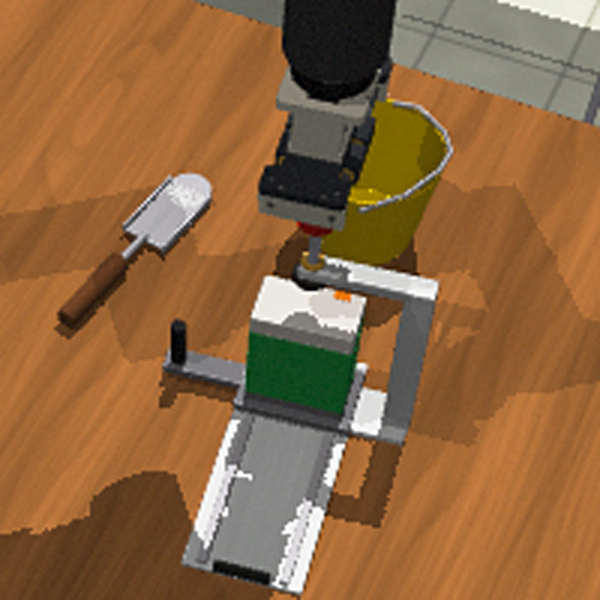

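```bash
python3 -m crank '[{"dx":0,"dy":0,"dz":4,"wx":0,"wy":0,"wz":0,"hand":0},{"dx":0,"dy":0,"dz":4,"wx":0,"wy":0,"wz":0,"hand":0},{"dx":0,"dy":0,"dz":4,"wx":0,"wy":0,"wz":0,"hand":0},{"dx":0,"dy":0,"dz":4,"wx":0,"wy":0,"wz":0,"hand":0},{"dx":0,"dy":0,"dz":4,"wx":0,"wy":0,"wz":0,"hand":0},{"dx":0,"dy":0,"dz":4,"wx":0,"wy":0,"wz":0,"hand":0},{"dx":0,"dy":0,"dz":0,"wx":0,"wy":0,"wz":0,"hand":0}]';python3 -c "
from h import *
s=st(); im3=optics.capture('scene'); cv2.imwrite('pics/k5s.png',cv2.resize(im3[60:260,270:470],None,fx=3,fy=3,interpolation=cv2.INTER_CUBIC))"
```

```text
time_s: 63.45
tcp_pos: [0.5829, 0.2457, 0.2546]
eef_rot: [-180.0, 0.0, 98.4]
contact_force: [-0.4, 0.7, 2.4]
gripper_width: 0.0005
t 63.45 tcp [0.5829 0.2457 0.2546] rot [-1.7999e+02  1.0000e-02  9.8410e+01] F [-0.4  0.7  2.4] w 0.0005
```

View pics/k5s.png

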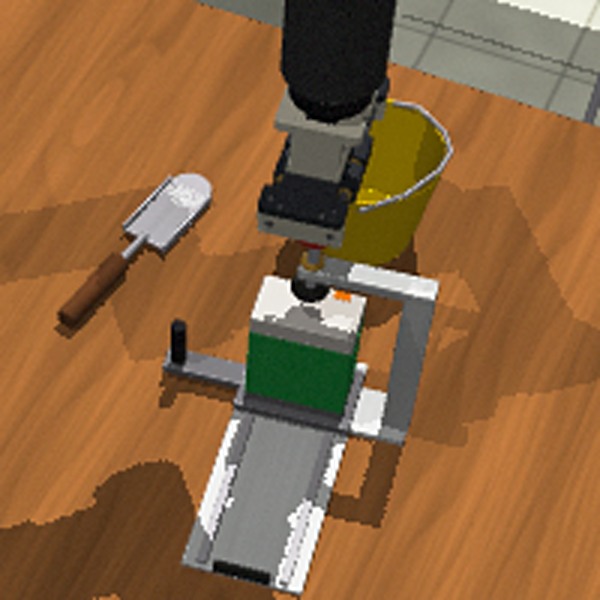

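```bash
python3 -m crank '[{"dx":0,"dy":0,"dz":4,"wx":0,"wy":0,"wz":0,"hand":0},{"dx":0,"dy":0,"dz":4,"wx":0,"wy":0,"wz":0,"hand":0},{"dx":0,"dy":0,"dz":3,"wx":0,"wy":0,"wz":0,"hand":0},{"dx":0,"dy":0,"dz":3,"wx":0,"wy":0,"wz":0,"hand":0},{"dx":0,"dy":0,"dz":0,"wx":0,"wy":0,"wz":0,"hand":0}]';python3 -m crank '[{"dx":0,"dy":0,"dz":2,"wx":0,"wy":0,"wz":0,"hand":0},{"dx":0,"dy":0,"dz":2,"wx":0,"wy":0,"wz":0,"hand":0},{"dx":0,"dy":0,"dz":2,"wx":0,"wy":0,"wz":0,"hand":0},{"dx":0,"dy":0,"dz":0,"wx":0,"wy":0,"wz":0,"hand":0}]';python3 -c "
from h import *
s=st(); im3=optics.capture('scene'); cv2.imwrite('pics/k6s.png',cv2.resize(im3[60:260,270:470],None,fx=3,fy=3,interpolation=cv2.INTER_CUBIC))"
```

```text
time_s: 64.12
tcp_pos: [0.5829, 0.2456, 0.2407]
eef_rot: [-180.0, 0.0, 98.4]
contact_force: [0.2, 0.4, 2.0]
gripper_width: 0.0007
time_s: 64.62
tcp_pos: [0.5829, 0.2456, 0.2348]
eef_rot: [-180.0, 0.0, 98.4]
contact_force: [0.8, 0.9, 3.0]
gripper_width: 0.0005
t 64.62 tcp [0.5829 0.2456 0.2348] rot [-180.      0.     98.41] F [0.8 0.9 3. ] w 0.0005
```

View pics/k6s.png

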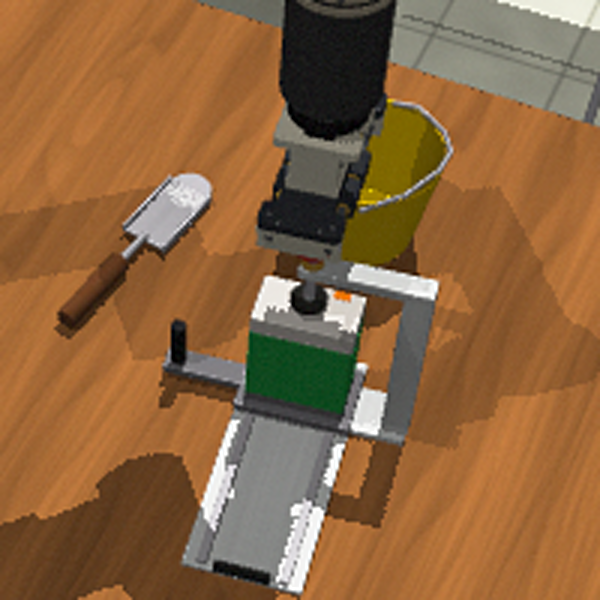

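```bash
python3 -m crank '[{"dx":0,"dy":0,"dz":2,"wx":0,"wy":0,"wz":0,"hand":0},{"dx":0,"dy":0,"dz":1.5,"wx":0,"wy":0,"wz":0,"hand":0},{"dx":0,"dy":0,"dz":1.5,"wx":0,"wy":0,"wz":0,"hand":0},{"dx":0,"dy":0,"dz":1,"wx":0,"wy":0,"wz":0,"hand":0},{"dx":0,"dy":0,"dz":0,"wx":0,"wy":0,"wz":0,"hand":0}]';python3 -m crank '[{"dx":0,"dy":0,"dz":1,"wx":0,"wy":0,"wz":0,"hand":0},{"dx":0,"dy":0,"dz":1,"wx":0,"wy":0,"wz":0,"hand":0},{"dx":0,"dy":0,"dz":0,"wx":0,"wy":0,"wz":0,"hand":0}]';python3 -c "
from h import *
s=st(); im3=optics.capture('scene'); cv2.imwrite('pics/k7s.png',cv2.resize(im3[60:260,270:470],None,fx=3,fy=3,interpolation=cv2.INTER_CUBIC))"
```

```text
time_s: 65.3
tcp_pos: [0.5829, 0.2456, 0.2289]
eef_rot: [-180.0, 0.0, 98.4]
contact_force: [-0.5, -0.5, 1.6]
gripper_width: 0.0002
time_s: 65.68
tcp_pos: [0.5829, 0.2456, 0.2269]
eef_rot: [-180.0, 0.0, 98.4]
contact_force: [0.4, 1.4, 2.4]
gripper_width: 0.0007
t 65.67 tcp [0.5829 0.2456 0.2269] rot [-180.      0.     98.41] F [0.4 1.4 2.4] w 0.0007
```

View pics/k7s.png

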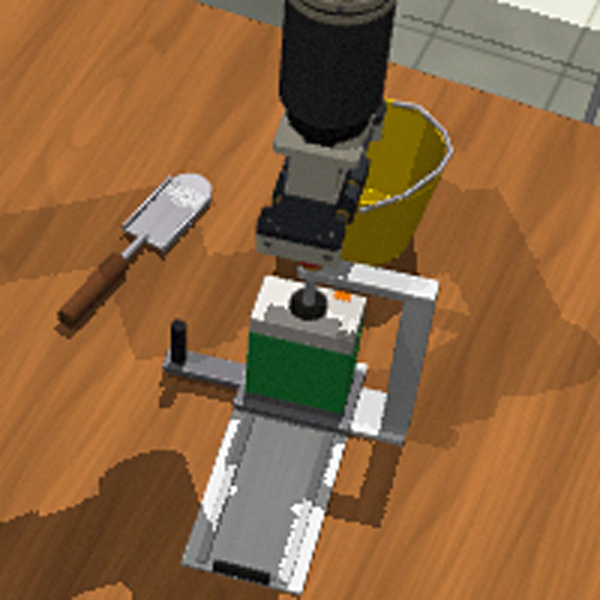

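```bash
for i in 1 2; do :; done; python3 -m crank '[{"dx":0,"dy":0,"dz":1,"wx":0,"wy":0,"wz":0,"hand":0},{"dx":0,"dy":0,"dz":1,"wx":0,"wy":0,"wz":0,"hand":0},{"dx":0,"dy":0,"dz":0,"wx":0,"wy":0,"wz":0,"hand":0}]';python3 -m crank '[{"dx":0,"dy":0,"dz":0.7,"wx":0,"wy":0,"wz":0,"hand":0},{"dx":0,"dy":0,"dz":0.7,"wx":0,"wy":0,"wz":0,"hand":0},{"dx":0,"dy":0,"dz":0,"wx":0,"wy":0,"wz":0,"hand":0}]'
```

```text
time_s: 66.1
tcp_pos: [0.5829, 0.2456, 0.2249]
eef_rot: [-180.0, 0.0, 98.4]
contact_force: [0.9, -0.4, 1.9]
gripper_width: 0.0003
time_s: 66.47
tcp_pos: [0.583, 0.2456, 0.2245]
eef_rot: [179.9, -0.0, 98.4]
contact_force: [-2.4, 0.4, 7.9]
gripper_width: 0.0001
```

```bash
python3 -m crank '[{"dx":0,"dy":0,"dz":0.4,"wx":0,"wy":0,"wz":0,"hand":0},{"dx":0,"dy":0,"dz":0,"wx":0,"wy":0,"wz":0,"hand":0},{"dx":0,"dy":0,"dz":0,"wx":0,"wy":0,"wz":0,"hand":0},{"dx":0,"dy":0,"dz":0,"wx":0,"wy":0,"wz":0,"hand":0},{"dx":0,"dy":0,"dz":0,"wx":0,"wy":0,"wz":0,"hand":0},{"dx":0,"dy":0,"dz":0,"wx":0,"wy":0,"wz":0,"hand":0},{"dx":0,"dy":0,"dz":0,"wx":0,"wy":0,"wz":0,"hand":0},{"dx":0,"dy":0,"dz":0,"wx":0,"wy":0,"wz":0,"hand":0},{"dx":0,"dy":0,"dz":0,"wx":0,"wy":0,"wz":0,"hand":0},{"dx":0,"dy":0,"dz":0,"wx":0,"wy":0,"wz":0,"hand":0}]';python3 -c "
from h import *
s=st(); im3=optics.capture('scene'); cv2.imwrite('pics/k8s.png',cv2.resize(im3[60:260,270:470],None,fx=3,fy=3,interpolation=cv2.INTER_CUBIC))"
```

```text
time_s: 67.72
tcp_pos: [0.583, 0.2456, 0.2245]
eef_rot: [179.9, -0.0, 98.4]
contact_force: [-2.3, 0.5, 8.6]
gripper_width: 0.0005
t 67.72 tcp [0.583  0.2456 0.2245] rot [ 1.7993e+02 -1.0000e-02  9.8430e+01] F [-2.3  0.5  8.6] w 0.0005
```

View pics/k8s.png

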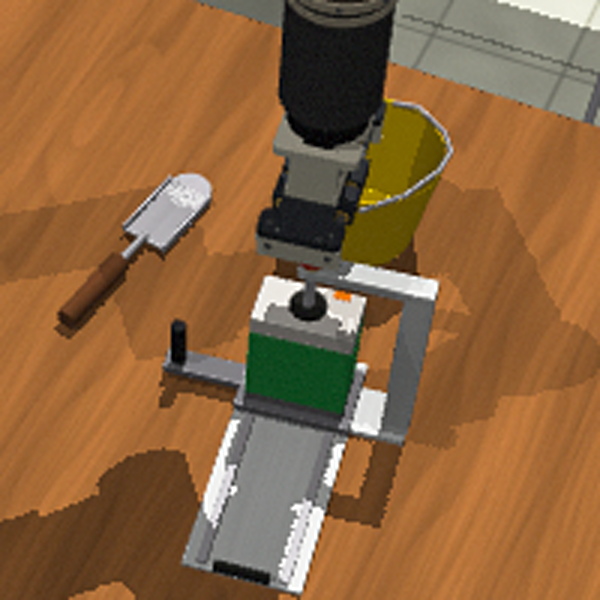

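```bash
python3 -m crank '[{"dx":0,"dy":0,"dz":-3,"wx":0,"wy":0,"wz":0,"hand":0},{"dx":0,"dy":0,"dz":-8,"wx":0,"wy":0,"wz":0,"hand":0},{"dx":0,"dy":0,"dz":-12,"wx":0,"wy":0,"wz":0,"hand":0},{"dx":0,"dy":0,"dz":-15,"wx":0,"wy":0,"wz":0,"hand":0},{"dx":0,"dy":0,"dz":-20,"wx":0,"wy":0,"wz":0,"hand":0},{"dx":0,"dy":0,"dz":-40,"wx":0,"wy":0,"wz":0,"hand":0},{"dx":0,"dy":0,"dz":-40,"wx":0,"wy":0,"wz":0,"hand":0},{"dx":0,"dy":0,"dz":0,"wx":0,"wy":0,"wz":0,"hand":0}]';python3 -c "
from h import *
s=st(); im3=optics.capture('scene'); cv2.imwrite('pics/k9s.png',cv2.resize(im3[60:260,270:470],None,fx=3,fy=3,interpolation=cv2.INTER_CUBIC));goto(.4436,.2247,.36,98.4)"
```

```text
time_s: 68.78
tcp_pos: [0.5839, 0.2459, 0.3657]
eef_rot: [179.7, -0.1, 98.4]
contact_force: [0.1, 0.7, -0.4]
gripper_width: 0.0005
t 68.78 tcp [0.5839 0.2459 0.3657] rot [ 1.7967e+02 -1.3000e-01  9.8400e+01] F [ 0.1  0.7 -0.4] w 0.0005
shift [  -0.5 -141.1    2.9] turn [ 0.14 -0.09  0.01]
```

View pics/k9s.png

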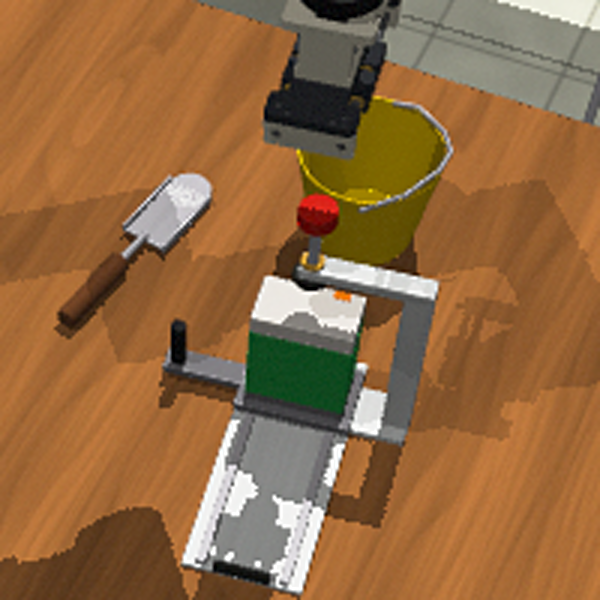

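```bash
python3 -m crank '[{"dx":0,"dy":-47,"dz":0,"wx":0,"wy":0,"wz":0,"hand":60},{"dx":0,"dy":-47,"dz":0,"wx":0,"wy":0,"wz":0,"hand":60},{"dx":0,"dy":-47,"dz":0,"wx":0,"wy":0,"wz":0,"hand":60},{"dx":0,"dy":0,"dz":50,"wx":0,"wy":0,"wz":0,"hand":60},{"dx":0,"dy":0,"dz":60,"wx":0,"wy":0,"wz":0,"hand":60},{"dx":0,"dy":0,"dz":60,"wx":0,"wy":0,"wz":0,"hand":60},{"dx":0,"dy":0,"dz":55,"wx":0,"wy":0,"wz":0,"hand":60},{"dx":0,"dy":0,"dz":0,"wx":0,"wy":0,"wz":0,"hand":60},{"dx":0,"dy":0,"dz":0,"wx":0,"wy":0,"wz":0,"hand":60}]' 15;python3 -c "
from h import *
s=st();goto(.4440,.2247,.026,98.4); cv2.imwrite('pics/n1.png',optics.capture('wrist'))"
```

```text
time_s: 69.95
tcp_pos: [0.4443, 0.2255, 0.1379]
eef_rot: [179.9, -0.0, 98.4]
contact_force: [0.6, 1.0, 0.7]
gripper_width: 0.053
t 69.95 tcp [0.4443 0.2255 0.1379] rot [ 1.7992e+02 -1.0000e-02  9.8440e+01] F [0.6 1.  0.7] w 0.0530
shift [ -0.8  -0.6 111.9] turn [ 0.08 -0.01  0.04]
```

View pics/n1.png

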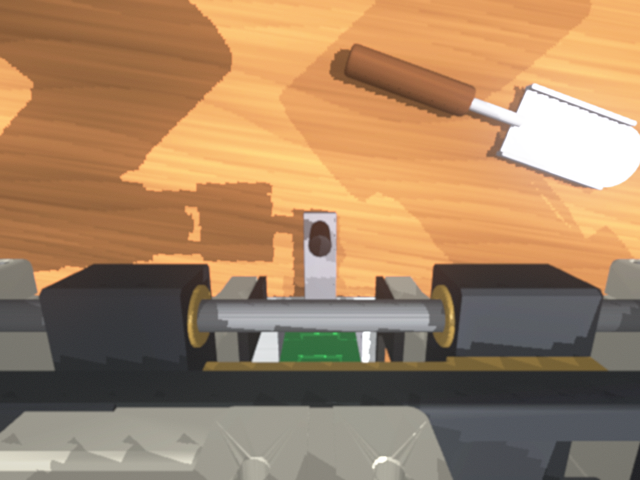

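```bash
python3 -m crank '[{"dx":0,"dy":0,"dz":50,"wx":0,"wy":0,"wz":0,"hand":60},{"dx":0,"dy":0,"dz":40,"wx":0,"wy":0,"wz":0,"hand":60},{"dx":0,"dy":0,"dz":14,"wx":0,"wy":0,"wz":0,"hand":60},{"dx":0,"dy":0,"dz":6,"wx":0,"wy":0,"wz":0,"hand":60},{"dx":0,"dy":0,"dz":0,"wx":0,"wy":0,"wz":0,"hand":5},{"dx":0,"dy":0,"dz":0,"wx":0,"wy":0,"wz":0,"hand":5},{"dx":0,"dy":0,"dz":0,"wx":0,"wy":0,"wz":0,"hand":5},{"dx":0,"dy":0,"dz":0,"wx":0,"wy":0,"wz":0,"hand":5},{"dx":0,"dy":0,"dz":0,"wx":0,"wy":0,"wz":0,"hand":5},{"dx":0,"dy":0,"dz":0,"wx":0,"wy":0,"wz":0,"hand":5}]' 15
```

```text
time_s: 71.25
tcp_pos: [0.4436, 0.2246, 0.0265]
eef_rot: [180.0, 0.0, 98.4]
contact_force: [1.2, -3.8, 5.9]
gripper_width: 0.0175
```

```bash
python3 -m crank '[{"dx":-2,"dy":0,"dz":-0.3,"wx":0,"wy":0,"wz":0,"hand":5},{"dx":-4,"dy":0,"dz":0,"wx":0,"wy":0,"wz":0,"hand":5},{"dx":-6,"dy":0,"dz":0,"wx":0,"wy":0,"wz":0,"hand":5},{"dx":-8,"dy":0,"dz":0,"wx":0,"wy":0,"wz":0,"hand":5},{"dx":-10,"dy":0,"dz":0,"wx":0,"wy":0,"wz":0,"hand":5},{"dx":-11,"dy":0,"dz":0,"wx":0,"wy":0,"wz":0,"hand":5},{"dx":-11,"dy":0,"dz":0,"wx":0,"wy":0,"wz":0,"hand":5},{"dx":-11,"dy":0,"dz":0,"wx":0,"wy":0,"wz":0,"hand":5},{"dx":-11,"dy":0,"dz":0,"wx":0,"wy":0,"wz":0,"hand":5},{"dx":-11,"dy":0,"dz":0,"wx":0,"wy":0,"wz":0,"hand":5}]';python3 -m crank '[{"dx":-11,"dy":0,"dz":0,"wx":0,"wy":0,"wz":0,"hand":5},{"dx":-11,"dy":0,"dz":0,"wx":0,"wy":0,"wz":0,"hand":5},{"dx":-11,"dy":0,"dz":0,"wx":0,"wy":0,"wz":0,"hand":5},{"dx":-11,"dy":0,"dz":0,"wx":0,"wy":0,"wz":0,"hand":5},{"dx":-10,"dy":0,"dz":0,"wx":0,"wy":0,"wz":0,"hand":5},{"dx":-8,"dy":0,"dz":0,"wx":0,"wy":0,"wz":0,"hand":5},{"dx":-6,"dy":0,"dz":0,"wx":0,"wy":0,"wz":0,"hand":5},{"dx":-4,"dy":0,"dz":0,"wx":0,"wy":0,"wz":0,"hand":5},{"dx":-2,"dy":0,"dz":0,"wx":0,"wy":0,"wz":0,"hand":5}]';python3 -c "
from h import *
s=st()"
```

```text
time_s: 72.5
tcp_pos: [0.4563, 0.1404, 0.0266]
eef_rot: [180.0, -0.0, 98.4]
contact_force: [0.8, 5.0, 1.6]
gripper_width: 0.0173
time_s: 73.62
tcp_pos: [0.4673, 0.0675, 0.0266]
eef_rot: [179.9, -0.0, 98.4]
contact_force: [2.9, 3.7, -0.2]
gripper_width: 0.0173
t 73.62 tcp [0.4673 0.0675 0.0266] rot [ 1.7994e+02 -1.0000e-02  9.8400e+01] F [ 2.9  3.7 -0.2] w 0.0173
```

Moved ~159 mm; about 21 mm left to the stop.

```bash
python3 -m crank '[{"dx":-3,"dy":0,"dz":0,"wx":0,"wy":0,"wz":0,"hand":5},{"dx":-4,"dy":0,"dz":0,"wx":0,"wy":0,"wz":0,"hand":5},{"dx":-4,"dy":0,"dz":0,"wx":0,"wy":0,"wz":0,"hand":5},{"dx":-3,"dy":0,"dz":0,"wx":0,"wy":0,"wz":0,"hand":5},{"dx":-2,"dy":0,"dz":0,"wx":0,"wy":0,"wz":0,"hand":5},{"dx":-1.5,"dy":0,"dz":0,"wx":0,"wy":0,"wz":0,"hand":5},{"dx":0,"dy":0,"dz":0,"wx":0,"wy":0,"wz":0,"hand":5}]';python3 -m crank '[{"dx":-1.5,"dy":0,"dz":0,"wx":0,"wy":0,"wz":0,"hand":5},{"dx":-1.5,"dy":0,"dz":0,"wx":0,"wy":0,"wz":0,"hand":5},{"dx":0,"dy":0,"dz":0,"wx":0,"wy":0,"wz":0,"hand":5}]'
```

```text
time_s: 74.5
tcp_pos: [0.4699, 0.0502, 0.0266]
eef_rot: [179.9, -0.0, 98.4]
contact_force: [4.6, 2.7, 0.4]
gripper_width: 0.0173
time_s: 74.88
tcp_pos: [0.4704, 0.0473, 0.0266]
eef_rot: [179.9, -0.0, 98.4]
contact_force: [4.3, 3.5, 0.6]
gripper_width: 0.0176
```

```bash
python3 -m crank '[{"dx":-1,"dy":0,"dz":0,"wx":0,"wy":0,"wz":0,"hand":5},{"dx":-1,"dy":0,"dz":0,"wx":0,"wy":0,"wz":0,"hand":5},{"dx":0,"dy":0,"dz":0,"wx":0,"wy":0,"wz":0,"hand":5}]';python3 -m crank '[{"dx":-1,"dy":0,"dz":0,"wx":0,"wy":0,"wz":0,"hand":5},{"dx":0,"dy":0,"dz":0,"wx":0,"wy":0,"wz":0,"hand":5}]'
```

```text
time_s: 75.25
tcp_pos: [0.4706, 0.0463, 0.0266]
eef_rot: [179.9, -0.1, 98.4]
contact_force: [0.2, 10.1, 1.0]
gripper_width: 0.0174
time_s: 75.5
tcp_pos: [0.4706, 0.0463, 0.0266]
eef_rot: [179.9, -0.2, 98.4]
contact_force: [-3.0, 16.7, 1.2]
gripper_width: 0.0177
```

```bash
python3 -m crank '[{"dx":2,"dy":0,"dz":0,"wx":0,"wy":0,"wz":0,"hand":5},{"dx":0,"dy":0,"dz":0,"wx":0,"wy":0,"wz":0,"hand":5},{"dx":0,"dy":0,"dz":0,"wx":0,"wy":0,"wz":0,"hand":50},{"dx":0,"dy":0,"dz":0,"wx":0,"wy":0,"wz":0,"hand":50},{"dx":0,"dy":0,"dz":0,"wx":0,"wy":0,"wz":0,"hand":50},{"dx":0,"dy":0,"dz":0,"wx":0,"wy":0,"wz":0,"hand":50}]';python3 -m crank '[{"dx":0,"dy":0,"dz":-20,"wx":0,"wy":0,"wz":0,"hand":50},{"dx":0,"dy":0,"dz":-50,"wx":0,"wy":0,"wz":0,"hand":50},{"dx":0,"dy":0,"dz":-60,"wx":0,"wy":0,"wz":0,"hand":50},{"dx":0,"dy":0,"dz":-60,"wx":0,"wy":0,"wz":0,"hand":50},{"dx":0,"dy":0,"dz":-45,"wx":0,"wy":0,"wz":0,"hand":50},{"dx":0,"dy":45,"dz":0,"wx":0,"wy":0,"wz":0,"hand":50},{"dx":0,"dy":45,"dz":0,"wx":0,"wy":0,"wz":0,"hand":50},{"dx":0,"dy":45,"dz":0,"wx":0,"wy":0,"wz":0,"hand":50},{"dx":0,"dy":45,"dz":0,"wx":0,"wy":0,"wz":0,"hand":50},{"dx":0,"dy":0,"dz":0,"wx":0,"wy":0,"wz":0,"hand":50}]'
python3 - <<'E'
from h import *
s=st(); T=tool(s); im=optics.capture('wrist'); cv2.imwrite('pics/f1.png',im); np.save('f1.npy',T)
im2=optics.capture('scene'); cv2.imwrite('pics/f1f.png',im2); cv2.imwrite('pics/f1s.png',cv2.resize(im2[80:330,230:490],None,fx=2.4,fy=2.4,interpolation=cv2.INTER_CUBIC))
im3=optics.capture('side'); cv2.imwrite('pics/f1d.png',cv2.resize(im3[180:400,170:420],None,fx=2.4,fy=2.4,interpolation=cv2.INTER_CUBIC))
E
```

```text
time_s: 76.25
tcp_pos: [0.4694, 0.0461, 0.0263]
eef_rot: [-180.0, 0.0, 98.4]
contact_force: [-0.2, 0.8, -0.5]
gripper_width: 0.0429
time_s: 77.5
tcp_pos: [0.6494, 0.0729, 0.2587]
eef_rot: [-179.8, 0.1, 98.4]
contact_force: [-0.5, 0.6, -0.2]
gripper_width: 0.0437
t 77.50 tcp [0.6494 0.0729 0.2587] rot [-1.7979e+02  5.0000e-02  9.8370e+01] F [-0.5  0.6 -0.2] w 0.0437
```

View pics/f1.png

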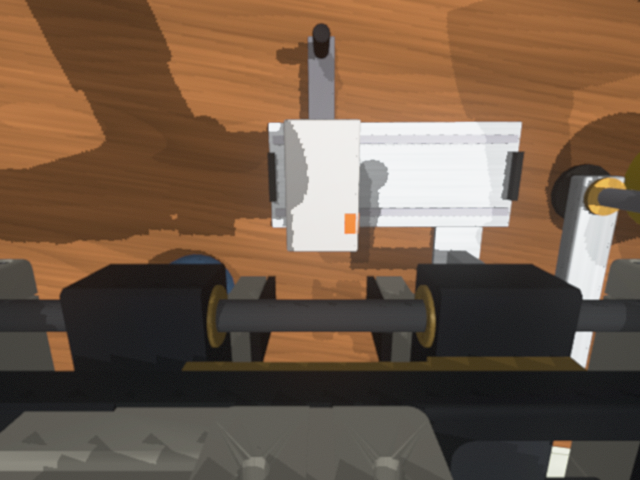

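View pics/f1s.png

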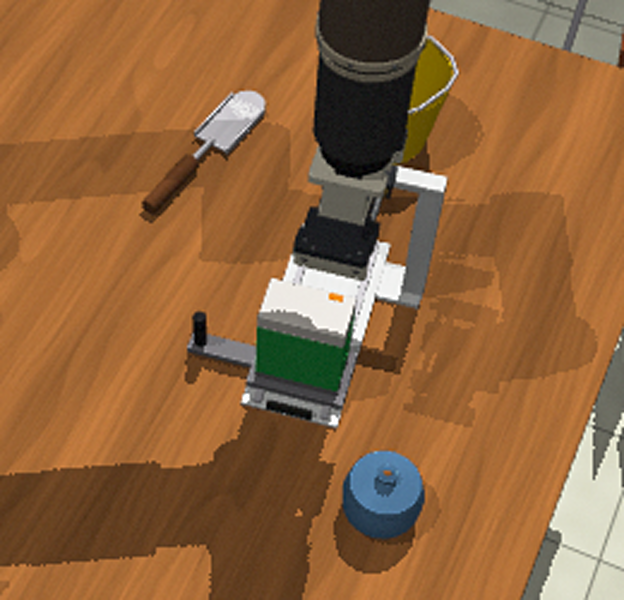

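View pics/f1d.png

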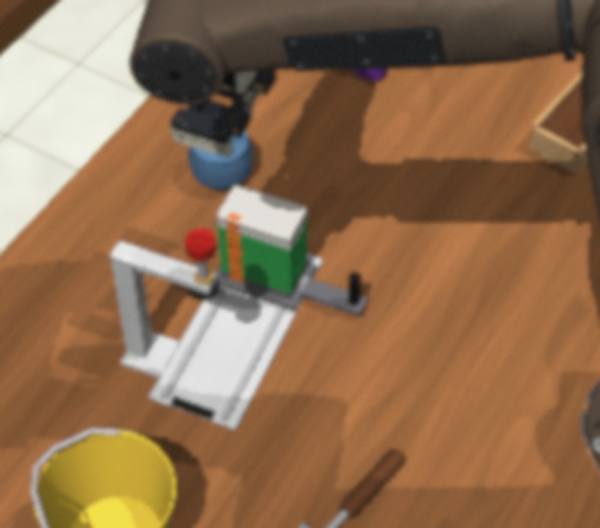

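Run:
```python
from h import *
im=cv2.imread('pics/f1.png'); c=cam('wrist',np.load('f1.npy'))
q=np.array([(-55,-31),(55,-31),(55,31),(-55,31)])/1000.@R2(np.radians(8.5)).T+[.6101,.0672]
v=im.copy(); pts=proj(c,np.c_[q,np.full(4,.160)]); print(pts.round(1))
cv2.polylines(v,[np.round(pts*16).astype(int)],True,(255,0,255),1,shift=4)
cv2.imwrite('pics/f1o.png',cv2.resize(v[90:260,240:400],None,fx=4.5,fy=3.4,interpolation=cv2.INTER_CUBIC))
cv2.imwrite('pics/f1g.png',cv2.imread('pics/f1f.png'))
```

```text
[[282.1 118.2]
 [285.9 251.5]
 [356.9 251.3]
 [360.1 118. ]]
```

View pics/f1o.png

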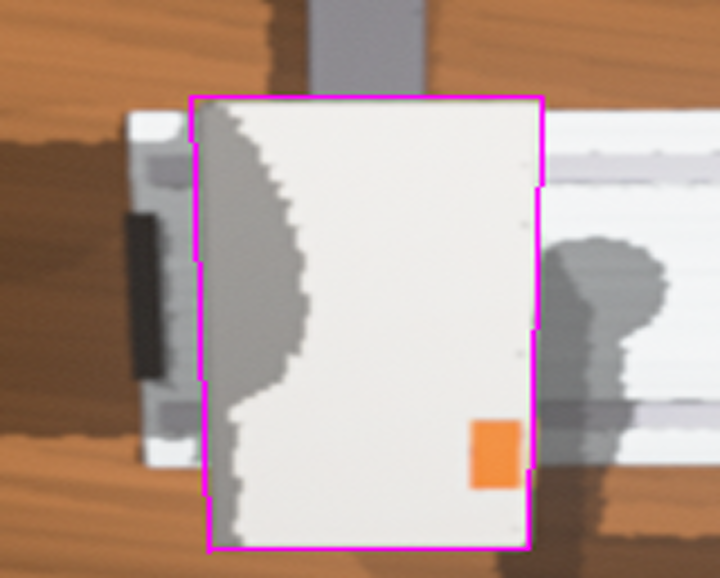

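View pics/f1g.png

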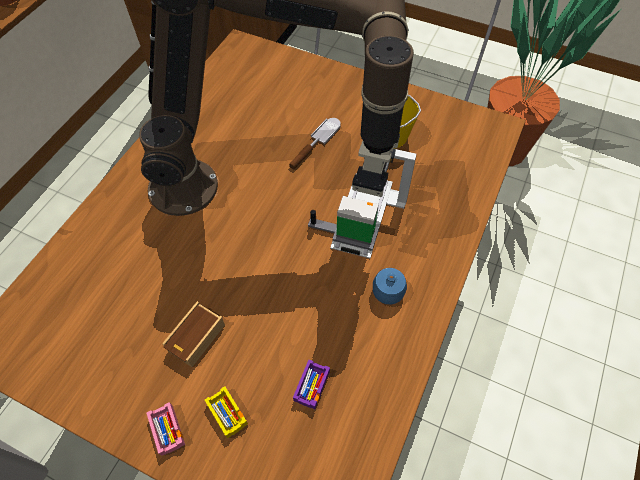

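```bash
python3 -c "
from plant import order
print(order.close_job())"
```

```text
the job is handed in; nothing more can be done
None
```

I stacked the three green bins on the tray with the lid on top, gauged the stack, and returned the tray to its loading end. I handed the job in at about 77.5 s; no verdict was reported.

**Stacking:** Only three green bins were present. Each bin and the lid came to rest within about 0.2 mm of its expected height. bin_c had been knocked a few centimetres aside during the run, so I measured it again before picking it up.

**Gauging:** I pushed the tray against its far stop, measuring 159 mm of travel. It had started about 21 mm off its loading stop. I then pressed the knob until the foot stood on the lid and held it for over a second at about 8.6 N on the wrist. The picture taken after release shows the gauge sprung back up.

**Return:** I pulled the tray back until the force rose at the loading stop, 180 mm of travel.

**Last checks:**
- The lid outline matches a 160 mm high stack to within about a pixel.
- The orange keys line up in a column.
- The bucket, pot, trowel and box look undisturbed in the scene picture. I did not measure how far they moved.
- The gripper is clear of everything.

**Disagreements with the task text:**
- The fingertips end about 35 mm short of the stated TCP. My first grasp therefore closed above bin_a without touching it; I corrected the height and repeated it.
- The knob and foot positions triangulated from the scene and side cameras were about 6 mm off the gauge axis, so I used the wrist-camera values instead.

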